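# Mount the cue lamps in the locking jig

## Task

Take every cue lamp that hangs on the hook rack: lift it up and off its hook, set it flat in a free bay of the jig with its strap lying along the bay, and push it home against the bay's end stop (strap end under the pin bracket) and side stop. Then take the mallet and knock the lock pin of each loaded bay fully down, so that it locks the lamp, and lay the mallet back down on the middle of its cork mat. Drive the pins with the mallet only, never with the gripper or arm; do not tip a lamp over, and leave the lens, the socket wrench, the switch cover and the brass ring on the bench undisturbed.

Things in the scene. Friction and masses are not known exactly. Their poses are not given: they have to be found in the camera images.
- lamp0: cue lamp, 300 g: brass strap 116 (x) x 50 (y) x 6 mm, 13 mm holes at x = -45 and +45; mid body 34 across, 37 high; over it a bail (square U in the y-z plane): 2 legs 12 (x) x 6 (y), 50 over their outer faces, flat top bar, underside 80, top 86 high. Symmetric. Origin: centre of strap underside, z up. Starts hung by the bail on a hook, level, x about along rack x. May be absent
- lamp1: as lamp0 (may be absent)
- lamp2: as lamp0 (may be absent)
- lamp3: as lamp0 (may be absent)
- rack: fixed rack, 4 hooks at y = -126, -42, +42, +126 mm. A hook is an 8 mm bar running level from a column (x +80..+94, top 122 high) towards rack -x, upper side 112 above the bench, upturned tip at x = -22, top 124 high. Lamps hang at x about 0, origin 32 above the bench; raised 18 to 30 mm, a lamp draws off towards rack -x (55 mm or more). Origin on the bench, z up
- bay0 (a point): home of a lamp's origin in jig bay 0 (jig fixed), on the base top, 12 mm above bench; heights are from here. End stop: wall face at x = +58, 24 high. Side stop: rail x -45..+25, 10 high, face at y = +25. Else open; base spans x -101..+73. Bracket 36 wide, x +30..+70, 14 to 24 high, roofs the strap's end; the lock pin passes down through it at x = +45, y = 0. Bays 84 mm apart along y, bay3 at +y
- bay1 (a point): as bay0, for bay 1
- bay2 (a point): as bay0, for bay 2
- bay3 (a point): as bay0, for bay 3
- pin0 (a joint): lock pin of bay 0, 8 mm, with 20 mm round brass head. Value in m: 0 = up (head top 46 mm above the base top, foot 13 mm) to 0.016 = down (head top 30 mm, foot through the strap's hole). Sprung and stiff: 7 N to start, 10 N at the bottom; stays where driven. If the lamp is not home it stops on the strap at about 0.007
- pin1 (a joint): as pin0, for bay 1
- pin2 (a joint): as pin0, for bay 2
- pin3 (a joint): as pin0, for bay 3
- mallet: wooden mallet, 400 g, on one axis (x): octagonal head 64 mm across flats, x +25..+105; octagonal handle 22 mm across flats, x -75..+25. Origin on the axis, on the handle, 25 mm behind the head. Any side flat of the head strikes. Lies on a head flat, axis level, 35 mm above the bench (on the 3 mm mat). Balances near x = +57
- mallet_mid (a point): point on the mallet's axis 15 mm ahead of its origin: the middle of its length
- mat: fixed cork mat, 230 (x) x 80 (y) x 3 mm, the mallet's place, with the mallet lying along its x at the start. Origin: centre of its underside
- lens: bystander: loose red glass bullseye lens, 72 mm across, 20 mm high; origin under its centre
- wrench: bystander: steel socket wrench, 190 mm long along x, 30 mm high; origin under its middle
- cover: bystander: black bakelite switch cover, 70 x 50 x 28 mm; origin under its middle
- lampring: bystander: brass lamp ring, 84 mm across, 10 mm high; origin under its centre
Mind the look-alikes: they are no part of the job. Leave any green look-alike of the lamp2 alone. What is shaped like the lamp1 but pink is not meant.

How it is judged:
By the outcome, as a careful person would: the job done as asked, in the order asked, and still so for the second after the job is handed in, with the robot touching nothing.
Of lamp0, lamp1, lamp2, lamp3 only 3 to 4 are there at a start; the rules pass over those that are not, and their reading is None.
At some moment in a run one of mallet may be knocked a few centimetres aside while the robot is not near it.
It also fails if it takes over 210 s, if anything falls off the work surface, if the arm or the gripper's body presses on something with over 40 N, if the wrist force passes 120 N, or if a joint passes its speed limit or range.

## Robot

A 6-joint arm with a two-finger parallel gripper is mounted at the origin on the work surface. World frame = base frame: x ahead of the robot, y to its left, z up, the work surface at z = 0. Lengths are in m, angles in rad, forces in N, time in s.
With the tool pointing down it reaches from about 0.35 to 0.775 m from the base axis. Payload 5.5 kg.
Tool frame: the origin (TCP) lies at the very end of the fingers, on their centre line; the grasp point (between the pads) lies 19 mm behind it; x points along the fingers, y is the direction in which the jaws open and shut, and the axes are right-handed (so a half turn about x gives the same grasp; the last joint's range is limited). The gripper opens to 85 mm and grips with 20 to 120 N. Pads are 22 mm wide; open, the fingers measure 114 mm over their backs; the gripper's body (76 mm by 85 mm) begins 54 mm behind the grasp point. The pads swing forward as they close: fully open they stand 13 mm farther back than shut.
Start: joints at [-1.448, 0.313, 0.046, 1.304, 0, 1.431], TCP at [0.149, -0.555, 0.198] pointing down, gripper open.
Joint ranges: [-2.76, 2.76], [-0.86, 1.69], [-1.03, 1.26], [-2.2, 2.34], [-1.47, 1.5], [-3.14, 3.14]. Speed limits (rad/s): [2.57, 2.57, 3.14, 3.14, 3.14, 3.14].

## Interface

Orientations are given as a unit quaternion [w, x, y, z].
In Python, from workcell import readout, cams, env, finder gives the robot as it stands.
- The arm moves only by the tool drive_tool, never from a script. Its argument "moves" is a list that holds one entry, the list of rows, each a list of 7 numbers: the shift along the tool's x, y, z in m, then the turn, a rotation vector about the tool's x, y, z in rad, then the closure in counts, from 0 (fully open) to 255 (shut). A call has exactly 5 rows; each row is the pose to reach, as a shift and turn from the pose measured when the call began, along the tool's axes at that moment; what a row does not reach only later rows make up. A row lasts 1/8 s, in which the tool goes at most 62.5 mm and 10.7 degrees, less where a joint would pass 70% of its speed; a pose out of reach is approached as far as the arm can. A call with a gripper value outside its range is refused whole. The fingers move at their own pace and stop on an object; "squeeze" is the grip in N (left out, the last holds). Time passes only in rows, so rows that repeat a pose let the fingers close, or fill a call up. It gives the time, the measured TCP pose, the force and the opening at its end, in the units of the state.
- readout.get_state(): the state, without advancing time (a new reading comes with each control period).
- cams.read_camera(name): name is "side" or "top"; returns the picture (420x560x3 uint8, blue, green, red); there is no depth.
- cams.camera_params(name): a dict with "mtx" (3x3 intrinsics, pixels), "R" (3x3) and "t" (3): a world point X has camera coordinates R X + t. Camera axes: x right, y down, z forward; pixel columns grow to the right and rows downward; lengths in m; the calibration is good to about 2 mm. A picture is of the moment at which its call begins. camera_params takes no time and is no camera call.
- env.hand_in(): hands the job in, once; it reports no verdict.
Trained networks look in the newest picture that a camera, given by its name, has taken for a name from the list of things; names that differ only in an ending like _2 or _b are one class to them, and where a whole thing is asked for, a point or a joint stands for the part that bears it (a point fixed in the world has none). Each returns a list of dicts, best first, with "conf" (0 to 1); they miss things now and then, are a little off and sometimes report something else, mostly with a low value. They report only what shows in the picture. A call takes as long as a camera call. They do not tell look-alikes from the thing itself.
- finder.regions_of(camera, name): "pixels" (420x560 bool, what is visible of it) and "point" ([column, row] in pixels, amid what is visible of it).
The state is a dict: "clock": time; "joint_pos": joint angles; "qvel": joint speeds; "tau": joint torques, N m; "tcp_pos": TCP position; "orientation": TCP orientation; "wrist_force": force on the tool from outside, world axes, zero at the start; "ft_torque": the same for the moment, N m; "finger_gap": finger opening in m.
Only numpy, scipy, OpenCV 4.12 (cv2) and the standard library are available. Lean on these libraries where they do the work, as an engineer would, in place of code of your own. Each camera call takes 0.05 s, during which the arm holds its last target.

## Working session

There is one attempt and no reset: what is moved stays moved. The work goes in short steps, Python scripts to look and compute and a tool call to move; the robot and the scene stay as the last step left them, time stands still between calls to the robot, and variables do not carry over. Pictures are saved under pics/ and viewed, and the job is handed in when it is done.

Besides the shell and the picture viewer there is one more tool, called after "Call:" in YAML: its name, and indented under it one key for each argument. drive_tool: Moves the arm, as the interface text tells. Its arguments: {"type":"object","properties":{"moves":{"type":"array"},"squeeze":{"type":"number"}},"required":["moves"]}

```bash
ls -la; mkdir -p pics; python3 - <<'E'
from workcell import readout,cams
import cv2
print(readout.get_state())
for n in('side','top'):
    im=cams.read_camera(n); cv2.imwrite(f'pics/{n}0.png',im)
    p=cams.camera_params(n); print(n,p)
E
```

```text
total 12
drwxr-xr-x  3 agent agent 4096 Dec  7 03:03 .
drwxr-xr-x 23 root  root  4096 Dec  7 03:03 ..
drwxr-xr-x  2 agent agent 4096 Dec  7 03:03 pics
{'clock': 0.0, 'joint_pos': array([-1.44757226e+00,  3.13997912e-01,  4.49679510e-02,  1.30358038e+00,
       -1.19127979e-05,  1.43116825e+00]), 'qvel': array([-1.17839641e-03,  1.17945573e-03, -3.58913266e-04,  2.24796031e-05,
        1.35987836e-03,  9.59434241e-04]), 'tau': array([-2.21873506e-05, -4.80629539e+01,  2.98531759e+01,  1.94723869e-02,
       -5.67412928e-05,  2.31205092e-06]), 'tcp_pos': array([ 0.14930617, -0.55468773,  0.19660582]), 'orientation': array([ 0.09202357,  0.70100946,  0.09330629, -0.70100737]), 'wrist_force': array([-0.29086081,  0.46427122,  0.24228207]), 'ft_torque': array([-0.00161289,  0.00077187,  0.02756653]), 'finger_gap': 0.08517662313803086}
side {'mtx': array([[466.94544566,   0.        , 283.74599411],
       [  0.        , 466.94544566, 205.86437746],
       [  0.        ,   0.        ,   1.        ]]), 'R': array([[ 0.92885226, -0.3702489 ,  0.01221653],
       [-0.28074697, -0.72506603, -0.62885642],
       [ 0.24169118,  0.58068495, -0.77742547]]), 't': array([-0.49608924,  0.17842284,  1.49021231])}
top {'mtx': array([[403.22626328,   0.        , 284.35487243],
       [  0.        , 403.22626328, 208.10652734],
       [  0.        ,   0.        ,   1.        ]]), 'R': array([[-0.01069563, -0.99980675, -0.01649468],
       [-0.98981145,  0.01292804, -0.14179621],
       [ 0.14198205,  0.01481003, -0.98975843]]), 't': array([0.02269559, 0.50341456, 1.27301402])}
```

View pics/side0.png

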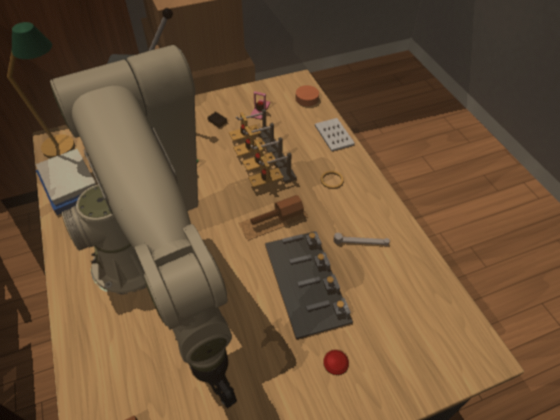

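View pics/top0.png

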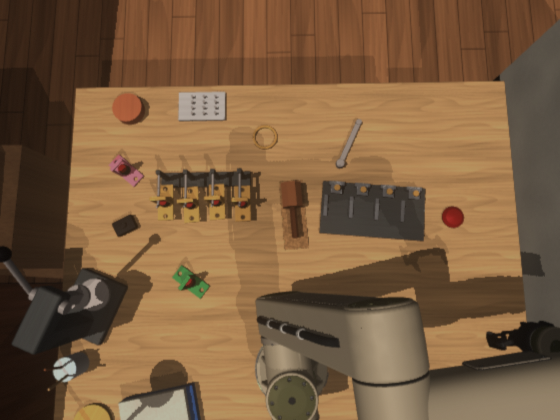

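```bash
python3 - <<'E'
import cv2,numpy as np
t=cv2.imread('pics/top0.png'); s=cv2.imread('pics/side0.png')
cv2.imwrite('pics/c1.png',cv2.resize(t[150:260,100:260],(800,550),interpolation=cv2.INTER_CUBIC))
cv2.imwrite('pics/c2.png',cv2.resize(t[150:260,270:440],(800,518),interpolation=cv2.INTER_CUBIC))
cv2.imwrite('pics/c3.png',cv2.resize(s[85:235,200:340],(560,600),interpolation=cv2.INTER_CUBIC))
cv2.imwrite('pics/c4.png',cv2.resize(s[220:340,250:370],(600,600),interpolation=cv2.INTER_CUBIC))
E
```

```text
(no output)
```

View pics/c1.png

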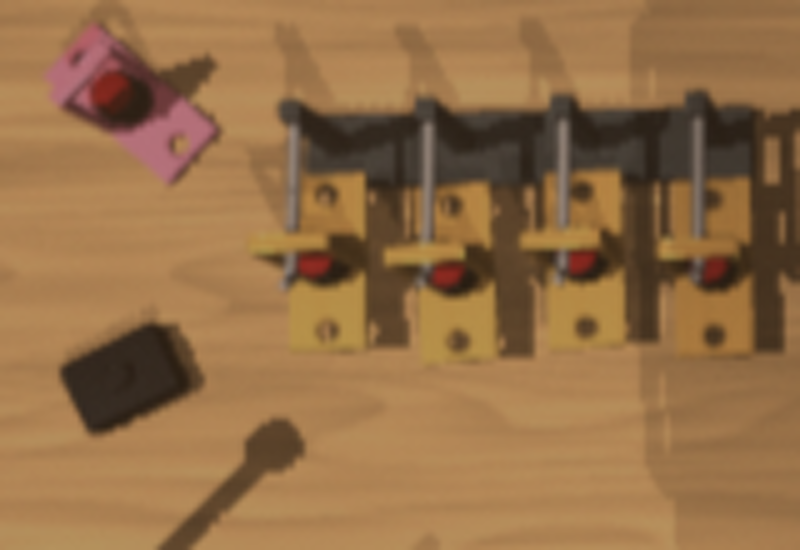

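View pics/c2.png

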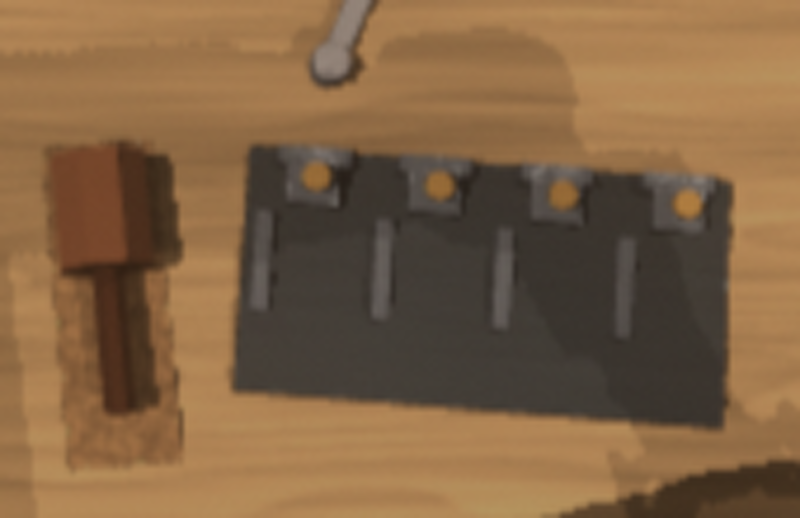

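View pics/c3.png

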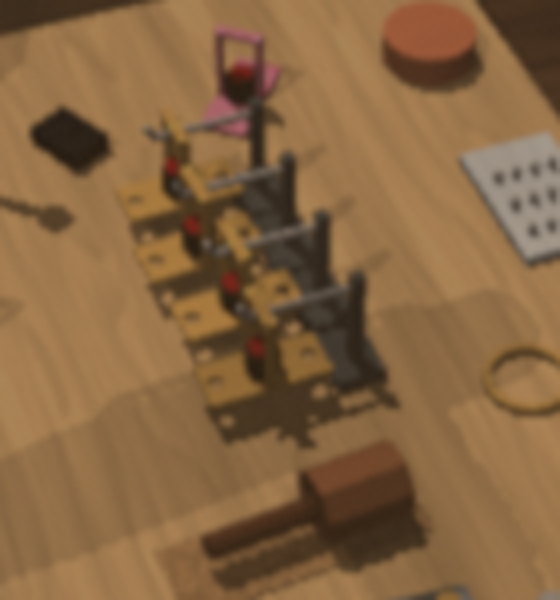

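View pics/c4.png

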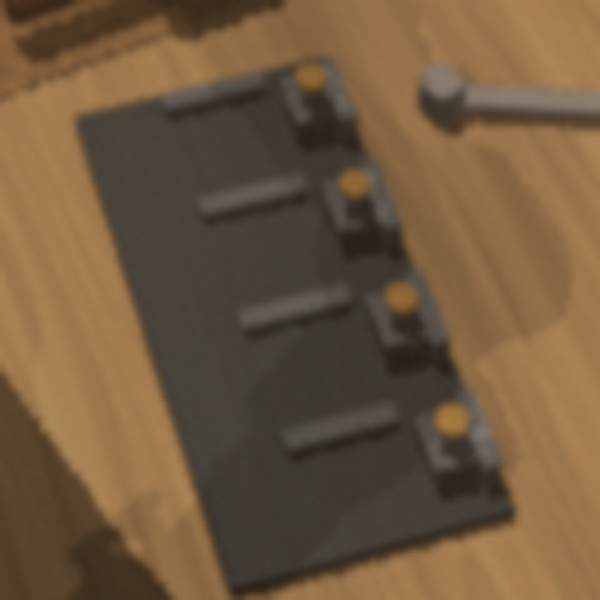

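```bash
cat > h.py <<'E'
import numpy as np,cv2
from scipy.optimize import least_squares
from scipy.spatial.transform import Rotation as R
from workcell import readout,cams,env,finder
P={n:cams.camera_params(n) for n in('side','top')}
def proj(c,X):
    X=np.atleast_2d(X);p=P[c];Y=X@p['R'].T+p['t'];u=Y@p['mtx'].T;return u[:,:2]/u[:,2:]
def unproj(c,uv,z):
    p=P[c];d=p['R'].T@np.linalg.inv(p['mtx'])@np.r_[uv,1];o=-p['R'].T@p['t'];return o+d*(z-o[2])/d[2]
def tri(uvs,uvt):
    f=lambda X:np.r_[proj('side',X)[0]-uvs,proj('top',X)[0]-uvt]
    s=least_squares(f,[.5,0,.05]);return s.x,np.abs(s.fun).max()
def Rz(a):return np.array([[np.cos(a),-np.sin(a),0],[np.sin(a),np.cos(a),0],[0,0,1]])
def W(pose,X):return np.atleast_2d(X)@Rz(pose[2]).T+np.r_[pose[:2],0]
def fit(obs,x0):
    # obs: list (cam, X local, uv)
    f=lambda q:np.concatenate([(proj(c,W(q,X))[0]-uv) for c,X,uv in obs])
    s=least_squares(f,x0,loss='soft_l1');return s.x,f(s.x).reshape(-1,2)
def st():
    s=readout.get_state();q=s['orientation'];return s,R.from_quat([q[1],q[2],q[3],q[0]])
def down(a):
    """tool down, tool y axis at world heading a"""
    x=np.array([0,0,-1.]);y=np.array([np.cos(a),np.sin(a),0]);return R.from_matrix(np.c_[x,y,np.cross(x,y)])
def plan(pts):
    """pts: list of (pos, heading or None) -> rows shift, rotvec in the current tool frame"""
    s,r=st();p=s['tcp_pos']
    for pos,a in pts:
        d=r.inv().apply(np.array(pos)-p)
        v=(r.inv()*down(a)).as_rotvec() if a is not None else np.zeros(3)
        print('row',np.round(d,4).tolist(),np.round(v,4).tolist())
def show():
    s,r=st();m=r.as_matrix();print('t',round(s['clock'],2),'tcp',np.round(s['tcp_pos'],4),'xax',np.round(m[:,0],3),'yhead',round(np.arctan2(m[1,1],m[0,1]),4),'F',np.round(s['wrist_force'],1),'T',np.round(s['ft_torque'],2),'gap',round(s['finger_gap'],4),'q',np.round(s['joint_pos'],2))
E
python3 - <<'E'
from h import *
show()
t=cv2.imread('pics/top0.png');s=cv2.imread('pics/side0.png')
def brass(im,box):
    x0,y0,x1,y1=box;h=cv2.cvtColor(im[y0:y1,x0:x1],cv2.COLOR_BGR2HSV)
    m=((h[...,1]>130)&(h[...,2]>110)&(h[...,0]>10)&(h[...,0]<30)).astype(np.uint8)
    n,l,st_,c=cv2.connectedComponentsWithStats(m)
    return [(c[i]+[x0,y0],st_[i,4]) for i in range(1,n) if st_[i,4]>10]
pt=brass(t,(325,180,425,205));ps=brass(s,(300,230,350,315))
print(pt,ps)
pt=sorted([p for p,a in pt],key=lambda p:p[0])[::-1];ps=sorted([p for p,a in ps],key=lambda p:p[1])[::-1]
obs=[]
for i in range(4):
    X=[.045,.084*i,.058]
    if len(pt)==4:obs.append(('top',X,pt[i]))
    if len(ps)==4:obs.append(('side',X,ps[i]))
q,r=fit(obs,[.55,-.3,0]);print('jig bay0',q);print(np.round(r,2))
ct=np.array([(290,108),(427,107),(563,100),(697,97)])/5+[100,150]
cs=np.array([(257,103),(288,158),(321,218),(357,278)])/4+[200,85]
obs=[]
for i,y in enumerate([.126,.042,-.042,-.126]):
    obs+=[('top',[.087,y,.122],ct[i]),('side',[.087,y,.122],cs[i])]
k,r=fit(obs,[.55,.25,0]);print('rack',k);print(np.round(r,2))
np.savez('fit.npz',jig=q,rack=k)
E
```

```text
t 0.1 tcp [ 0.1493 -0.5547  0.1967] xax [-0.     0.002 -1.   ] yhead -1.308 F [ 0.3 -0.2  0. ] T [ 0.04 -0.01 -0.01] gap 0.0855 q [-1.45  0.31  0.05  1.3   0.    1.43]
[(array([393.25151515, 181.89090909]), np.int32(330)), (array([336.8 , 186.92]), np.int32(25)), (array([363., 189.]), np.int32(25)), (array([389.2 , 190.92]), np.int32(25)), (array([415.5, 193. ]), np.int32(26))] [(array([319.66666667, 232.        ]), np.int32(12)), (array([333.31868132, 233.76923077]), np.int32(91)), (array([311.63636364, 234.68181818]), np.int32(22)), (array([325.53846154, 247.38461538]), np.int32(13)), (array([344.53658537, 248.56097561]), np.int32(41)), (array([320.2173913 , 256.13043478]), np.int32(23)), (array([336.46666667, 257.8       ]), np.int32(15)), (array([344.71428571, 270.8       ]), np.int32(35)), (array([329.6 , 278.96]), np.int32(25)), (array([346.68181818, 289.36363636]), np.int32(44)), (array([339.57575758, 303.57575758]), np.int32(33))]Traceback (most recent call last):
  File "<stdin>", line 17, in <module>
  File "h.py", line 18, in fit
    s=least_squares(f,x0,loss='soft_l1');return s.x,f(s.x).reshape(-1,2)
    return func(*args, **kwargs)
    vector_fun = VectorFunction(
        fun_wrapped,
    ...<6 lines>...
        workers=workers
    )
    self._update_fun()
    ~~~~~~~~~~~~~~~~^^
    self.f = self.fun_wrapped(xp_copy(self.x))
             ~~~~~~~~~~~~~~~~^^^^^^^^^^^^^^^^^
    return np.atleast_1d(self.fun(x))
                         ~~~~~~~~^^^
    return self.f(x, *self.args, **self.kwargs)
           ~~~~~~^^^^^^^^^^^^^^^^^^^^^^^^^^^^^^
  File "h.py", line 17, in <lambda>
    f=lambda q:np.concatenate([(proj(c,W(q,X))[0]-uv) for c,X,uv in obs])
               ~~~~~~~~~~~~~~^^^^^^^^^^^^^^^^^^^^^^^^^^^^^^^^^^^^^^^^^^^^
ValueError: need at least one array to concatenate
```

```bash
python3 - <<'E'
from h import *
t=cv2.imread('pics/top0.png');s=cv2.imread('pics/side0.png')
pt=[(336.8,186.92),(363,189),(389.2,190.92),(415.5,193)][::-1]
ps=[(311.64,234.68),(320.22,256.13),(329.6,278.96),(339.58,303.58)][::-1]
obs=[]
for i in range(4):
    X=[.045,.084*i,.058]
    obs+=[('top',X,pt[i]),('side',X,ps[i])]
q,r=fit(obs,[.55,-.3,0]);print('jig bay0',q);print(np.round(r,2).tolist())
for c in('top','side'):
    print(c,fit([o for o in obs if o[0]==c],q)[0])
ct=np.array([(290,108),(427,107),(563,100),(697,97)])/5+[100,150]
cs=np.array([(257,103),(288,158),(321,218),(357,278)])/4+[200,85]
obs=[]
for i,y in enumerate([.126,.042,-.042,-.126]):
    obs+=[('top',[.087,y,.122],ct[i]),('side',[.087,y,.122],cs[i])]
k,r=fit(obs,[.55,.25,0]);print('rack',k);print(np.round(r,2).tolist())
np.savez('fit.npz',jig=q,rack=k)
def seg(im,c,pose,A,B,col,sc,off):
    u=(proj(c,W(pose,np.array([A,B])))-off+.5)*sc
    cv2.line(im,*[tuple(int(round(v*8)) for v in x) for x in u],col,1,cv2.LINE_AA,3)
def box(im,c,pose,b,col,sc,off):
    (x0,x1,y0,y1,z0,z1)=b
    for z in(z0,z1):
        L=[(x0,y0,z),(x1,y0,z),(x1,y1,z),(x0,y1,z)]
        for a in range(4):seg(im,c,pose,L[a],L[(a+1)%4],col,sc,off)
def vis(c,im,x0,y0,w,h,sc,fn):
    o=cv2.resize(im[y0:y0+h,x0:x0+w],None,fx=sc,fy=sc,interpolation=cv2.INTER_CUBIC)
    off=np.array([x0,y0])
    box(o,c,q,(-.101,.073,-.042-.0,.294,.0,.012),(0,255,0),sc,off)
    for i in range(4):
        y=.084*i
        box(o,c,q,(-.045,.025,y+.025,y+.033,.012,.022),(255,255,0),sc,off)
        box(o,c,q,(.030,.070,y-.018,y+.018,.026,.036),(255,0,255),sc,off)
    for y in [.126,.042,-.042,-.126]:
        box(o,c,k,(.080,.094,y-.007,y+.007,.122,.122),(0,255,0),sc,off)
        box(o,c,k,(-.022,.08,y-.004,y+.004,.104,.112),(255,255,0),sc,off)
        box(o,c,k,(-.058,.058,y-.025,y+.025,.032,.038),(255,0,255),sc,off)
        box(o,c,k,(-.006,.006,y-.025,y+.025,.112,.118),(0,0,255),sc,off)
    cv2.imwrite('pics/'+fn,o)
vis('top',t,310,170,130,80,6,'o1.png');vis('top',t,140,155,130,80,6,'o2.png')
vis('side',s,225,90,90,110,5,'o3.png');vis('side',s,255,220,110,120,5,'o4.png')
E
```

```text
jig bay0 [ 0.49989585 -0.39902738 -0.09187895]
[[0.13, -0.3], [-0.25, 0.13], [0.01, -0.24], [-0.26, 0.15], [-0.11, -0.33], [-0.17, 0.1], [-0.14, -0.26], [-0.26, 0.22]]
top [ 0.49894012 -0.39905593 -0.09216964]
side [ 0.50073937 -0.39879399 -0.09225671]
rack [0.52508636 0.27647991 0.00961005]
[[0.34, -0.2], [-0.61, -0.06], [0.04, -0.64], [-0.32, -0.09], [0.0, 0.11], [-0.07, -0.58], [0.41, 0.07], [-0.06, -0.21]]
```

View pics/o1.png

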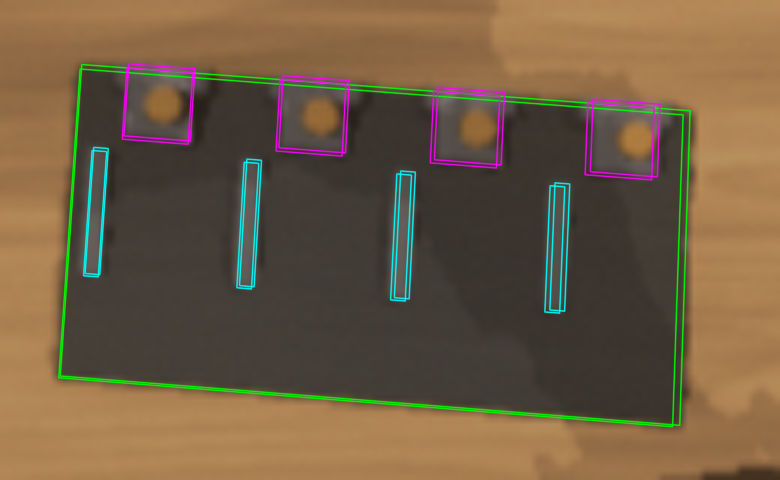

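View pics/o2.png

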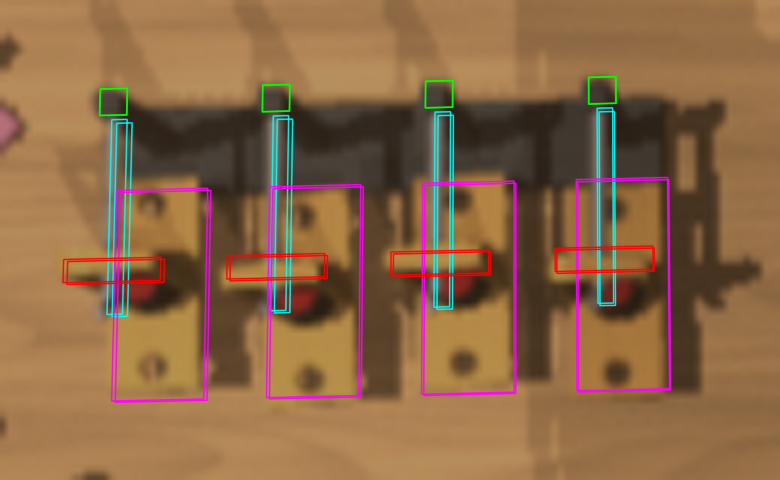

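View pics/o3.png

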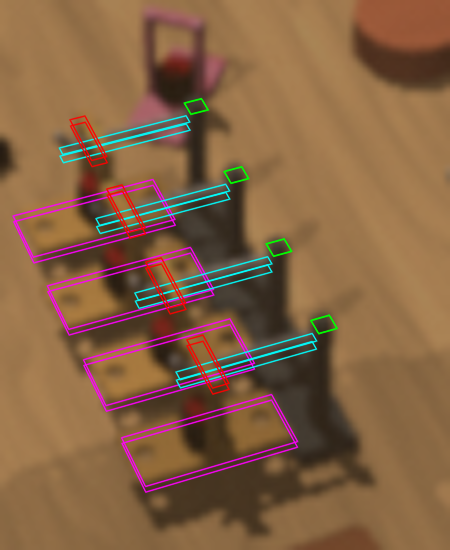

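View pics/o4.png

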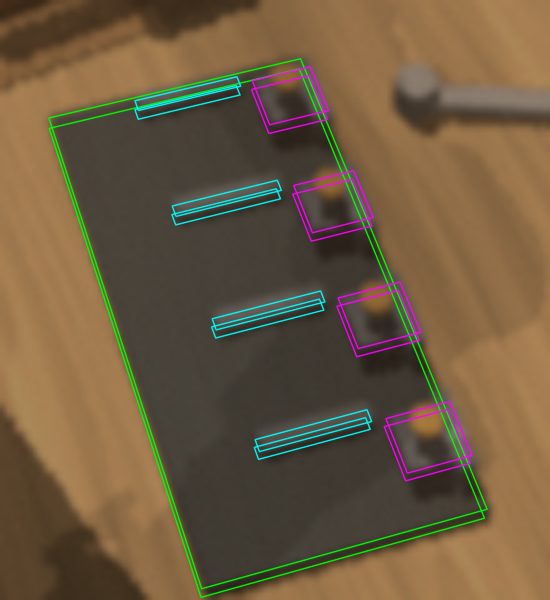

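```bash
python3 - <<'E'
from h import *
k=np.load('fit.npz')['rack']
H=np.array([[(326,195),(327,330)],[(452,205),(458,340)],[(582,192),(586,327)],[(713,199),(713,335)]])/5+[100,150]-.4
B=np.array([[(250,243),(328,243)],[(385,257),(465,253)],[(522,240),(600,240)],[(660,249),(738,250)]])/5+[100,150]-.4
for h,b in zip(H,B):
    a=[unproj('top',u,.037) for u in h];c=[unproj('top',u,.117) for u in b]
    m=(a[0]+a[1])/2;d=a[0]-a[1];n=(c[0]+c[1])/2
    loc=lambda p:Rz(-k[2])@np.r_[p[:2]-k[:2],0]
    print('strap mid',m[:2].round(4),'loc',loc(m)[:2].round(4),'yaw',np.arctan2(d[1],d[0]).round(3),'bail',n[:2].round(4),'loc',loc(n)[:2].round(4),'len',np.linalg.norm(d).round(4),np.linalg.norm(c[0]-c[1]).round(4))
cams.read_camera('side');cams.read_camera('top')
for c in('top','side'):
  for n in('lamp0','mallet','mat'):
    for r in finder.regions_of(c,n):print(c,n,round(r['conf'],2),np.round(r['point'],1),r['pixels'].sum())
E
```

```text
strap mid [0.5287 0.4068] loc [0.0048 0.1303] yaw 0.039 bail [0.5279 0.405 ] loc [0.004  0.1285] len 0.0894 0.0482
strap mid [0.5209 0.3224] loc [-0.0037  0.0459] yaw 0.066 bail [0.5193 0.321 ] loc [-0.0054  0.0446] len 0.0894 0.0492
strap mid [0.5284 0.2381] loc [ 0.0029 -0.0384] yaw 0.043 bail [0.5275 0.2375] loc [ 0.002 -0.039] len 0.0893 0.048
strap mid [0.5223 0.1538] loc [-0.0039 -0.1227] yaw 0.004 bail [0.5204 0.1527] loc [-0.0058 -0.1237] len 0.0896 0.0478
top lamp0 0.98 [191.7 283.8] 558
top lamp0 0.96 [129.  168.8] 517
top lamp0 0.95 [190.3 205.7] 537
top lamp0 0.9 [241.7 203.5] 485
top lamp0 0.72 [216.9 203.7] 491
top lamp0 0.7 [165.2 202.6] 575
top mallet 0.63 [293.3 198.4] 811
top mallet 0.4 [217.9 200.2] 550
top mat 0.83 [299.6 229.9] 792
top mat 0.34 [215.8 201.9] 521
side lamp0 0.92 [263.6 176. ] 484
side lamp0 0.86 [254.5 158.9] 394
side lamp0 0.73 [287.6 209.6] 662
side lamp0 0.72 [249.3 140.5] 293
side lamp0 0.68 [260.5 108.2] 181
side lamp0 0.51 [241.6 128.2] 258
side lamp0 0.51 [308.1 284.8] 5736
side mallet 0.62 [287.1 208. ] 751
side mat 0.57 [263.8 226. ] 718
```

```bash
cat >> h.py <<'E'
def arc(pos,a,n,stop=None):
    """polar interpolation from current pose to pos/heading a in n rows; print the first 5"""
    s,r=st();p=s['tcp_pos'];m=r.as_matrix();h0=np.arctan2(m[1,1],m[0,1])
    r0,t0=np.hypot(*p[:2]),np.arctan2(p[1],p[0]);r1,t1=np.hypot(*pos[:2]),np.arctan2(pos[1],pos[0])
    for i in range(1,min(n,5)+1):
        f=i/n;rr=r0+f*(r1-r0);tt=t0+f*(t1-t0)
        plan([((rr*np.cos(tt),rr*np.sin(tt),p[2]+f*(pos[2]-p[2])),h0+f*(a-h0))])
E
python3 - <<'E'
from h import *
arc((.521,.153,.22),1.60,17)
E
```

```text
row [-0.0013, -0.0044, -0.0536] [-0.1711, -0.0, 0.0]
row [-0.0026, -0.0138, -0.1065] [-0.3421, -0.0, 0.0]
row [-0.004, -0.028, -0.158] [-0.5132, -0.0, 0.0]
row [-0.0053, -0.047, -0.2078] [-0.6842, -0.0, 0.0]
row [-0.0066, -0.0704, -0.2555] [-0.8553, -0.0, 0.0]
```

Call:
drive_tool:
  moves:
    - [[-0.001,-0.004,-0.054,-0.171,0,0,75],[-0.003,-0.014,-0.106,-0.342,0,0,75],[-0.004,-0.028,-0.158,-0.513,0,0,75],[-0.005,-0.047,-0.208,-0.684,0,0,75],[-0.007,-0.07,-0.255,-0.855,0,0,75]]
  squeeze: 60

```text
clock: 1.12
tcp_pos: [0.3789, -0.4205, 0.2045]
orientation: [-0.377, -0.598, -0.377, 0.598]
wrist_force: [0.2, -0.9, -0.7]
finger_gap: 0.0601
```

```bash
python3 - <<'E'
from h import *
show();arc((.521,.153,.22),1.60,12)
E
```

```text
t 1.12 tcp [ 0.3789 -0.4205  0.2045] xax [ 0. -0. -1.] yhead -0.4473 F [ 0.2 -0.9 -0.7] T [-0.01 -0.02  0.05] gap 0.0601 q [-0.98  0.29  0.04  1.31 -0.    1.04]
row [-0.0013, 0.016, -0.0504] [-0.1706, 0.0002, -0.0003]
row [-0.0026, 0.0272, -0.1019] [-0.3412, 0.0002, -0.0002]
row [-0.0039, 0.0334, -0.1541] [-0.5118, 0.0002, -0.0002]
row [-0.0052, 0.0348, -0.2064] [-0.6824, 0.0003, -0.0002]
row [-0.0065, 0.0313, -0.2585] [-0.8531, 0.0003, -0.0002]
```

Call:
drive_tool:
  moves:
    - [[-0.001,0.016,-0.05,-0.171,0,0,75],[-0.003,0.027,-0.102,-0.341,0,0,75],[-0.004,0.033,-0.154,-0.512,0,0,75],[-0.005,0.035,-0.206,-0.682,0,0,75],[-0.006,0.031,-0.258,-0.853,0,0,75]]

```text
clock: 1.75
tcp_pos: [0.5194, -0.1998, 0.2105]
orientation: [0.592, 0.387, 0.591, -0.387]
wrist_force: [0.3, 0.3, 0.1]
finger_gap: 0.0605
```

```bash
python3 - <<'E'
from h import *
show();arc((.521,.153,.22),1.60,7)
E
```

```text
t 1.75 tcp [ 0.5194 -0.1998  0.2105] xax [ 0.001 -0.    -1.   ] yhead 0.4114 F [0.3 0.3 0.1] T [ 0.02 -0.01 -0.04] gap 0.0605 q [-0.51  0.27  0.02  1.32 -0.    0.65]
row [-0.0014, 0.0332, -0.0398] [-0.1698, 0.0007, -0.0004]
row [-0.0028, 0.0624, -0.0824] [-0.3396, 0.0008, -0.0003]
row [-0.0041, 0.0875, -0.1274] [-0.5094, 0.0008, -0.0003]
row [-0.0055, 0.1081, -0.1743] [-0.6792, 0.0008, -0.0002]
row [-0.0069, 0.1243, -0.2228] [-0.849, 0.0009, -0.0001]
```

Call:
drive_tool:
  moves:
    - [[-0.001,0.033,-0.04,-0.17,0,0,75],[-0.003,0.062,-0.082,-0.34,0,0,75],[-0.004,0.087,-0.127,-0.509,0,0,75],[-0.005,0.108,-0.174,-0.679,0,0,75],[-0.007,0.124,-0.223,-0.849,0,0,75]]

```text
clock: 2.38
tcp_pos: [0.5439, 0.0558, 0.2173]
orientation: [0.699, 0.107, 0.699, -0.107]
wrist_force: [1.6, -0.7, 0.2]
finger_gap: 0.0603
```

```bash
python3 - <<'E'
from h import *
show();plan([((.5216,.153,.2),1.59),((.5216,.153,.15),1.59),((.5216,.153,.1),1.59),((.5216,.153,.06),1.59)])
E
```

```text
t 2.38 tcp [0.5439 0.0558 0.2173] xax [ 0.001 -0.    -1.   ] yhead 1.2659 F [ 1.6 -0.7  0.2] T [ 0.02 -0.05 -0.01] gap 0.0603 q [-0.04  0.25  0.01  1.33 -0.    0.26]
row [0.0173, 0.086, -0.0505] [-0.3241, 0.0011, 0.0003]
row [0.0673, 0.086, -0.0506] [-0.3241, 0.0011, 0.0003]
row [0.1173, 0.086, -0.0506] [-0.3241, 0.0011, 0.0003]
row [0.1573, 0.086, -0.0507] [-0.3241, 0.0011, 0.0003]
```

Call:
drive_tool:
  moves:
    - [[0.008,0.043,-0.025,-0.162,0,0,75],[0.017,0.086,-0.051,-0.324,0,0,75],[0.017,0.086,-0.051,-0.324,0,0,75],[0.067,0.086,-0.051,-0.324,0.001,0,75],[0.087,0.086,-0.051,-0.324,0.001,0,75]]

```text
clock: 3.0
tcp_pos: [0.5201, 0.1524, 0.1281]
orientation: [0.706, -0.007, 0.708, 0.006]
wrist_force: [0.4, 0.9, -0.1]
finger_gap: 0.0599
```

```bash
cat >> h.py <<'E'
def crop(c,fn,u,v,w,h,sc):
    im=cams.read_camera(c);x,y=int(max(0,u-w/2)),int(max(0,v-h/2))
    cv2.imwrite('pics/'+fn,cv2.resize(im[y:y+h,x:x+w],None,fx=sc,fy=sc,interpolation=cv2.INTER_CUBIC));print(fn,'off',x,y,'sc',sc)
E
python3 - <<'E'
from h import *
show();plan([((.5216,.153,.1),1.59),((.5216,.153,.06),1.59)])
crop('top','p1.png',243,205,130,100,5)
crop('side','p1s.png',265,165,100,110,5)
E
```

```text
t 3.0 tcp [0.5201 0.1524 0.1281] xax [-0.002 -0.001 -1.   ] yhead 1.5885 F [ 0.4  0.9 -0.1] T [-0.04  0.    0.01] gap 0.0599 q [ 0.14  0.28 -0.17  1.12 -0.    0.12]
row [0.0281, 0.0006, 0.0015] [-0.0015, -0.0024, 0.001]
row [0.0681, 0.0007, 0.0016] [-0.0015, -0.0024, 0.001]
p1.png off 178 155 sc 5
p1s.png off 215 110 sc 5
```

View pics/p1.png

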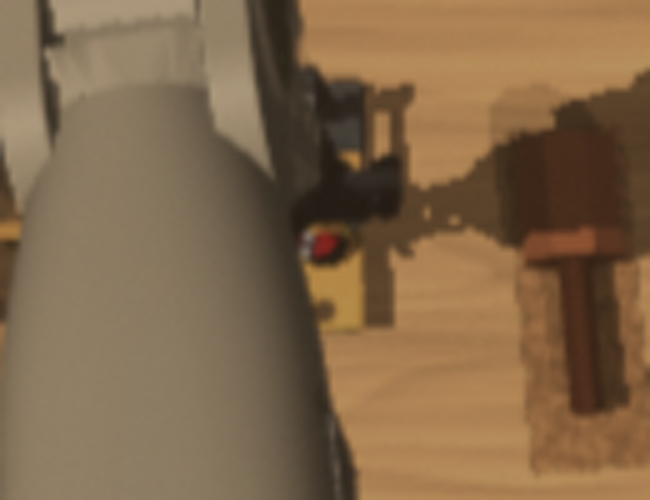

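View pics/p1s.png

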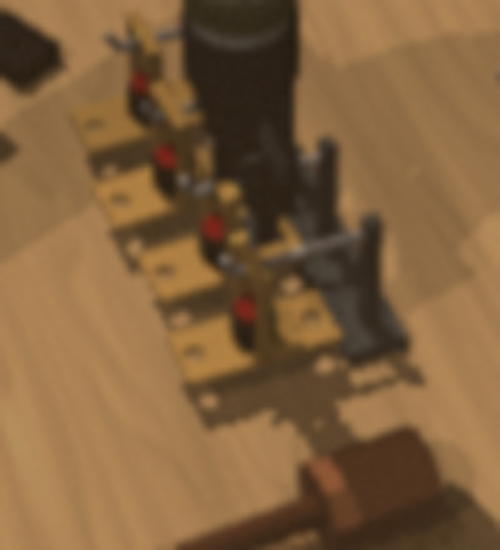

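```bash
python3 - <<'E'
from h import *
for X in [(.52,.1224,.135),(.52,.1824,.135),(.5216,.128,.118),(.5216,.178,.118),(.52,.1524,.118)]:
    print(X,'side',((proj('side',X)[0]-[215,110])*5).round(),'top',((proj('top',X)[0]-[178,155])*5).round())
E
```

```text
(0.52, 0.1224, 0.135) side [260. 271.] top [353. 218.]
(0.52, 0.1824, 0.135) side [230. 213.] top [254. 219.]
(0.5216, 0.128, 0.118) side [260. 282.] top [347. 220.]
(0.5216, 0.178, 0.118) side [235. 234.] top [266. 221.]
(0.52, 0.1524, 0.118) side [245. 259.] top [307. 223.]
```

Call:
drive_tool:
  moves:
    - [[0.02,0.001,0.002,-0.001,-0.002,0.001,75],[0.038,0.001,0.002,-0.001,-0.002,0.001,75],[0.055,0.001,0.002,-0.001,-0.002,0.001,75],[0.068,0.001,0.002,-0.001,-0.002,0.001,75],[0.068,0.001,0.002,-0.001,-0.002,0.001,75]]

```text
clock: 3.72
tcp_pos: [0.5211, 0.1526, 0.0597]
orientation: [0.706, -0.006, 0.708, 0.006]
wrist_force: [0.2, -0.4, -0.1]
finger_gap: 0.0602
```

```bash
python3 - <<'E'
from h import *
show()
crop('side','p2s.png',265,165,100,110,5)
E
```

```text
t 3.73 tcp [0.5211 0.1526 0.0597] xax [-0.003 -0.    -1.   ] yhead 1.5883 F [ 0.2 -0.4 -0.1] T [ 0.03  0.02 -0.01] gap 0.0602 q [ 0.14  0.34 -0.27  0.97  0.    0.12]
p2s.png off 215 110 sc 5
```

View pics/p2s.png

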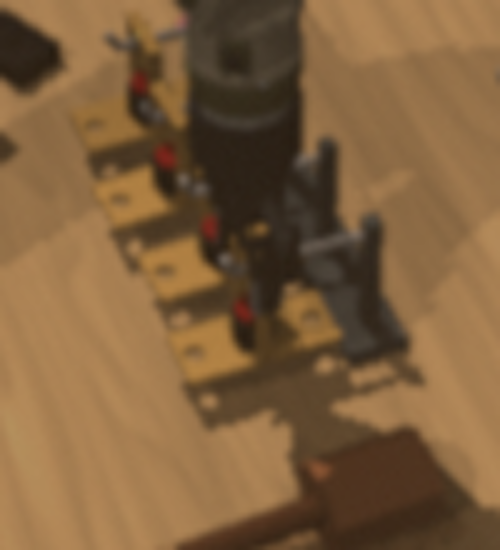

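Call:
drive_tool:
  moves:
    - [[0,0,0,0,0,0,130],[0,0,0,0,0,0,130],[0,0,0,0,0,0,130],[0,0,0,0,0,0,130],[0,0,0,0,0,0,130]]
  squeeze: 70

```text
clock: 4.4
tcp_pos: [0.5226, 0.1527, 0.0614]
orientation: [0.707, -0.006, 0.707, 0.006]
wrist_force: [0.1, -1.8, 5.6]
finger_gap: 0.0483
```

```bash
python3 - <<'E'
from h import *
show()
plan([((.5211,.1526,.0846),1.59),((.4411,.1526,.0846),1.59),((.44,.1526,.18),1.59)])
E
```

```text
t 4.4 tcp [0.5226 0.1527 0.0614] xax [ 0. -0. -1.] yhead 1.5884 F [ 0.1 -1.8  5.6] T [-0.31 -0.04  0.04] gap 0.0483 q [ 0.14  0.33 -0.27  0.97 -0.    0.12]
row [-0.0232, -0.0, -0.0015] [-0.0016, 0.0, 0.0005]
row [-0.0232, 0.0014, -0.0815] [-0.0016, 0.0, 0.0005]
row [-0.1186, 0.0013, -0.0826] [-0.0016, 0.0, 0.0005]
```

Call:
drive_tool:
  moves:
    - [[-0.012,0,0,0,0,0,140],[-0.024,0,0,0,0,0,140],[-0.024,0,0,0,0,0,140],[-0.024,0,-0.025,0,0,0,140],[-0.024,-0.001,-0.06,0,0,0,140]]

```text
clock: 5.03
tcp_pos: [0.4624, 0.1506, 0.0851]
orientation: [0.707, -0.006, 0.707, 0.006]
wrist_force: [-0.8, 1.2, -3.5]
finger_gap: 0.0483
```

```bash
python3 - <<'E'
from h import *
show()
crop('side','p3s.png',265,165,100,110,5)
E
```

```text
t 5.03 tcp [0.4624 0.1506 0.0851] xax [ 0. -0. -1.] yhead 1.5882 F [-0.8  1.2 -3.5] T [-0.   -0.03 -0.05] gap 0.0483 q [ 0.15  0.21 -0.38  0.98 -0.    0.13]
p3s.png off 215 110 sc 5
```

View pics/p3s.png

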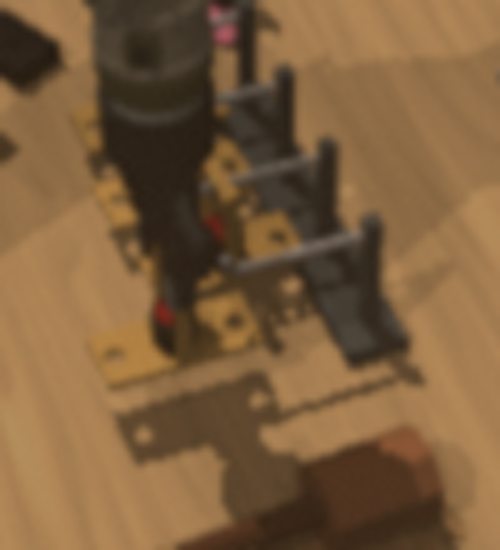

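```bash
cat >> h.py <<'E'
jig=np.load('fit.npz')['jig'];JH=jig[2]+np.pi/2
def bay(i,x,y,z):
    return W(jig,[x,.084*i+y,z+.012])[0]
E
python3 - <<'E'
from h import *
show()
plan([((.44,.15,.095),1.588),((.43,.15,.15),1.588),((.43,.12,.2),1.588)])
print(bay(0,-.036,-.004,.0294))
E
```

```text
t 5.08 tcp [0.4552 0.1503 0.0841] xax [-0.008 -0.001 -1.   ] yhead 1.5892 F [-8.1 -0.2 -4.5] T [-0.05  0.5   0.04] gap 0.048 q [ 0.15  0.21 -0.39  0.99  0.    0.13]
row [-0.0108, -0.0, -0.0153] [0.0012, -0.0081, 0.001]
row [-0.0657, 0.0001, -0.0258] [0.0012, -0.0081, 0.001]
row [-0.1156, -0.0299, -0.0267] [0.0012, -0.0081, 0.001]
[ 0.4636807  -0.39970752  0.0414    ]
```

Call:
drive_tool:
  moves:
    - [[0,0,-0.01,0,-0.004,0,140],[-0.03,0,-0.02,0,-0.008,0,140],[-0.07,0,-0.025,0,-0.008,0,140],[-0.105,-0.02,-0.025,0,-0.008,0,140],[-0.115,-0.06,-0.025,0,-0.008,0,140]]

```text
clock: 5.7
tcp_pos: [0.4339, 0.0903, 0.2019]
orientation: [0.709, -0.008, 0.705, 0.007]
wrist_force: [1.4, 0.2, -3.7]
finger_gap: 0.0484
```

```bash
python3 - <<'E'
from h import *
show()
arc((.464,-.4,.19),JH,11)
E
```

```text
t 5.7 tcp [0.4339 0.0903 0.2019] xax [ 0.005 -0.001 -1.   ] yhead 1.5922 F [ 1.4  0.2 -3.7] T [-0.03 -0.06  0.04] gap 0.0484 q [ 0.02  0.05 -0.26  1.25 -0.    0.  ]
row [0.0012, -0.035, 0.0205] [0.0103, 0.005, 0.0007]
row [0.0024, -0.0729, 0.0382] [0.0206, 0.005, 0.0006]
row [0.0036, -0.1134, 0.0526] [0.0309, 0.005, 0.0006]
row [0.0048, -0.1562, 0.0634] [0.0412, 0.005, 0.0006]
row [0.0059, -0.201, 0.0704] [0.0515, 0.005, 0.0006]
```

Call:
drive_tool:
  moves:
    - [[0.001,-0.035,0.02,0.01,0.005,0,140],[0.002,-0.073,0.038,0.02,0.005,0,140],[0.004,-0.113,0.053,0.03,0.005,0,140],[0.005,-0.156,0.063,0.041,0.005,0,140],[0.006,-0.201,0.07,0.051,0.005,0,140]]

```text
clock: 6.32
tcp_pos: [0.5087, -0.1105, 0.1961]
orientation: [0.707, 0.01, 0.707, -0.011]
wrist_force: [0.6, 0.2, -3.7]
finger_gap: 0.0479
```

```bash
python3 - <<'E'
from h import *
show()
arc((.464,-.4,.15),JH,5)
E
```

```text
t 6.33 tcp [ 0.5087 -0.1105  0.1961] xax [ 0. -0. -1.] yhead 1.5412 F [ 0.6  0.2 -3.7] T [ 0.   -0.05  0.07] gap 0.0479 q [-0.37  0.21 -0.1   1.27 -0.   -0.34]
row [0.0093, -0.0555, 0.0057] [0.0125, 0.0002, 0.0004]
row [0.0185, -0.1131, 0.0052] [0.0249, 0.0002, 0.0004]
row [0.0278, -0.1719, -0.0018] [0.0374, 0.0002, 0.0004]
row [0.037, -0.2314, -0.0155] [0.0498, 0.0002, 0.0004]
row [0.0463, -0.2907, -0.0362] [0.0623, 0.0002, 0.0004]
```

Call:
drive_tool:
  moves:
    - [[0.005,-0.055,0.005,0.012,0,0,140],[0.01,-0.113,0.005,0.025,0,0,140],[0.02,-0.172,-0.002,0.037,0,0,140],[0.03,-0.231,-0.015,0.05,0,0,140],[0.046,-0.291,-0.036,0.062,0,0,140]]

```text
clock: 6.95
tcp_pos: [0.4652, -0.3999, 0.1506]
orientation: [0.707, 0.032, 0.706, -0.033]
wrist_force: [0.4, -0.1, -2.8]
finger_gap: 0.0486
```

```bash
python3 - <<'E'
from h import *
show()
plan([(bay(0,-.036,-.004,.065),JH),(bay(0,-.036,-.004,.032),JH),(bay(0,-.036,-.004,.0285),JH)])
crop('side','p4s.png',310,280,120,120,5)
E
```

```text
t 6.95 tcp [ 0.4652 -0.3999  0.1506] xax [ 0.001 -0.001 -1.   ] yhead 1.4791 F [ 0.4 -0.1 -2.8] T [-0.05 -0.06  0.03] gap 0.0486 q [-0.84  0.4   0.06  1.23  0.   -0.75]
row [0.0736, 0.0001, -0.0016] [0.0002, 0.0013, 0.0011]
row [0.1066, 0.0001, -0.0017] [0.0002, 0.0013, 0.0011]
row [0.1101, 0.0001, -0.0017] [0.0002, 0.0013, 0.0011]
p4s.png off 250 220 sc 5
```

View pics/p4s.png

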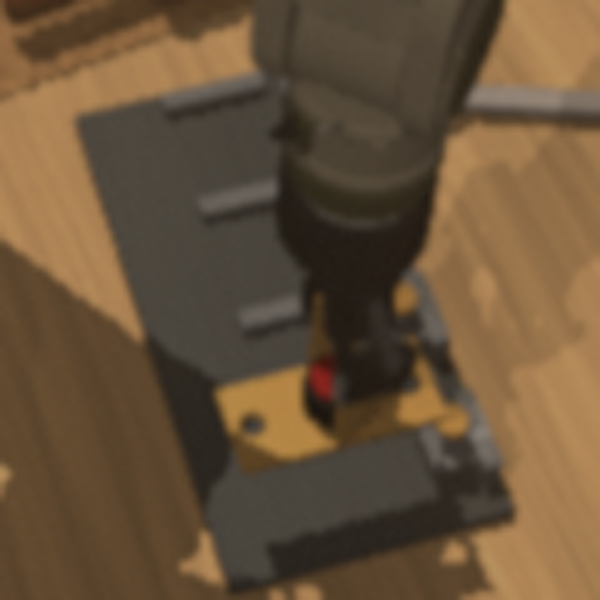

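```bash
python3 - <<'E'
from h import *
s,r=st();p=s['tcp_pos']
pose=[p[0],p[1],jig[2]]
for X in[(-.058,.025,0),(-.058,-.025,0),(-.058,.025,.006),(-.058,-.025,.006),(-.045,0,.006)]:
    X=np.array(X)+[0,0,p[2]-.0294];print(((proj('side',W(pose,X))[0]-[250,220]+.5)*5).round(1))
a=unproj('side',np.array([253,423])/5+[250,220]-.5,p[2]-.0294+.005);print(Rz(-jig[2])@(a-p))
E
```

```text
[210.4 413.1]
[237.9 494.6]
[210.7 407.9]
[238.3 489.6]
[247.3 442.2]
[-0.03839373  0.0104546  -0.0244    ]
```

```bash
python3 - <<'E'
from h import *
for px in(.4624,.4552):
  for z in (.0557,.0657,.0757):
    print(px,z,((proj('side',W([px,.1506,.018],[-.045,0,.006+z]))[0]-[215,110]+.5)*5).round(1))
# hang state lamp0 in side0: predicted hole
print((proj('side',W([.5216,.153,.02],[-.045,0,.038]))[0]+.5-[215,110])*5,'p2s obs 195,352')
show()
crop('top','p4t.png',395,215,150,110,5)
E
```

```text
0.4624 0.0557 [112.7 358.4]
0.4624 0.0657 [111.7 348.8]
0.4624 0.0757 [110.8 339. ]
0.4552 0.0557 [102.8 361.2]
0.4552 0.0657 [101.8 351.5]
0.4552 0.0757 [100.8 341.8]
[192.97360287 356.17189993] p2s obs 195,352
t 7.0 tcp [ 0.4609 -0.4069  0.1477] xax [-0.004 -0.005 -1.   ] yhead 1.4719 F [ 0.  -7.7 -5.8] T [-0.74  0.05 -0.04] gap 0.0485 q [-0.85  0.41  0.06  1.22 -0.01 -0.75]
p4t.png off 320 160 sc 5
```

View pics/p4t.png

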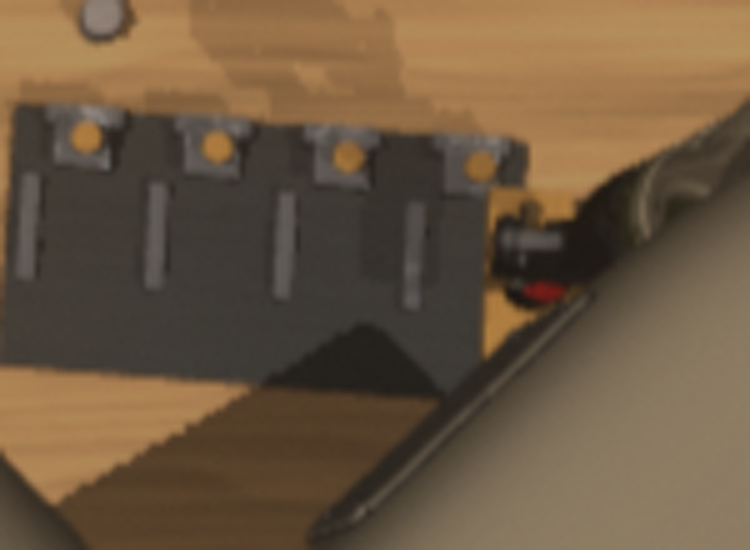

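```bash
python3 - <<'E'
from h import *
for i in range(6): cams.read_camera('top'); 
show()
s,r=st();p=s['tcp_pos']
crop('side','p5s.png',310,280,120,120,5)
show()
pose=[p[0],p[1],jig[2]]
for X in[(-.058,.025,.006),(-.058,-.025,.006),(-.045,0,.006)]:
    X=np.array(X)+[0,0,p[2]-.0294];print(((proj('side',W(pose,X))[0]-[250,220]+.5)*5).round(1))
E
```

```text
t 7.35 tcp [ 0.4659 -0.3964  0.1514] xax [ 0.001 -0.    -1.   ] yhead 1.481 F [-0.8  0.3 -3.1] T [ 0.02  0.   -0.04] gap 0.0484 q [-0.84  0.4   0.06  1.23  0.   -0.75]
p5s.png off 250 220 sc 5
t 7.4 tcp [ 0.466  -0.3964  0.1516] xax [ 0.001 -0.001 -1.   ] yhead 1.4812 F [ 1.1  0.4 -3.2] T [ 0.01 -0.03 -0.04] gap 0.0483 q [-0.84  0.4   0.06  1.23  0.   -0.75]
[212.  385.5]
[239.5 466.4]
[248.5 419.4]
```

View pics/p5s.png

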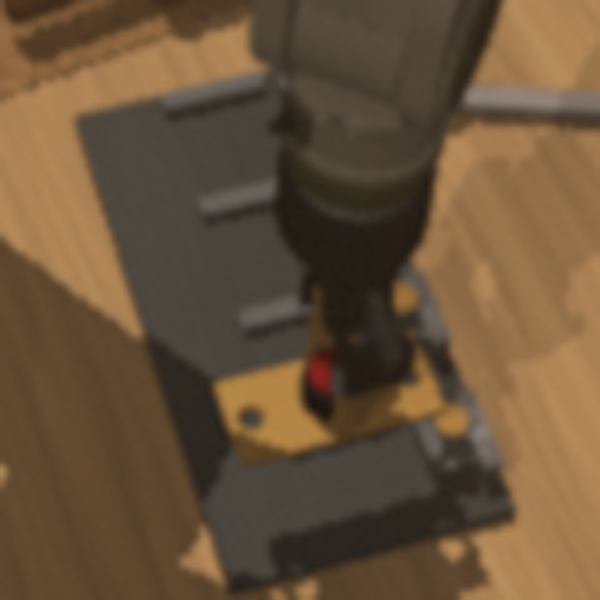

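```bash
python3 - <<'E'
from h import *
plan([(bay(0,-.036,-.004,.08),JH),(bay(0,-.036,-.004,.05),JH),(bay(0,-.036,-.004,.034),JH)])
E
```

```text
row [0.0596, -0.0034, -0.0021] [0.0023, 0.0008, 0.0007]
row [0.0896, -0.0034, -0.0021] [0.0023, 0.0008, 0.0007]
row [0.1056, -0.0034, -0.0021] [0.0023, 0.0008, 0.0007]
```

Call:
drive_tool:
  moves:
    - [[0.03,-0.003,-0.002,0.002,0,0,140],[0.06,-0.003,-0.002,0.002,0.001,0,140],[0.09,-0.003,-0.002,0.002,0.001,0,140],[0.104,-0.003,-0.002,0.002,0.001,0,140],[0.104,-0.003,-0.002,0.002,0.001,0,140]]

```text
clock: 8.02
tcp_pos: [0.4638, -0.3982, 0.0471]
orientation: [0.706, 0.032, 0.707, -0.032]
wrist_force: [-0.3, 0.2, -3.2]
finger_gap: 0.0481
```

Call:
drive_tool:
  moves:
    - [[0.002,0,0,0,0,0,140],[0.003,0,0,0,0,0,140],[0.004,0,0,0,0,0,140],[0.005,0,0,0,0,0,140],[0.005,0,0,0,0,0,140]]

```text
clock: 8.65
tcp_pos: [0.4637, -0.3982, 0.0421]
orientation: [0.706, 0.032, 0.707, -0.032]
wrist_force: [0.1, 0.3, -3.7]
finger_gap: 0.0484
```

```bash
python3 - <<'E'
from h import *
show();s,r=st();print(Rz(-jig[2])@(s['tcp_pos']-[*jig[:2],.012]))
crop('side','p6s.png',310,280,120,120,5)
E
```

```text
t 8.65 tcp [ 0.4637 -0.3982  0.0421] xax [-0.001  0.001 -1.   ] yhead 1.4802 F [ 0.1  0.3 -3.7] T [0.02 0.05 0.02] gap 0.0484 q [-0.84  0.47 -0.11  0.99 -0.   -0.75]
[-0.03614544 -0.00250531  0.03005942]
p6s.png off 250 220 sc 5
```

View pics/p6s.png

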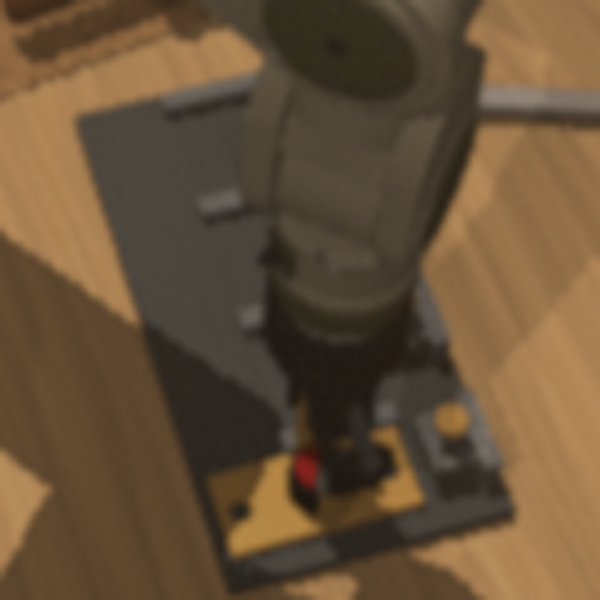

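Call:
drive_tool:
  moves:
    - [[0.0005,0,0,0,0,0,140],[0.001,0,0,0,0,0,140],[0.0015,0,0,0,0,0,140],[0.002,0,0,0,0,0,140],[0.002,0,0,0,0,0,140]]

```text
clock: 9.32
tcp_pos: [0.4638, -0.3983, 0.0417]
orientation: [0.706, 0.032, 0.707, -0.032]
wrist_force: [-3.4, 2.5, 8.4]
finger_gap: 0.0482
```

Call:
drive_tool:
  moves:
    - [[0,0,0.008,0,0,0,140],[0,0,0.016,0,0,0,140],[0,0,0.023,0,0,0,140],[0,0,0.03,0,0,0,140],[0,0,0.03,0,0,0,140]]

```text
clock: 9.95
tcp_pos: [0.4951, -0.4013, 0.0418]
orientation: [0.707, 0.031, 0.706, -0.032]
wrist_force: [2.0, -0.2, 0.5]
finger_gap: 0.0483
```

```bash
cat >> h.py <<'E'
def jloc(i=0):
    s,r=st();print('bay loc',i,(Rz(-jig[2])@(s['tcp_pos']-[*jig[:2],.012])-[0,.084*i,0]).round(4),'F bay',(Rz(-jig[2])@s['wrist_force']).round(1))
E
python3 - <<'E'
from h import *
show();jloc()
E
```

```text
t 9.95 tcp [ 0.4951 -0.4013  0.0418] xax [ 0.001 -0.001 -1.   ] yhead 1.4809 F [ 2.  -0.2  0.5] T [-0.   -0.31  0.01] gap 0.0483 q [-0.81  0.51 -0.04  1.01  0.   -0.72]
bay loc 0 [-0.0046 -0.0027  0.0298] F bay [2.  0.  0.5]
```

Slow final push to the end stop.

Call:
drive_tool:
  moves:
    - [[0,0,0.0015,0,0,0,140],[0,0,0.003,0,0,0,140],[0,0,0.0045,0,0,0,140],[0,0,0.006,0,0,0,140],[0,0,0.006,0,0,0,140]]

```text
clock: 10.58
tcp_pos: [0.5001, -0.4017, 0.0418]
orientation: [0.706, 0.032, 0.707, -0.032]
wrist_force: [-5.5, 0.2, 3.1]
finger_gap: 0.0486
```

```bash
python3 - <<'E'
from h import *
show();jloc()
E
```

```text
t 10.57 tcp [ 0.5001 -0.4017  0.0418] xax [-0.001 -0.001 -1.   ] yhead 1.4806 F [-5.5  0.2  3.1] T [ 0.07  1.06 -0.  ] gap 0.0486 q [-0.8   0.52 -0.03  1.02 -0.   -0.71]
bay loc 0 [ 0.0004 -0.0026  0.0298] F bay [-5.5 -0.3  3.1]
```

Call:
drive_tool:
  moves:
    - [[0,0.001,0.001,0,0,0,140],[0,0.002,0.001,0,0,0,140],[0,0.003,0.001,0,0,0,140],[0,0.004,0.001,0,0,0,140],[0,0.004,0.001,0,0,0,140]]

```text
clock: 11.2
tcp_pos: [0.5006, -0.3999, 0.0421]
orientation: [0.706, 0.031, 0.707, -0.034]
wrist_force: [-5.9, -3.9, 1.5]
finger_gap: 0.0486
```

```bash
python3 - <<'E'
from h import *
show();jloc()
E
```

```text
t 11.2 tcp [ 0.5006 -0.3999  0.0421] xax [-0.002 -0.004 -1.   ] yhead 1.4786 F [-5.9 -3.9  1.5] T [-1.09  1.19 -0.21] gap 0.0486 q [-0.8   0.52 -0.03  1.02 -0.   -0.7 ]
bay loc 0 [ 0.0007 -0.0008  0.0301] F bay [-5.5 -4.4  1.5]
```

Call:
drive_tool:
  moves:
    - [[0,0.001,0.001,0,0,0,140],[0.0005,0.002,0.002,0,0,0,140],[0.0005,0.002,0.002,0,0,0,140],[0,0.001,0.001,0,0,0,140],[0,0,0,0,0,0,140]]

```text
clock: 11.82
tcp_pos: [0.5002, -0.4, 0.0419]
orientation: [0.705, 0.031, 0.707, -0.034]
wrist_force: [-1.8, -0.3, -0.2]
finger_gap: 0.0483
```

```bash
python3 - <<'E'
from h import *
show();jloc()
E
```

```text
t 11.82 tcp [ 0.5002 -0.4     0.0419] xax [-0.003 -0.004 -1.   ] yhead 1.4782 F [-1.8 -0.3 -0.2] T [ 0.07  0.47 -0.06] gap 0.0483 q [-0.8   0.52 -0.03  1.02 -0.   -0.7 ]
bay loc 0 [ 0.0004 -0.001   0.0299] F bay [-1.8 -0.4 -0.2]
```

Call:
drive_tool:
  moves:
    - [[0,0,0,0,0,0,75],[0,0,0,0,0,0,75],[0,0,0,0,0,0,75],[-0.03,0,0,0,0,0,75],[-0.09,0,0,0,0,0,75]]

```text
clock: 12.45
tcp_pos: [0.4991, -0.3979, 0.1298]
orientation: [0.704, 0.033, 0.709, -0.032]
wrist_force: [0.5, -1.2, 0.0]
finger_gap: 0.0605
```

Call:
drive_tool:
  moves:
    - [[-0.05,0.03,0,0,0,0,75],[-0.09,0.09,0,-0.02,0,0,75],[-0.09,0.15,0,-0.04,0,0,75],[-0.09,0.21,0,-0.06,0,0,75],[-0.09,0.27,0,-0.08,0,0,75]]

```text
clock: 13.08
tcp_pos: [0.5249, -0.1278, 0.2204]
orientation: [0.705, 0.004, 0.709, -0.004]
wrist_force: [1.0, 0.3, 0.2]
finger_gap: 0.06
```

```bash
python3 - <<'E'
from h import *
show()
crop('side','p7s.png',310,280,120,120,5)
crop('top','p7t.png',375,205,150,100,5)
arc((.527,.2375,.2),1.605,6)
E
```

```text
t 13.07 tcp [ 0.5249 -0.1278  0.2204] xax [-0.005  0.001 -1.   ] yhead 1.559 F [1.  0.3 0.2] T [ 0.05 -0.04  0.06] gap 0.06 q [-0.39  0.24  0.01  1.34 -0.   -0.37]
p7s.png off 250 220 sc 5
p7t.png off 300 155 sc 5
row [0.0035, 0.0572, 0.0166] [-0.0064, -0.0061, -0.0025]
row [0.007, 0.1166, 0.0269] [-0.0129, -0.006, -0.0025]
row [0.0105, 0.1774, 0.0306] [-0.0193, -0.006, -0.0025]
row [0.0141, 0.239, 0.0276] [-0.0258, -0.006, -0.0025]
row [0.0178, 0.3006, 0.0177] [-0.0322, -0.006, -0.0026]
```

View pics/p7s.png

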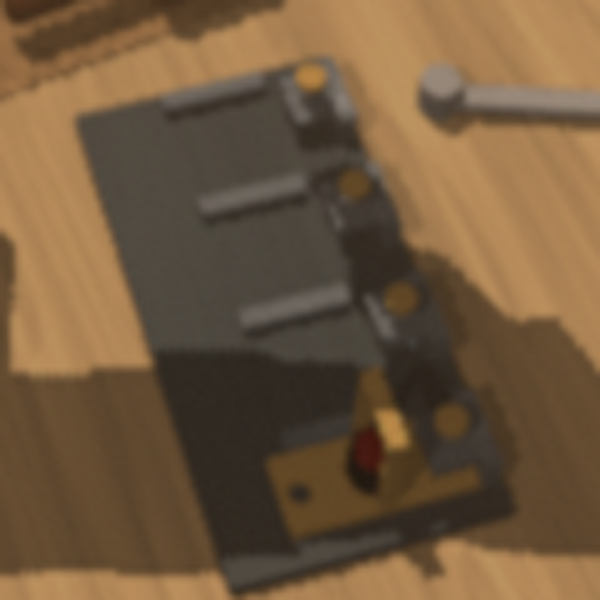

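View pics/p7t.png

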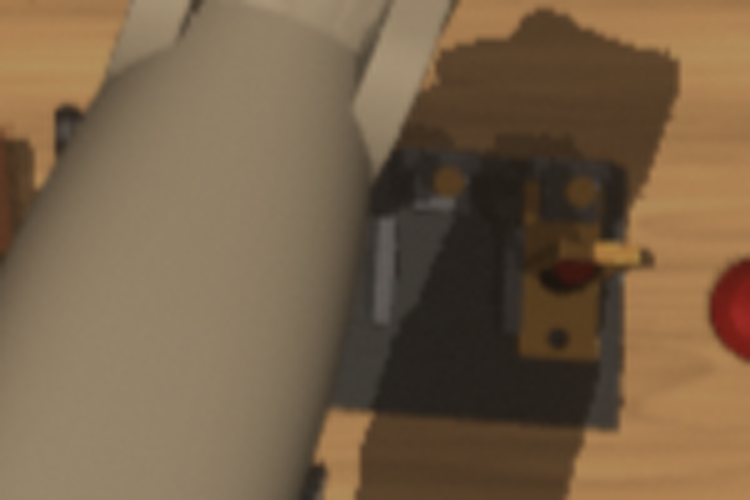

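```bash
python3 - <<'E'
from h import *
X=bay(0,-.045,0,.006);print(((proj('side',X)[0]-[250,220]+.5)*5).round(1),((proj('top',X)[0]-[300,155]+.5)*5).round(1))
for c in((-.058,.025,.006),(-.058,-.025,.006)):X=bay(0,*c);print(((proj('side',X)[0]-[250,220]+.5)*5).round(1),((proj('top',X)[0]-[300,155]+.5)*5).round(1))
show()
plan([((.527,.235,.2),1.605)])
E
```

```text
[296.9 492.2] [557.  337.6]
[262.4 459.9] [517.6 354.3]
[289.2 536.9] [594.9 360.4]
t 13.18 tcp [ 0.5246 -0.1239  0.2206] xax [-0.006  0.002 -1.   ] yhead 1.5663 F [-0.3 -0.2 -0.7] T [-0.   -0.01 -0.01] gap 0.0603 q [-0.38  0.24  0.01  1.34  0.   -0.38]
row [0.0215, 0.3589, 0.0009] [-0.0387, -0.006, -0.0026]
```

Call:
drive_tool:
  moves:
    - [[0.004,0.057,0.015,-0.006,-0.006,0,75],[0.007,0.117,0.027,-0.013,-0.006,0,75],[0.01,0.177,0.03,-0.019,-0.006,0,75],[0.014,0.237,0.027,-0.026,-0.006,0,75],[0.018,0.297,0.018,-0.032,-0.006,0,75]]

```text
clock: 13.8
tcp_pos: [0.5444, 0.1747, 0.2031]
orientation: [0.707, -0.009, 0.707, 0.011]
wrist_force: [1.2, 0.5, -0.5]
finger_gap: 0.0602
```

```bash
python3 - <<'E'
from h import *
show();plan([((.527,.238,.19),1.61),((.527,.238,.12),1.61)])
E
```

```text
t 13.8 tcp [0.5444 0.1747 0.2031] xax [ 0.001  0.003 -1.   ] yhead 1.598 F [ 1.2  0.5 -0.5] T [-0.03 -0.05 -0.  ] gap 0.0602 q [0.17 0.3  0.05 1.31 0.   0.14]
row [0.0132, 0.0638, -0.0157] [-0.012, 0.001, -0.0027]
row [0.0832, 0.0636, -0.0157] [-0.012, 0.001, -0.0027]
```

Call:
drive_tool:
  moves:
    - [[0.005,0.04,-0.012,-0.012,0.001,-0.003,75],[0.013,0.064,-0.016,-0.012,0.001,-0.003,75],[0.013,0.064,-0.016,-0.012,0.001,-0.003,75],[0.05,0.064,-0.016,-0.012,0.001,-0.003,75],[0.07,0.064,-0.016,-0.012,0.001,-0.003,75]]

```text
clock: 14.42
tcp_pos: [0.5268, 0.2371, 0.132]
orientation: [0.707, -0.014, 0.707, 0.013]
wrist_force: [-0.6, -0.6, 0.3]
finger_gap: 0.0604
```

```bash
python3 - <<'E'
from h import *
for i in range(3):cams.read_camera('side')
show();plan([((.527,.238,.1),1.61),((.527,.238,.06),1.61)])
E
```

```text
t 14.57 tcp [0.5264 0.2371 0.1326] xax [-0.002 -0.001 -1.   ] yhead 1.6086 F [ 0.2 -0.2  0.7] T [ 0.05 -0.05  0.01] gap 0.0603 q [ 0.28  0.35 -0.07  1.16 -0.    0.25]
row [0.0326, 0.0009, 0.0006] [-0.0014, -0.0019, 0.001]
row [0.0726, 0.001, 0.0007] [-0.0014, -0.0019, 0.001]
```

Call:
drive_tool:
  moves:
    - [[0.02,0.001,0.001,-0.001,-0.001,0,75],[0.04,0.001,0.001,-0.001,-0.001,0,75],[0.058,0.001,0.001,-0.001,-0.001,0,75],[0.072,0.001,0.001,-0.001,-0.001,0,75],[0.072,0.001,0.001,-0.001,-0.001,0,75]]

```text
clock: 15.2
tcp_pos: [0.5272, 0.2376, 0.0604]
orientation: [0.706, -0.014, 0.708, 0.013]
wrist_force: [0.7, -0.3, 0.4]
finger_gap: 0.0602
```

Call:
drive_tool:
  moves:
    - [[0,0,0,0,0,0,140],[0,0,0,0,0,0,140],[0,0,0,0,0,0,140],[0,0,0,0,0,0,140],[0,0,0,0,0,0,140]]

```text
clock: 15.82
tcp_pos: [0.5282, 0.2378, 0.0615]
orientation: [0.707, -0.014, 0.707, 0.013]
wrist_force: [-0.4, 0.3, 6.7]
finger_gap: 0.0485
```

```bash
python3 - <<'E'
from h import *
show()
crop('side','q2s.png',265,165,100,110,5)
E
```

```text
t 15.82 tcp [0.5282 0.2378 0.0615] xax [ 0.001 -0.001 -1.   ] yhead 1.6091 F [-0.4  0.3  6.7] T [-0.17  0.03  0.01] gap 0.0485 q [ 0.29  0.4  -0.18  1.   -0.    0.25]
q2s.png off 215 110 sc 5
```

View pics/q2s.png

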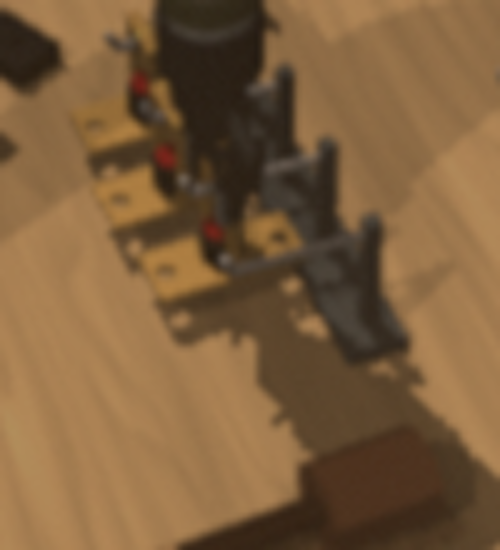

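Call:
drive_tool:
  moves:
    - [[-0.012,0,0,0,0,0,140],[-0.024,0,0,0,0,0,140],[-0.024,0,0,0,0,0,140],[-0.024,0.001,-0.03,0,0,0,140],[-0.024,0.002,-0.07,0,0,0,140]]

```text
clock: 16.5
tcp_pos: [0.4579, 0.237, 0.0851]
orientation: [0.707, -0.014, 0.707, 0.013]
wrist_force: [-0.3, 0.3, -2.6]
finger_gap: 0.0487
```

Call:
drive_tool:
  moves:
    - [[0,0,-0.015,0,0,0,140],[-0.03,0,-0.02,0,0,0,140],[-0.08,0,-0.02,0,0,0,140],[-0.115,-0.03,-0.02,0,0,0,140],[-0.12,-0.08,-0.02,0,0,0,140]]

```text
clock: 17.12
tcp_pos: [0.4434, 0.1568, 0.2082]
orientation: [0.71, -0.014, 0.704, 0.014]
wrist_force: [1.2, -1.3, -3.7]
finger_gap: 0.0484
```

```bash
python3 - <<'E'
from h import *
show();t=bay(1,-.036,-.004,.17);print(t)
arc(t,JH,10)
E
```

```text
t 17.12 tcp [0.4434 0.1568 0.2082] xax [ 0.007  0.    -1.   ] yhead 1.6113 F [ 1.2 -1.3 -3.7] T [-0.07 -0.06 -0.01] gap 0.0484 q [ 0.17  0.1  -0.2   1.27 -0.    0.13]
[ 0.47138768 -0.31606182  0.182     ]
row [0.0028, -0.0404, 0.0204] [0.0132, 0.0074, -0.0001]
row [0.0055, -0.0834, 0.0372] [0.0265, 0.0074, -0.0001]
row [0.0082, -0.1286, 0.0499] [0.0397, 0.0074, -0.0002]
row [0.0109, -0.1758, 0.0584] [0.0529, 0.0074, -0.0002]
row [0.0136, -0.2244, 0.0623] [0.0662, 0.0074, -0.0003]
```

Call:
drive_tool:
  moves:
    - [[0.003,-0.05,0.02,0.013,0.007,0,140],[0.005,-0.1,0.037,0.026,0.007,0,140],[0.008,-0.15,0.05,0.04,0.007,0,140],[0.011,-0.2,0.058,0.053,0.007,0,140],[0.014,-0.25,0.062,0.066,0.007,0,140]]

```text
clock: 17.75
tcp_pos: [0.5164, -0.0925, 0.1944]
orientation: [0.707, 0.009, 0.707, -0.009]
wrist_force: [0.1, 1.1, -1.5]
finger_gap: 0.0483
```

```bash
python3 - <<'E'
from h import *
show();t=bay(1,-.036,-.004,.14)
arc(t,JH,4)
E
```

```text
t 17.75 tcp [ 0.5164 -0.0925  0.1944] xax [ 0.001  0.    -1.   ] yhead 1.5447 F [ 0.1  1.1 -1.5] T [ 0.02  0.   -0.02] gap 0.0483 q [-0.33  0.22 -0.09  1.26  0.   -0.3 ]
row [0.0106, -0.0558, -0.0006] [0.0164, 0.0012, -0.0001]
row [0.0212, -0.1123, -0.0072] [0.0329, 0.0012, -0.0001]
row [0.0318, -0.1688, -0.0201] [0.0493, 0.0012, -0.0001]
row [0.0423, -0.2247, -0.0393] [0.0658, 0.0012, -0.0002]
```

Call:
drive_tool:
  moves:
    - [[0.01,-0.056,-0.001,0.016,0.001,0,140],[0.02,-0.112,-0.007,0.033,0.001,0,140],[0.03,-0.169,-0.02,0.049,0.001,0,140],[0.042,-0.225,-0.039,0.066,0.001,0,140],[0.042,-0.225,-0.039,0.066,0.001,0,140]]

```text
clock: 18.38
tcp_pos: [0.4698, -0.3204, 0.1508]
orientation: [0.706, 0.035, 0.707, -0.035]
wrist_force: [-0.0, 1.1, -2.5]
finger_gap: 0.0484
```

```bash
python3 - <<'E'
from h import *
for i in range(3):cams.read_camera('side')
show()
plan([(bay(1,-.036,-.004,.08),JH),(bay(1,-.036,-.004,.05),JH),(bay(1,-.036,-.004,.034),JH)])
E
```

```text
t 18.52 tcp [ 0.4717 -0.3162  0.1522] xax [ 0.     0.001 -1.   ] yhead 1.4784 F [ 0.1  0.2 -1.9] T [ 0.01 -0.03  0.04] gap 0.0482 q [-0.73  0.32 -0.06  1.19  0.   -0.64]
row [0.0602, 0.0, -0.0003] [-0.0005, 0.0, -0.0007]
row [0.0902, 0.0, -0.0003] [-0.0005, 0.0, -0.0007]
row [0.1062, -0.0, -0.0003] [-0.0005, 0.0, -0.0007]
```

Call:
drive_tool:
  moves:
    - [[0.03,0,0,0,0,0,140],[0.065,0,0,0,0,0,140],[0.095,0,0,0,0,0,140],[0.108,0,0,0,0,0,140],[0.108,0,0,0,0,0,140]]

```text
clock: 19.15
tcp_pos: [0.4722, -0.315, 0.0442]
orientation: [0.706, 0.032, 0.706, -0.032]
wrist_force: [0.5, 0.4, -3.1]
finger_gap: 0.0484
```

Call:
drive_tool:
  moves:
    - [[0.001,0,0,0,0,0,140],[0.002,0,0,0,0,0,140],[0.0025,0,0,0,0,0,140],[0.003,0,0,0,0,0,140],[0.003,0,0,0,0,0,140]]

```text
clock: 19.77
tcp_pos: [0.4724, -0.3153, 0.0419]
orientation: [0.707, 0.032, 0.706, -0.032]
wrist_force: [-1.3, 1.1, 1.8]
finger_gap: 0.0484
```

```bash
python3 - <<'E'
from h import *
show();jloc(1)
E
```

```text
t 19.77 tcp [ 0.4724 -0.3153  0.0419] xax [ 0.     0.001 -1.   ] yhead 1.48 F [-1.3  1.1  1.8] T [0.12 0.19 0.03] gap 0.0484 q [-0.73  0.39 -0.24  0.94  0.   -0.64]
bay loc 1 [-0.0351 -0.0032  0.0299] F bay [-1.4  1.   1.8]
```

Contact with base. Slide in.

Call:
drive_tool:
  moves:
    - [[0,0,0.008,-0.001,0,0,140],[0,0,0.016,-0.001,0,0,140],[0,0,0.023,-0.001,0,0,140],[0,0,0.03,-0.001,0,0,140],[0,0,0.03,-0.001,0,0,140]]

```text
clock: 20.4
tcp_pos: [0.5036, -0.3183, 0.0419]
orientation: [0.707, 0.032, 0.706, -0.031]
wrist_force: [1.5, -0.3, -0.4]
finger_gap: 0.0479
```

Call:
drive_tool:
  moves:
    - [[0,0,0.0015,0,0,0,140],[0,0,0.003,0,0,0,140],[0,0,0.0045,0,0,0,140],[0,0,0.006,0,0,0,140],[0,0,0.006,0,0,0,140]]

```text
clock: 21.02
tcp_pos: [0.5073, -0.3184, 0.0422]
orientation: [0.706, 0.032, 0.707, -0.032]
wrist_force: [-7.5, 1.4, 5.8]
finger_gap: 0.0486
```

```bash
python3 - <<'E'
from h import *
show();jloc(1)
E
```

```text
t 21.02 tcp [ 0.5073 -0.3184  0.0422] xax [-0.002  0.001 -1.   ] yhead 1.481 F [-7.5  1.4  5.8] T [ 0.13  1.78 -0.08] gap 0.0486 q [-0.69  0.45 -0.15  0.98 -0.   -0.6 ]
bay loc 1 [-0.     -0.003   0.0302] F bay [-7.6  0.7  5.8]
```

Call:
drive_tool:
  moves:
    - [[0,0.001,0,0,0,0,140],[0,0.002,0,0,0,0,140],[0,0.003,0,0,0,0,140],[0,0.0045,0.001,0,0,0,140],[0,0.005,0.001,0,0,0,140]]

```text
clock: 21.65
tcp_pos: [0.5079, -0.3158, 0.0426]
orientation: [0.705, 0.031, 0.708, -0.034]
wrist_force: [-6.9, -7.2, 0.6]
finger_gap: 0.0486
```

```bash
python3 - <<'E'
from h import *
show();jloc(1)
E
```

```text
t 21.65 tcp [ 0.5079 -0.3158  0.0426] xax [-0.004 -0.004 -1.   ] yhead 1.4795 F [-6.9 -7.2  0.6] T [-1.96  1.45 -0.2 ] gap 0.0486 q [-0.69  0.45 -0.15  0.97 -0.01 -0.6 ]
bay loc 1 [ 0.0003 -0.0004  0.0306] F bay [-6.2 -7.8  0.6]
```

Call:
drive_tool:
  moves:
    - [[0.0005,0.001,0.001,0,0,0,140],[0,0,0,0,0,0,140],[0,0,0,0,0,0,75],[0,0,0,0,0,0,75],[0,0,0,0,0,0,75]]

```text
clock: 22.28
tcp_pos: [0.5084, -0.3155, 0.0427]
orientation: [0.705, 0.031, 0.707, -0.033]
wrist_force: [0.3, 0.7, -0.0]
finger_gap: 0.0604
```

Call:
drive_tool:
  moves:
    - [[-0.03,0,0,0,0,0,75],[-0.09,0,0,0,0,0,75],[-0.15,0.02,0,-0.03,0,0,75],[-0.17,0.08,0,-0.06,0,0,75],[-0.17,0.14,0,-0.09,0,0,75]]

```text
clock: 22.9
tcp_pos: [0.5234, -0.1751, 0.2149]
orientation: [0.708, -0.002, 0.706, -0.002]
wrist_force: [0.5, 0.2, -1.1]
finger_gap: 0.0604
```

```bash
cat >> h.py <<'E'
def chk(i,fs,ft=None):
    crop('side',fs,310,280,120,120,5)
    for c in((-.045,0,.006),(-.058,.025,.006),(-.058,-.025,.006)):
        print(((proj('side',bay(i,*c))[0]-[250,220]+.5)*5).round(1))
E
python3 - <<'E'
from h import *
show()
chk(1,'q7s.png')
arc((.520,.322,.2),1.63,8)
E
```

```text
t 22.9 tcp [ 0.5234 -0.1751  0.2149] xax [ 0.002 -0.006 -1.   ] yhead 1.5696 F [ 0.5  0.2 -1.1] T [ 0.04 -0.07  0.01] gap 0.0604 q [-0.47  0.26  0.02  1.32 -0.   -0.46]
q7s.png off 250 220 sc 5
[252.9 367.9]
[220.  337.8]
[244.9 409.4]
row [0.0018, 0.0555, 0.0231] [-0.0066, -0.0002, -0.0002]
row [0.0035, 0.1141, 0.0401] [-0.0132, -0.0002, -0.0002]
row [0.0053, 0.175, 0.0508] [-0.0198, -0.0002, -0.0002]
row [0.0071, 0.2375, 0.0548] [-0.0265, -0.0002, -0.0002]
row [0.0089, 0.301, 0.0519] [-0.0331, -0.0002, -0.0002]
```

View pics/q7s.png

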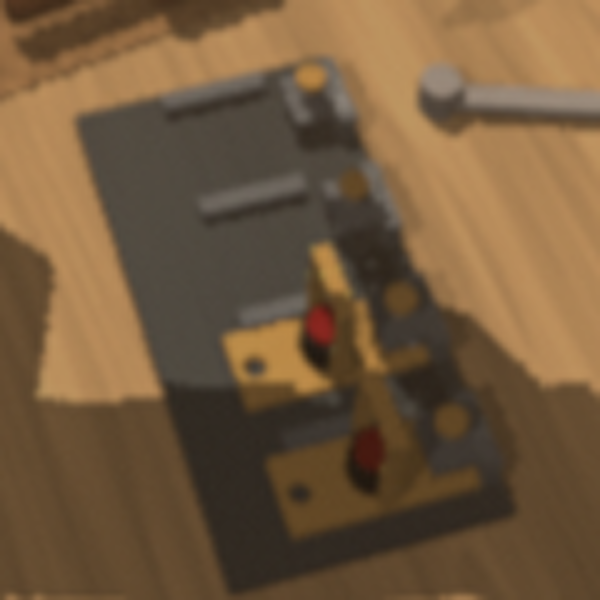

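Call:
drive_tool:
  moves:
    - [[0.002,0.055,0.023,-0.007,0,0,75],[0.003,0.114,0.04,-0.013,0,0,75],[0.005,0.175,0.051,-0.02,0,0,75],[0.007,0.237,0.055,-0.026,0,0,75],[0.009,0.298,0.052,-0.033,0,0,75]]

```text
clock: 23.58
tcp_pos: [0.5729, 0.1316, 0.2049]
orientation: [0.707, -0.014, 0.707, 0.014]
wrist_force: [0.9, 0.1, -0.3]
finger_gap: 0.0604
```

```bash
python3 - <<'E'
from h import *
show();plan([((.520,.322,.19),1.63),((.520,.322,.13),1.63)])
E
```

```text
t 23.57 tcp [0.5729 0.1316 0.2049] xax [ 0.     0.001 -1.   ] yhead 1.6105 F [ 0.9  0.1 -0.3] T [ 0.07 -0.02 -0.  ] gap 0.0604 q [0.09 0.34 0.1  1.33 0.   0.05]
row [0.015, 0.1923, -0.0453] [-0.0195, 0.0003, -0.0006]
row [0.075, 0.1923, -0.0453] [-0.0195, 0.0003, -0.0006]
```

Call:
drive_tool:
  moves:
    - [[0.003,0.055,-0.006,-0.01,0,0,75],[0.007,0.11,-0.018,-0.02,0,0,75],[0.01,0.16,-0.035,-0.02,0,0,75],[0.015,0.192,-0.045,-0.02,0,0,75],[0.015,0.192,-0.045,-0.02,0,0,75]]

```text
clock: 24.2
tcp_pos: [0.5188, 0.3241, 0.1893]
orientation: [0.706, -0.022, 0.707, 0.023]
wrist_force: [0.5, -0.2, -0.1]
finger_gap: 0.0604
```

```bash
python3 - <<'E'
from h import *
for i in range(3):cams.read_camera('side')
show();plan([((.520,.322,.1),1.63),((.520,.322,.06),1.63)])
E
```

```text
t 24.35 tcp [0.5205 0.3213 0.19  ] xax [ 0.  0. -1.] yhead 1.6303 F [-0.7 -0.5 -0. ] T [ 0.05 -0.04 -0.04] gap 0.0604 q [0.42 0.39 0.13 1.32 0.   0.36]
row [0.09, 0.0007, -0.0005] [0.0003, 0.0003, -0.0004]
row [0.13, 0.0007, -0.0005] [0.0003, 0.0003, -0.0004]
```

Call:
drive_tool:
  moves:
    - [[0.04,0.001,0,0,0,0,75],[0.08,0.001,0,0,0,0,75],[0.11,0.001,0,0,0,0,75],[0.13,0.001,0,0,0,0,75],[0.13,0.001,0,0,0,0,75]]

```text
clock: 24.98
tcp_pos: [0.5199, 0.3204, 0.0585]
orientation: [0.706, -0.021, 0.708, 0.02]
wrist_force: [0.1, 0.6, 0.0]
finger_gap: 0.0602
```

Call:
drive_tool:
  moves:
    - [[0,0,0,0,0,0,140],[0,0,0,0,0,0,140],[0,0,0,0,0,0,140],[0,0,0,0,0,0,140],[0,0,0,0,0,0,140]]

```text
clock: 25.6
tcp_pos: [0.5215, 0.3201, 0.0602]
orientation: [0.707, -0.02, 0.707, 0.02]
wrist_force: [0.6, -3.2, 6.1]
finger_gap: 0.0484
```

```bash
python3 - <<'E'
from h import *
show()
crop('side','r2s.png',265,155,100,110,5)
E
```

```text
t 25.6 tcp [0.5215 0.3201 0.0602] xax [ 0.001 -0.001 -1.   ] yhead 1.6275 F [ 0.6 -3.2  6.1] T [-0.65 -0.21  0.03] gap 0.0484 q [ 0.42  0.45 -0.09  1.03 -0.    0.36]
r2s.png off 215 100 sc 5
```

View pics/r2s.png

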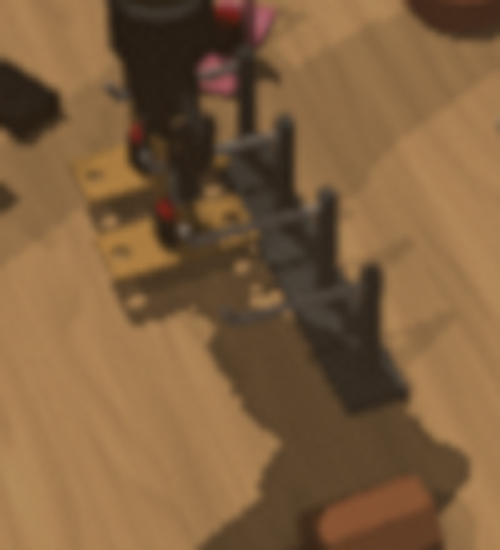

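Call:
drive_tool:
  moves:
    - [[-0.012,0,0,0,0,0,140],[-0.024,0,0,0,0,0,140],[-0.024,0,0,0,0,0,140],[-0.024,0.001,-0.03,0,0,0,140],[-0.024,0.002,-0.07,0,0,0,140]]

```text
clock: 26.28
tcp_pos: [0.4512, 0.3181, 0.0836]
orientation: [0.707, -0.02, 0.707, 0.019]
wrist_force: [-0.2, 0.2, -2.7]
finger_gap: 0.0485
```

Call:
drive_tool:
  moves:
    - [[0,0,-0.015,0,0,0,140],[-0.03,0,-0.02,0,0,0,140],[-0.08,0,-0.02,0,0,0,140],[-0.115,-0.03,-0.02,0,0,0,140],[-0.12,-0.08,-0.02,0,0,0,140]]

```text
clock: 26.9
tcp_pos: [0.4381, 0.2382, 0.2068]
orientation: [0.709, -0.02, 0.704, 0.021]
wrist_force: [1.4, -0.9, -3.4]
finger_gap: 0.0485
```

```bash
python3 - <<'E'
from h import *
show();t=bay(2,-.036,-.004,.17);print(t)
arc(t,JH,8)
E
```

```text
t 26.9 tcp [0.4381 0.2382 0.2068] xax [ 0.007  0.001 -1.   ] yhead 1.6296 F [ 1.4 -0.9 -3.4] T [-0.03 -0.11 -0.05] gap 0.0485 q [ 0.34  0.16 -0.13  1.27 -0.    0.28]
[ 0.47909465 -0.23241613  0.182     ]
row [0.0032, -0.0536, 0.0259] [0.0188, 0.007, -0.0009]
row [0.0064, -0.1104, 0.0455] [0.0377, 0.007, -0.0009]
row [0.0096, -0.1696, 0.0582] [0.0565, 0.007, -0.001]
row [0.0127, -0.2304, 0.0638] [0.0753, 0.007, -0.0011]
row [0.0157, -0.2919, 0.0622] [0.0942, 0.007, -0.0011]
```

Call:
drive_tool:
  moves:
    - [[0.003,-0.053,0.026,0.019,0.007,0,140],[0.006,-0.11,0.045,0.038,0.007,0,140],[0.01,-0.17,0.058,0.056,0.007,0,140],[0.013,-0.23,0.064,0.075,0.007,0,140],[0.016,-0.29,0.062,0.094,0.007,0,140]]

```text
clock: 27.52
tcp_pos: [0.5181, -0.05, 0.1907]
orientation: [0.707, 0.013, 0.707, -0.012]
wrist_force: [1.2, -0.3, -4.3]
finger_gap: 0.0483
```

```bash
python3 - <<'E'
from h import *
show();t=bay(2,-.036,-.004,.14)
arc(t,JH,3)
E
```

```text
t 27.52 tcp [ 0.5181 -0.05    0.1907] xax [ 0.001  0.001 -1.   ] yhead 1.5349 F [ 1.2 -0.3 -4.3] T [-0.   -0.08  0.03] gap 0.0483 q [-0.25  0.21 -0.11  1.25  0.   -0.22]
row [0.0129, -0.0619, -0.0034] [0.0187, 0.0011, -0.0009]
row [0.0257, -0.1235, -0.0143] [0.0374, 0.0011, -0.0009]
row [0.0385, -0.1838, -0.0325] [0.056, 0.001, -0.0009]
```

Call:
drive_tool:
  moves:
    - [[0.013,-0.055,-0.003,0.019,0,0,140],[0.026,-0.11,-0.013,0.037,0,0,140],[0.038,-0.16,-0.025,0.056,0.001,0,140],[0.038,-0.184,-0.032,0.056,0.001,0,140],[0.038,-0.184,-0.032,0.056,0.001,0,140]]

```text
clock: 28.15
tcp_pos: [0.4791, -0.2348, 0.1521]
orientation: [0.706, 0.034, 0.706, -0.033]
wrist_force: [-0.5, 1.1, -3.9]
finger_gap: 0.0481
```

```bash
python3 - <<'E'
from h import *
for i in range(3):cams.read_camera('side')
show()
plan([(bay(2,-.036,-.004,.08),JH),(bay(2,-.036,-.004,.032),JH)])
E
```

```text
t 28.3 tcp [ 0.4798 -0.2322  0.1525] xax [ 0.     0.001 -1.   ] yhead 1.4794 F [ 0.8  1.  -3.4] T [ 0.06 -0.08  0.01] gap 0.0482 q [-0.6   0.25 -0.15  1.17  0.   -0.51]
row [0.0605, -0.0004, -0.0007] [0.0005, 0.0001, -0.0013]
row [0.1085, -0.0004, -0.0007] [0.0005, 0.0001, -0.0013]
```

Call:
drive_tool:
  moves:
    - [[0.03,0,-0.001,0,0,-0.001,140],[0.065,0,-0.001,0,0,-0.001,140],[0.095,0,-0.001,0,0,-0.001,140],[0.109,0,-0.001,0,0,-0.001,140],[0.109,0,-0.001,0,0,-0.001,140]]

```text
clock: 28.92
tcp_pos: [0.4786, -0.2309, 0.043]
orientation: [0.706, 0.032, 0.707, -0.031]
wrist_force: [0.4, 0.4, -3.0]
finger_gap: 0.0483
```

Call:
drive_tool:
  moves:
    - [[0.001,0,0,0,0,0,140],[0.002,0,0,0,0,0,140],[0.003,0,0,0,0,0,140],[0.0035,0,0,0,0,0,140],[0.0035,0,0,0,0,0,140]]

```text
clock: 29.55
tcp_pos: [0.4792, -0.2313, 0.0406]
orientation: [0.707, 0.032, 0.706, -0.032]
wrist_force: [-1.6, 0.0, 5.7]
finger_gap: 0.0486
```

```bash
python3 - <<'E'
from h import *
show();jloc(2)
E
```

```text
t 29.55 tcp [ 0.4792 -0.2313  0.0406] xax [ 0.  0. -1.] yhead 1.4805 F [-1.6  0.   5.7] T [0.34 0.33 0.04] gap 0.0486 q [-0.6   0.33 -0.33  0.91  0.   -0.51]
bay loc 2 [-0.036  -0.0029  0.0286] F bay [-1.6 -0.1  5.7]
```

Call:
drive_tool:
  moves:
    - [[0,0,0.008,0.001,0,0,140],[0,0,0.016,0.001,0,0,140],[0,0,0.023,0.001,0,0,140],[0,0,0.03,0.001,0,0,140],[0,0,0.03,0.001,0,0,140]]

```text
clock: 30.18
tcp_pos: [0.5106, -0.2343, 0.0407]
orientation: [0.707, 0.032, 0.706, -0.032]
wrist_force: [1.4, -1.2, 0.5]
finger_gap: 0.048
```

Call:
drive_tool:
  moves:
    - [[0,0,0.0015,0,0,0,140],[0,0,0.003,0,0,0,140],[0,0,0.0045,0,0,0,140],[0,0,0.0065,0,0,0,140],[0,0,0.0065,0,0,0,140]]

```text
clock: 30.8
tcp_pos: [0.5157, -0.2346, 0.0407]
orientation: [0.706, 0.032, 0.707, -0.032]
wrist_force: [-7.3, 1.0, 5.9]
finger_gap: 0.0486
```

```bash
python3 - <<'E'
from h import *
show();jloc(2)
E
```

```text
t 30.8 tcp [ 0.5157 -0.2346  0.0407] xax [-0.  0. -1.] yhead 1.4795 F [-7.3  1.   5.9] T [0.23 1.43 0.06] gap 0.0486 q [-0.57  0.39 -0.24  0.94  0.   -0.48]
bay loc 2 [ 0.0006 -0.0029  0.0287] F bay [-7.3  0.3  5.9]
```

Call:
drive_tool:
  moves:
    - [[0,0.001,0,0,0,0,140],[0,0.002,0,0,0,0,140],[0,0.003,0,0,0,0,140],[0,0.0045,0.001,0,0,0,140],[0,0.005,0.001,0,0,0,140]]

```text
clock: 31.42
tcp_pos: [0.5162, -0.232, 0.0411]
orientation: [0.706, 0.031, 0.707, -0.034]
wrist_force: [-7.3, -5.9, 4.5]
finger_gap: 0.0487
```

```bash
python3 - <<'E'
from h import *
show();jloc(2)
E
```

```text
t 31.43 tcp [ 0.5162 -0.232   0.0411] xax [-0.002 -0.004 -1.   ] yhead 1.4775 F [-7.3 -5.9  4.5] T [-1.54  1.62 -0.33] gap 0.0487 q [-0.56  0.39 -0.24  0.94 -0.   -0.47]
bay loc 2 [ 0.0009 -0.0002  0.0291] F bay [-6.7 -6.5  4.5]
```

Call:
drive_tool:
  moves:
    - [[0,0.001,0.001,0,0,0,140],[0,0,0,0,0,0,140],[0,0,0,0,0,0,75],[0,0,0,0,0,0,75],[0,0,0,0,0,0,75]]

```text
clock: 32.05
tcp_pos: [0.5167, -0.2319, 0.0411]
orientation: [0.706, 0.031, 0.707, -0.034]
wrist_force: [-0.0, 0.2, 0.4]
finger_gap: 0.0603
```

Call:
drive_tool:
  moves:
    - [[-0.03,0,0,0,0,0,75],[-0.09,0,0,0,0,0,75],[-0.15,0.02,0,-0.03,0,0,75],[-0.17,0.08,0,-0.06,0,0,75],[-0.17,0.14,0,-0.09,0,0,75]]

```text
clock: 32.67
tcp_pos: [0.5319, -0.0912, 0.2133]
orientation: [0.709, -0.001, 0.706, -0.003]
wrist_force: [0.8, -0.2, -0.3]
finger_gap: 0.0604
```

```bash
python3 - <<'E'
from h import *
show()
chk(2,'r7s.png')
arc((.528,.406,.2),1.61,8)
E
```

```text
t 32.67 tcp [ 0.5319 -0.0912  0.2133] xax [ 0.004 -0.005 -1.   ] yhead 1.5671 F [ 0.8 -0.2 -0.3] T [ 0.01 -0.03  0.05] gap 0.0604 q [-0.32  0.24 -0.02  1.31 -0.   -0.31]
r7s.png off 250 220 sc 5
[212.  252.2]
[180.6 224.2]
[203.7 290.9]
row [0.0016, 0.0532, 0.022] [-0.0044, 0.0018, 0.0]
row [0.0032, 0.11, 0.0385] [-0.0088, 0.0018, 0.0]
row [0.0047, 0.1698, 0.0491] [-0.0131, 0.0018, 0.0]
row [0.0063, 0.232, 0.0532] [-0.0175, 0.0018, 0.0]
row [0.0078, 0.2958, 0.0505] [-0.0219, 0.0018, 0.0]
```

View pics/r7s.png

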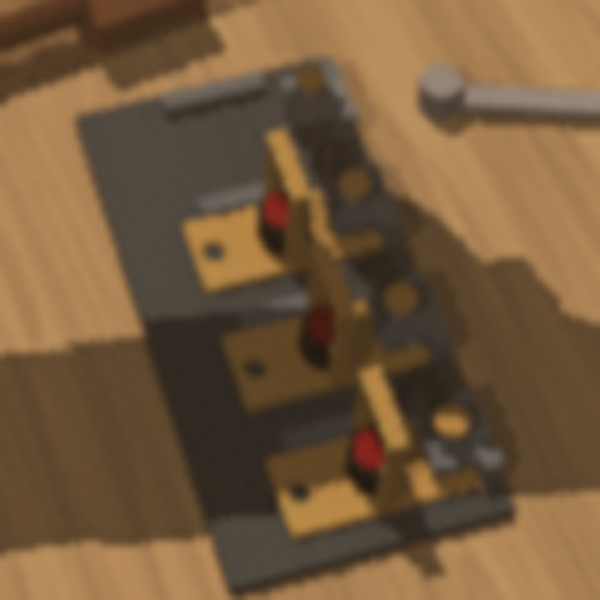

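Call:
drive_tool:
  moves:
    - [[0.002,0.053,0.022,-0.004,0.002,0,75],[0.003,0.11,0.038,-0.009,0.002,0,75],[0.005,0.17,0.049,-0.013,0.002,0,75],[0.006,0.232,0.053,-0.017,0.002,0,75],[0.008,0.294,0.05,-0.022,0.002,0,75]]

```text
clock: 33.35
tcp_pos: [0.58, 0.2128, 0.2041]
orientation: [0.707, -0.009, 0.707, 0.009]
wrist_force: [0.4, -0.0, -0.2]
finger_gap: 0.06
```

```bash
python3 - <<'E'
from h import *
show();plan([((.528,.406,.19),1.61)])
E
```

```text
t 33.35 tcp [0.58   0.2128 0.2041] xax [ 0.  0. -1.] yhead 1.5972 F [ 0.4 -0.  -0.2] T [-0.03 -0.07  0.  ] gap 0.06 q [0.22 0.4  0.18 1.36 0.   0.2 ]
row [0.0142, 0.1945, -0.0469] [-0.0128, 0.0003, -0.0003]
```

Call:
drive_tool:
  moves:
    - [[0.003,0.055,-0.006,-0.005,0,0,75],[0.007,0.11,-0.018,-0.013,0,0,75],[0.01,0.16,-0.035,-0.013,0,0,75],[0.014,0.194,-0.047,-0.013,0,0,75],[0.014,0.194,-0.047,-0.013,0,0,75]]

```text
clock: 33.98
tcp_pos: [0.5263, 0.4081, 0.1892]
orientation: [0.707, -0.015, 0.707, 0.016]
wrist_force: [-0.1, 0.4, -0.2]
finger_gap: 0.0602
```

```bash
python3 - <<'E'
from h import *
for i in range(2):cams.read_camera('side')
im=cams.read_camera('top');cv2.imwrite('pics/s1t.png',im)
crop('side','s1s.png',300,260,200,180,4)
show();plan([((.528,.406,.1),1.61),((.528,.406,.06),1.61)])
E
```

```text
s1s.png off 200 170 sc 4
t 34.17 tcp [0.5285 0.4045 0.1902] xax [ 0.  0. -1.] yhead 1.6089 F [0.4 0.3 0.2] T [-0.05 -0.04  0.04] gap 0.0602 q [ 0.53  0.5   0.31  1.38 -0.    0.49]
row [0.0902, 0.0015, -0.0005] [-0.0011, 0.0004, -0.0001]
row [0.1302, 0.0015, -0.0005] [-0.0011, 0.0004, -0.0001]
```

View pics/s1t.png

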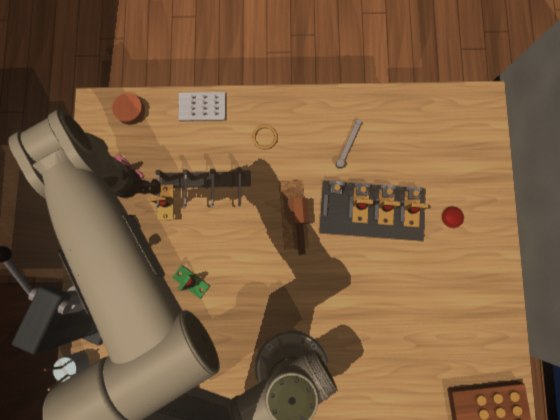

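View pics/s1s.png

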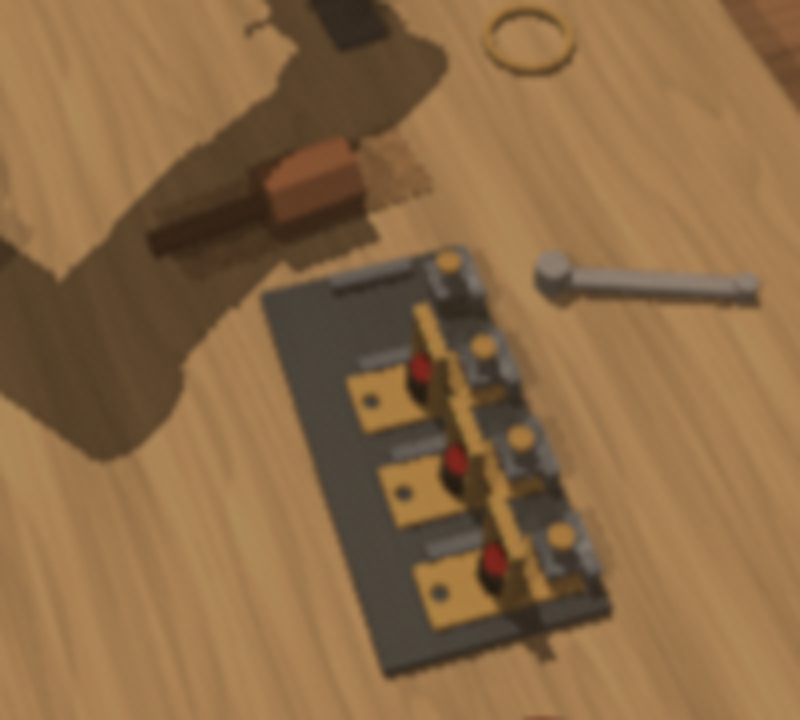

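Call:
drive_tool:
  moves:
    - [[0.04,0.001,0,0,0,0,75],[0.08,0.0015,0,0,0,0,75],[0.11,0.0015,0,0,0,0,75],[0.13,0.0015,0,0,0,0,75],[0.13,0.0015,0,0,0,0,75]]

```text
clock: 34.8
tcp_pos: [0.528, 0.4039, 0.0586]
orientation: [0.706, -0.013, 0.708, 0.012]
wrist_force: [0.1, -1.0, -0.5]
finger_gap: 0.0602
```

Call:
drive_tool:
  moves:
    - [[0,0,0,0,0,0,140],[0,0,0,0,0,0,140],[0,0,0,0,0,0,140],[0,0,0,0,0,0,140],[0,0,0,0,0,0,140]]

```text
clock: 35.42
tcp_pos: [0.5297, 0.4038, 0.0605]
orientation: [0.707, -0.013, 0.707, 0.012]
wrist_force: [1.9, -3.6, 6.7]
finger_gap: 0.0485
```

```bash
python3 - <<'E'
from h import *
show()
crop('side','s2s.png',265,155,100,110,5)
E
```

```text
t 35.42 tcp [0.5297 0.4038 0.0605] xax [ 0.001 -0.002 -1.   ] yhead 1.6062 F [ 1.9 -3.6  6.7] T [-0.66 -0.31  0.02] gap 0.0485 q [ 0.53  0.55  0.07  1.09 -0.    0.5 ]
s2s.png off 215 100 sc 5
```

View pics/s2s.png

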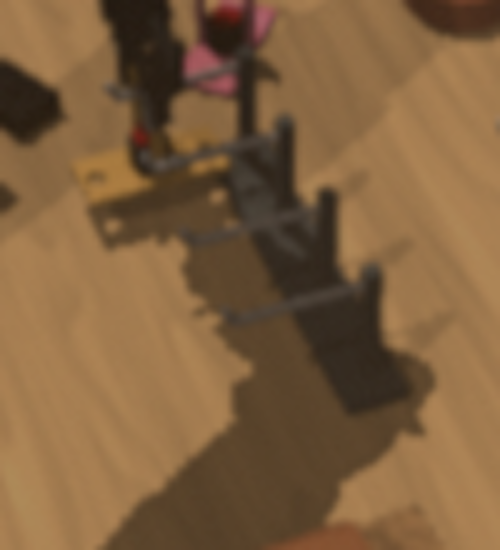

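Call:
drive_tool:
  moves:
    - [[-0.012,0,0,0,0,0,140],[-0.024,0,0,0,0,0,140],[-0.024,0,0,0,0,0,140],[-0.024,0.001,-0.03,0,0,0,140],[-0.024,0.002,-0.07,0,0,0,140]]

```text
clock: 36.1
tcp_pos: [0.4593, 0.4032, 0.0837]
orientation: [0.707, -0.013, 0.707, 0.012]
wrist_force: [-0.7, 0.4, -2.3]
finger_gap: 0.0486
```

Call:
drive_tool:
  moves:
    - [[0,0,-0.015,0,0,0,140],[-0.03,0,-0.02,0,0,0,140],[-0.08,0,-0.02,0,0,0,140],[-0.115,-0.03,-0.02,0,0,0,140],[-0.12,-0.08,-0.02,0,0,0,140]]

```text
clock: 36.72
tcp_pos: [0.4442, 0.324, 0.2069]
orientation: [0.709, -0.013, 0.705, 0.014]
wrist_force: [0.4, -0.4, -2.5]
finger_gap: 0.0485
```

```bash
python3 - <<'E'
from h import *
show();t=bay(3,-.036,-.004,.17);print(t)
arc(t,JH,8)
E
```

```text
t 36.73 tcp [0.4442 0.324  0.2069] xax [ 0.007  0.002 -1.   ] yhead 1.6077 F [ 0.4 -0.4 -2.5] T [-0.02 -0.08  0.03] gap 0.0485 q [ 0.49  0.26 -0.01  1.3  -0.    0.45]
[ 0.48680163 -0.14877043  0.182     ]
row [0.0032, -0.0571, 0.0279] [0.0161, 0.0068, -0.0015]
row [0.0064, -0.1165, 0.0488] [0.0322, 0.0068, -0.0015]
row [0.0095, -0.1774, 0.0625] [0.0483, 0.0068, -0.0016]
row [0.0126, -0.2389, 0.069] [0.0644, 0.0067, -0.0016]
row [0.0156, -0.3001, 0.0683] [0.0805, 0.0067, -0.0017]
```

Call:
drive_tool:
  moves:
    - [[0.003,-0.055,0.027,0.016,0.007,-0.001,140],[0.006,-0.114,0.048,0.032,0.007,-0.001,140],[0.01,-0.175,0.062,0.048,0.007,-0.001,140],[0.013,-0.236,0.069,0.064,0.007,-0.001,140],[0.016,-0.295,0.068,0.08,0.007,-0.002,140]]

```text
clock: 37.35
tcp_pos: [0.5241, 0.0294, 0.1907]
orientation: [0.707, 0.015, 0.707, -0.016]
wrist_force: [0.5, 0.3, -3.3]
finger_gap: 0.0487
```

```bash
python3 - <<'E'
from h import *
show();t=bay(3,-.036,-.004,.14)
arc(t,JH,3)
E
```

```text
t 37.35 tcp [0.5241 0.0294 0.1907] xax [ 0.001 -0.001 -1.   ] yhead 1.5267 F [ 0.5  0.3 -3.3] T [ 0.04 -0.07 -0.04] gap 0.0487 q [-0.1   0.22 -0.1   1.25 -0.   -0.05]
row [0.0129, -0.0615, -0.0027] [0.0159, 0.0008, 0.0006]
row [0.0259, -0.1216, -0.0126] [0.0319, 0.0008, 0.0006]
row [0.0388, -0.1796, -0.0294] [0.0478, 0.0008, 0.0006]
```

Call:
drive_tool:
  moves:
    - [[0.013,-0.055,-0.003,0.016,0.001,0,140],[0.026,-0.11,-0.013,0.032,0.001,0,140],[0.038,-0.158,-0.025,0.048,0.001,0,140],[0.038,-0.18,-0.029,0.048,0.001,0,140],[0.038,-0.18,-0.029,0.048,0.001,0,140]]

```text
clock: 37.98
tcp_pos: [0.487, -0.1511, 0.1526]
orientation: [0.706, 0.034, 0.706, -0.034]
wrist_force: [0.5, 0.9, -3.4]
finger_gap: 0.0481
```

```bash
python3 - <<'E'
from h import *
for i in range(3):cams.read_camera('side')
show()
plan([(bay(3,-.036,-.004,.08),JH),(bay(3,-.036,-.004,.0315),JH)])
crop('side','s4s.png',300,260,120,120,5)
crop('top','s4t.png',350,205,150,110,5)
E
```

```text
t 38.12 tcp [ 0.4875 -0.1487  0.1529] xax [ 0. -0. -1.] yhead 1.4792 F [ 1.2 -0.2 -2.2] T [0.03 0.04 0.02] gap 0.0481 q [-0.45  0.21 -0.21  1.16 -0.   -0.36]
row [0.0609, -0.0001, -0.0007] [0.0003, 0.0001, 0.0003]
row [0.1094, -0.0001, -0.0007] [0.0003, 0.0001, 0.0003]
s4s.png off 240 200 sc 5
s4t.png off 275 150 sc 5
```

View pics/s4s.png

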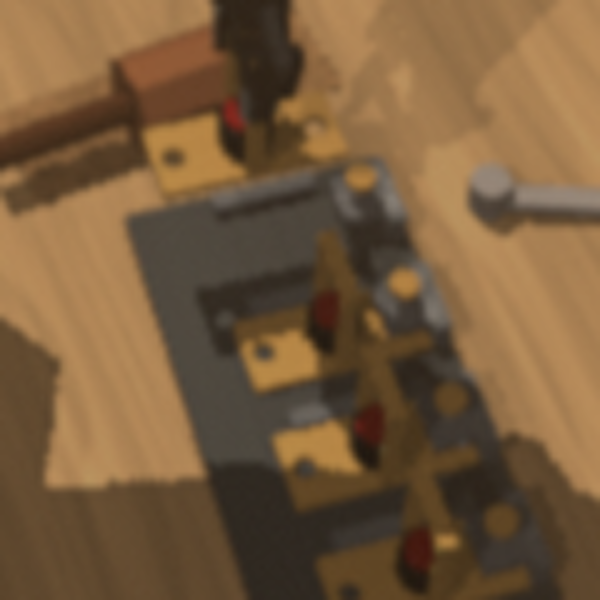

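View pics/s4t.png

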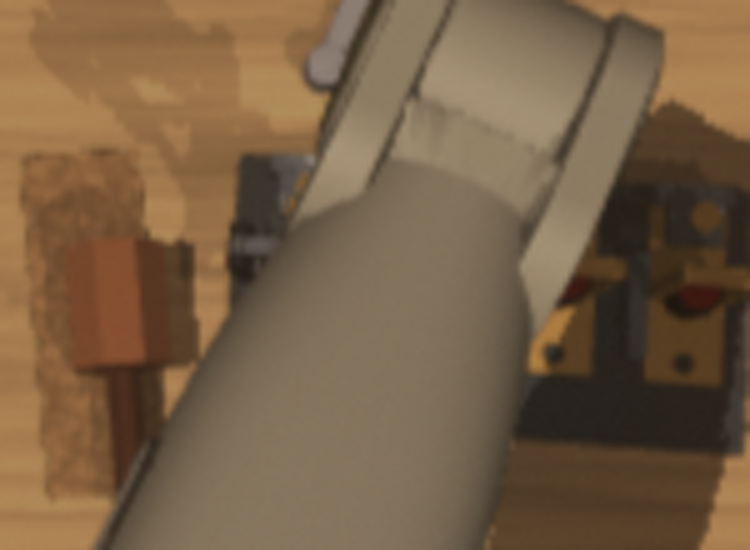

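Call:
drive_tool:
  moves:
    - [[0.03,0,-0.001,0,0,0,140],[0.065,0,-0.001,0,0,0,140],[0.095,0,-0.001,0,0,0,140],[0.1095,0,-0.001,0,0,0,140],[0.1095,0,-0.001,0,0,0,140]]

```text
clock: 38.85
tcp_pos: [0.4865, -0.1476, 0.0432]
orientation: [0.706, 0.032, 0.707, -0.032]
wrist_force: [-0.2, -1.1, -2.9]
finger_gap: 0.0484
```

Call:
drive_tool:
  moves:
    - [[0.001,0,0,0,0,0,140],[0.002,0,0,0,0,0,140],[0.003,0,0,0,0,0,140],[0.0035,0,0,0,0,0,140],[0.0035,0,0,0,0,0,140]]

```text
clock: 39.48
tcp_pos: [0.4872, -0.1479, 0.0408]
orientation: [0.707, 0.031, 0.706, -0.032]
wrist_force: [-1.5, 1.2, 5.1]
finger_gap: 0.0486
```

```bash
python3 - <<'E'
from h import *
show();jloc(3)
E
```

```text
t 39.48 tcp [ 0.4872 -0.1479  0.0408] xax [ 0.001 -0.001 -1.   ] yhead 1.4811 F [-1.5  1.2  5.1] T [0.32 0.31 0.08] gap 0.0486 q [-0.45  0.29 -0.39  0.89 -0.   -0.36]
bay loc 3 [-0.0357 -0.0031  0.0288] F bay [-1.6  1.   5.1]
```

Call:
drive_tool:
  moves:
    - [[0,0,0.008,0.001,0,0,140],[0,0,0.016,0.001,0,0,140],[0,0,0.023,0.001,0,0,140],[0,0,0.03,0.001,0,0,140],[0,0,0.03,0.001,0,0,140]]

```text
clock: 40.1
tcp_pos: [0.5185, -0.1509, 0.041]
orientation: [0.707, 0.032, 0.705, -0.032]
wrist_force: [1.5, -0.0, 0.4]
finger_gap: 0.0481
```

Call:
drive_tool:
  moves:
    - [[0,0,0.0015,0,0,0,140],[0,0,0.003,0,0,0,140],[0,0,0.0045,0,0,0,140],[0,0,0.0065,0,0,0,140],[0,0,0.0065,0,0,0,140]]

```text
clock: 40.72
tcp_pos: [0.5231, -0.1512, 0.041]
orientation: [0.706, 0.032, 0.707, -0.032]
wrist_force: [-6.3, -0.1, 6.0]
finger_gap: 0.048
```

Call:
drive_tool:
  moves:
    - [[0,0.001,0,0,0,0,140],[0,0.002,0,0,0,0,140],[0,0.003,0,0,0,0,140],[0,0.0045,0.001,0,0,0,140],[0,0.005,0.001,0,0,0,140]]

```text
clock: 41.35
tcp_pos: [0.5235, -0.1481, 0.0413]
orientation: [0.705, 0.031, 0.707, -0.034]
wrist_force: [-6.9, -6.6, 5.5]
finger_gap: 0.0482
```

```bash
python3 - <<'E'
from h import *
show();jloc(3)
E
```

```text
t 41.35 tcp [ 0.5235 -0.1481  0.0413] xax [-0.003 -0.005 -1.   ] yhead 1.4786 F [-6.9 -6.6  5.5] T [-1.59  1.57 -0.16] gap 0.0482 q [-0.42  0.35 -0.3   0.92 -0.01 -0.33]
bay loc 3 [0.0005 0.     0.0293] F bay [-6.3 -7.2  5.5]
```

Call:
drive_tool:
  moves:
    - [[0,0.001,0.001,0,0,0,140],[0,0,0,0,0,0,140],[0,0,0,0,0,0,75],[0,0,0,0,0,0,75],[0,0,0,0,0,0,75]]

```text
clock: 41.98
tcp_pos: [0.5241, -0.148, 0.0414]
orientation: [0.706, 0.031, 0.707, -0.034]
wrist_force: [-0.1, -0.3, -0.8]
finger_gap: 0.0602
```

Call:
drive_tool:
  moves:
    - [[-0.03,0,0,0,0,0,75],[-0.09,0,0,0,0,0,75],[-0.15,0,-0.02,-0.02,0,0,75],[-0.2,0.04,-0.05,-0.04,0,0,75],[-0.22,0.09,-0.1,-0.06,0,0,75]]

```text
clock: 42.6
tcp_pos: [0.4457, -0.062, 0.258]
orientation: [0.708, 0.01, 0.706, -0.014]
wrist_force: [0.1, 1.2, 1.4]
finger_gap: 0.0601
```

```bash
python3 - <<'E'
from h import *
for i in range(2):cams.read_camera('side')
show()
crop('side','t1s.png',300,250,200,150,4)
crop('top','t1t.png',350,205,160,110,5)
E
```

```text
t 42.7 tcp [ 0.4426 -0.0589  0.2587] xax [ 0.002 -0.005 -1.   ] yhead 1.5426 F [ 0.8 -1.2 -0.1] T [-0.09 -0.05  0.01] gap 0.0603 q [-0.31  0.05 -0.13  1.39 -0.   -0.28]
t1s.png off 200 175 sc 4
t1t.png off 270 150 sc 5
```

View pics/t1s.png

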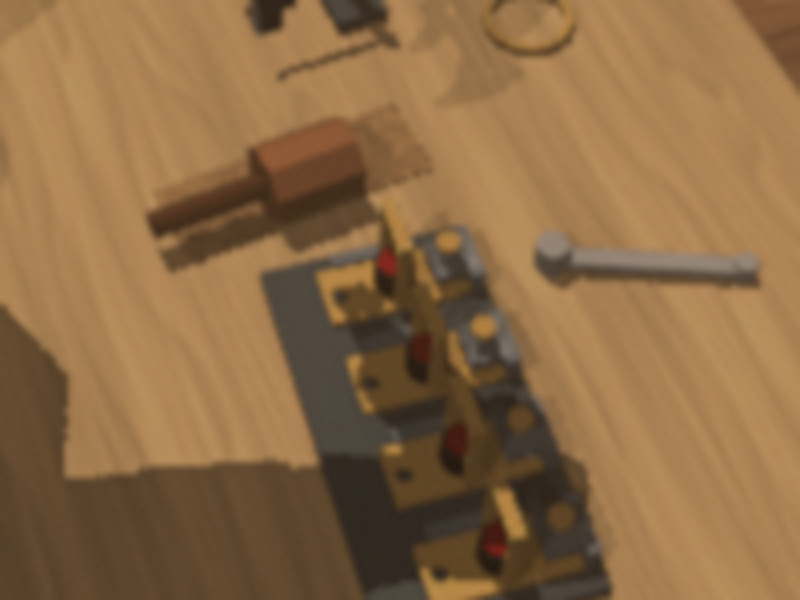

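View pics/t1t.png

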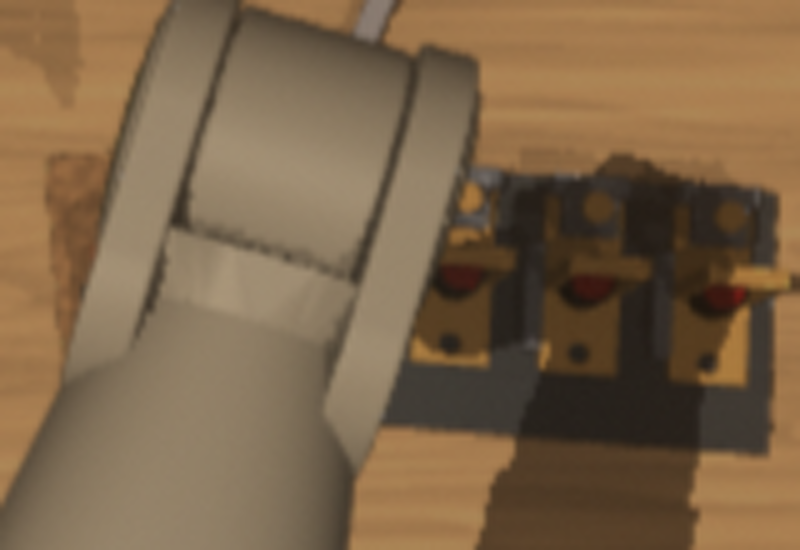

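```bash
python3 - <<'E'
import cv2
t=cv2.imread('pics/s1t.png');t0=cv2.imread('pics/top0.png')
a=cv2.resize(t[170:262,265:330],None,fx=6,fy=6,interpolation=cv2.INTER_CUBIC)
b=cv2.resize(t0[170:262,265:330],None,fx=6,fy=6,interpolation=cv2.INTER_CUBIC)
cv2.imwrite('pics/u1.png',cv2.hconcat([a,b]))
E
```

```text
(no output)
```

View pics/u1.png

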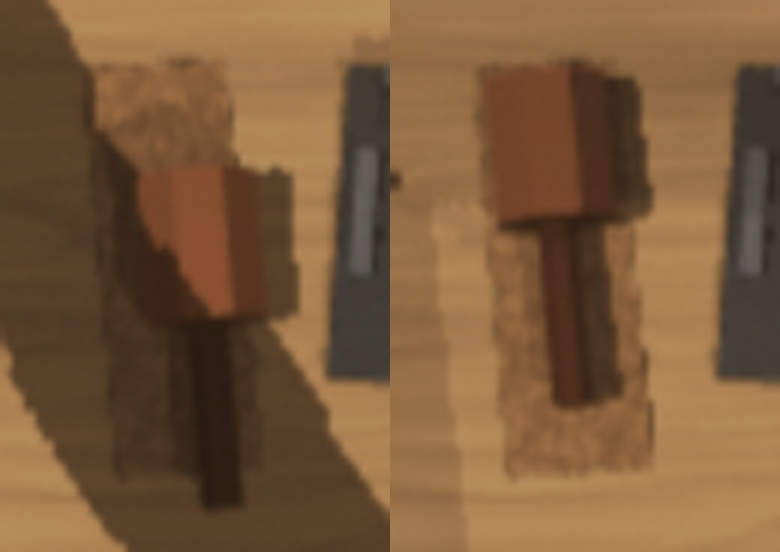

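Call:
drive_tool:
  moves:
    - [[0,0.05,0,0,0,0,75],[0,0.11,0,0,0,0,75],[0,0.17,0,0,0,0,75],[0,0.23,0,0,0,0,75],[0,0.28,0,0,0,0,75]]

```text
clock: 43.42
tcp_pos: [0.4538, 0.2204, 0.2535]
orientation: [0.707, 0.009, 0.707, -0.013]
wrist_force: [0.2, -0.5, 0.2]
finger_gap: 0.0603
```

```bash
cat >> h.py <<'E'
def prism(pose,z,x0,x1,af,n=8):
    r=af/2/np.cos(np.pi/8);a=np.pi/8+np.arange(8)*np.pi/4
    return W(pose,np.array([[x,r*np.cos(t),z+r*np.sin(t)] for x in(x0,x1) for t in a]))
def malmask(c,pose,z=.035,S=8):
    m=np.zeros((420,560),np.float32);big=np.zeros((420*4,560*4),np.uint8)
    for x0,x1,af in((.025,.105,.064),(-.075,.025,.022)):
        u=proj(c,prism(pose,z,x0,x1,af)).astype(np.float32)
        h=cv2.convexHull(((u+.5)*4).astype(np.float32)).round().astype(np.int32);cv2.fillConvexPoly(big,h,255)
    return cv2.resize(big,(560,420),interpolation=cv2.INTER_AREA)/255.
def fitmal(masks,x0,z=.035):
    from scipy.optimize import minimize
    def f(q):
        e=0
        for c,m in masks.items():
            p=malmask(c,[q[0]/100,q[1]/100,q[2]/10],z);e+=np.abs(p-m).sum()/m.sum()
        return e
    x=np.array(x0)*[100,100,10]
    s=minimize(f,x,method='Nelder-Mead',options=dict(initial_simplex=x+np.array([[0,0,0],[1.5,0,0],[0,1.5,0],[0,0,1]])))
    return s.x/[100,100,10],s.fun
E
python3 - <<'E'
from h import *
show()
cams.read_camera('side')
M={}
for c in('side','top'):
    im=cams.read_camera(c);cv2.imwrite(f'pics/v_{c}.png',im)
    for r in finder.regions_of(c,'mallet'):
        print(c,r['conf'],r['point'],r['pixels'].sum())
        if c not in M:M[c]=r['pixels'].astype(float)
np.savez('mm.npz',**M)
for ks in(('top',),('side',),('side','top')):
    print(ks,fitmal({k:M[k] for k in ks},[.5,.05,.05]))
# mat
off=np.array([265,170])
P4=[unproj('top',np.array(p)/6+off-.5,.003) for p in((92,66),(230,62),(262,470),(117,474))]
print(np.round(P4,4),'c',np.mean(P4,0).round(4))
d1=P4[0]-P4[3];d2=P4[1]-P4[2];print(np.arctan2(d1[1],d1[0]),np.arctan2(d2[1],d2[0]),np.linalg.norm(d1),np.linalg.norm(d2),np.linalg.norm(P4[0]-P4[1]),np.linalg.norm(P4[2]-P4[3]))
E
```

```text
t 43.42 tcp [0.4538 0.2204 0.2535] xax [ 0.    -0.006 -1.   ] yhead 1.5406 F [ 0.2 -0.5  0.2] T [-0.02 -0.03  0.04] gap 0.0603 q [ 0.3   0.17 -0.01  1.4  -0.01  0.33]
side 0.56 [273.5, 220.0] 766
top 0.73 [299.3, 216.9] 646
top 0.45 [264.2, 147.0] 117
('top',) (array([0.49915509, 0.05038194, 0.17075617]), np.float64(2.1601772597583926))
('side',) (array([ 0.4307939 , -0.02788574,  0.06719005]), np.float64(0.06460861106844827))
('side', 'top') (array([ 0.43058957, -0.02972181,  0.06281246]), np.float64(0.29397910244455716))
[[ 0.6024  0.0314  0.003 ]
 [ 0.6036 -0.0459  0.003 ]
 [ 0.3758 -0.0595  0.003 ]
 [ 0.3745  0.0198  0.003 ]] c [ 0.489  -0.0135  0.003 ]
0.05088189007799995 0.059484868449504874 0.2281903460494207 0.22821052213803064 0.07734016077427355 0.07930262455664237
```

```bash
python3 - <<'E'
from h import *
M=dict(np.load('mm.npz'))
for ks in(('top',),('side','top')):
    q,f=fitmal({k:M[k] for k in ks},[.431,-.029,.065]);print(ks,q,f)
out=[]
for c,(x0,y0) in(('top',(265,165)),('side',(225,170))):
    im=cv2.imread(f'pics/v_{c}.png')
    o=cv2.resize(im[y0:y0+100,x0:x0+80],None,fx=5,fy=5,interpolation=cv2.INTER_CUBIC)
    for pose,col in((q,(0,255,0)),):
        m=(malmask(c,pose)*255).astype(np.uint8)[y0:y0+100,x0:x0+80];m=cv2.resize(m,None,fx=5,fy=5,interpolation=cv2.INTER_LINEAR)
        cs,_=cv2.findContours((m>127).astype(np.uint8),cv2.RETR_EXTERNAL,cv2.CHAIN_APPROX_NONE);cv2.drawContours(o,cs,-1,col,1)
    L=W([.489,-.0135,.055],[(x,y,.003) for x,y in((.115,.04),(.115,-.04),(-.115,-.04),(-.115,.04))])
    u=((proj(c,L)-[x0,y0]+.5)*5).astype(np.int32);cv2.polylines(o,[u],True,(255,0,255),1)
    out.append(o)
cv2.imwrite('pics/v2.png',cv2.hconcat(out))
E
```

```text
('top',) [ 0.42797311 -0.0317004   0.0467473 ] 0.17282219389303707
('side', 'top') [ 0.43029526 -0.02972761  0.07310838] 0.2916306277904868
```

View pics/v2.png

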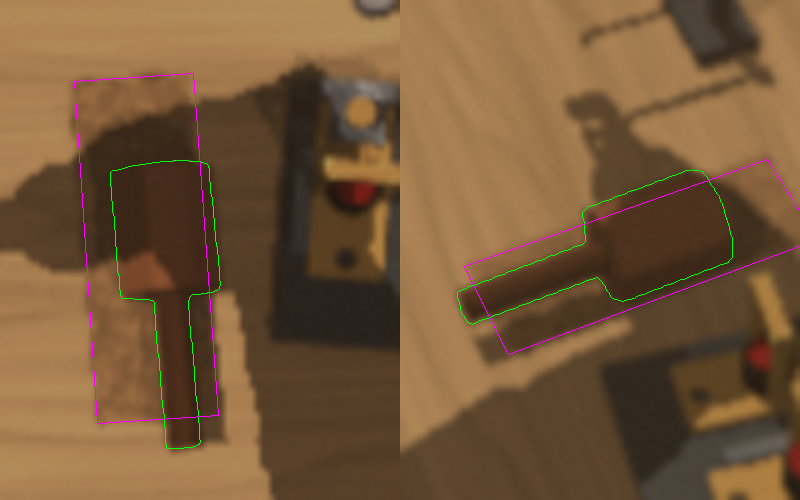

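```bash
python3 - <<'E'
from h import *
show();plan([((.434,-.0307,.16),1.631)])
E
```

```text
t 43.67 tcp [0.4534 0.2182 0.2537] xax [-0.001 -0.006 -1.   ] yhead 1.5407 F [ 0.3  0.1 -0.4] T [ 0.01  0.01 -0.01] gap 0.0602 q [ 0.29  0.17 -0.01  1.4  -0.01  0.32]
row [0.0952, -0.2487, -0.0118] [-0.0903, -0.0006, 0.0062]
```

Call:
drive_tool:
  moves:
    - [[0.015,-0.05,-0.002,-0.02,0,0.006,110],[0.035,-0.105,-0.005,-0.05,0,0.006,110],[0.06,-0.16,-0.008,-0.08,0,0.006,110],[0.08,-0.215,-0.012,-0.09,0,0.006,110],[0.095,-0.249,-0.012,-0.09,0,0.006,110]]

```text
clock: 44.3
tcp_pos: [0.4325, -0.0347, 0.1593]
orientation: [0.706, -0.02, 0.707, 0.019]
wrist_force: [1.2, -0.2, -0.2]
finger_gap: 0.0486
```

```bash
python3 - <<'E'
from h import *
for i in range(4):cams.read_camera('side')
show();plan([((.434,-.0307,.05),1.631),((.434,-.0307,.0165),1.631)])
E
```

```text
t 44.5 tcp [ 0.4333 -0.0324  0.1601] xax [-0.001  0.    -1.   ] yhead 1.6263 F [-0.  -0.3  0.3] T [0.02 0.04 0.01] gap 0.0486 q [-0.26  0.06 -0.36  1.15 -0.   -0.32]
row [0.1101, 0.0017, 0.0009] [-0.0047, -0.0013, -0.0002]
row [0.1436, 0.0017, 0.001] [-0.0047, -0.0013, -0.0002]
```

Call:
drive_tool:
  moves:
    - [[0.04,0.002,0.001,-0.005,-0.001,0,110],[0.08,0.002,0.001,-0.005,-0.001,0,110],[0.11,0.002,0.001,-0.005,-0.001,0,110],[0.11,0.002,0.001,-0.005,-0.001,0,110],[0.11,0.002,0.001,-0.005,-0.001,0,110]]

```text
clock: 45.12
tcp_pos: [0.4351, -0.0302, 0.0514]
orientation: [0.707, -0.022, 0.706, 0.022]
wrist_force: [0.2, 0.7, -0.1]
finger_gap: 0.0487
```

```bash
python3 - <<'E'
from h import *
show();plan([((.434,-.0307,.0165),1.631)])
crop('side','w1.png',275,225,100,90,6)
E
```

```text
t 45.12 tcp [ 0.4351 -0.0302  0.0514] xax [ 0.001 -0.    -1.   ] yhead 1.632 F [ 0.2  0.7 -0.1] T [ 0.02  0.02 -0.02] gap 0.0487 q [-0.25  0.15 -0.54  0.87  0.   -0.32]
row [0.0349, -0.0004, -0.0012] [0.001, 0.0014, 0.0002]
w1.png off 225 180 sc 6
```

View pics/w1.png

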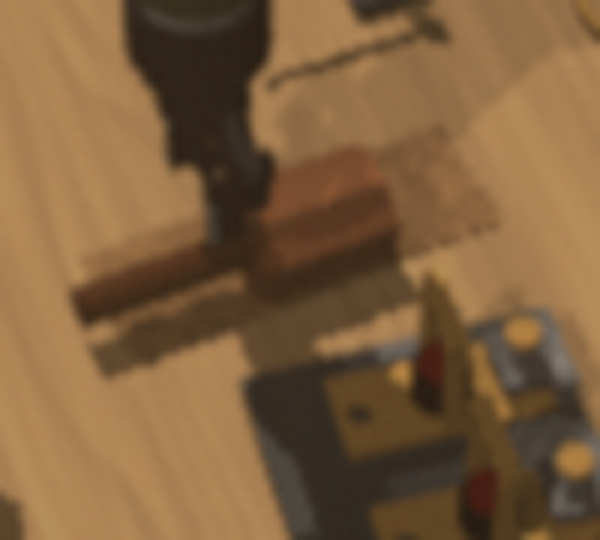

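Call:
drive_tool:
  moves:
    - [[0.008,0,-0.004,0,0.001,0,110],[0.018,0,-0.004,0,0.001,0,110],[0.028,0,-0.004,0,0.001,0,110],[0.035,0,-0.004,0,0.001,0,110],[0.035,0,-0.004,0,0.001,0,110]]

```text
clock: 45.8
tcp_pos: [0.4308, -0.0305, 0.0159]
orientation: [0.707, -0.022, 0.707, 0.022]
wrist_force: [-0.1, -0.3, -0.5]
finger_gap: 0.0485
```

Call:
drive_tool:
  moves:
    - [[0,0,0,0,0,0,220],[0,0,0,0,0,0,220],[0,0,0,0,0,0,220],[0,0,0,0,0,0,220],[0,0,0,0,0,0,220]]
  squeeze: 115

```text
clock: 46.42
tcp_pos: [0.4309, -0.0305, 0.0159]
orientation: [0.707, -0.022, 0.707, 0.022]
wrist_force: [0.6, 0.2, 0.0]
finger_gap: 0.0118
```

```bash
python3 - <<'E'
from h import *
show()
crop('side','w2.png',275,225,100,90,6)
E
```

```text
t 46.42 tcp [ 0.4309 -0.0305  0.0159] xax [-0. -0. -1.] yhead 1.6318 F [0.6 0.2 0. ] T [-0.01  0.01  0.02] gap 0.0118 q [-0.26  0.19 -0.6   0.78 -0.   -0.32]
w2.png off 225 180 sc 6
```

View pics/w2.png

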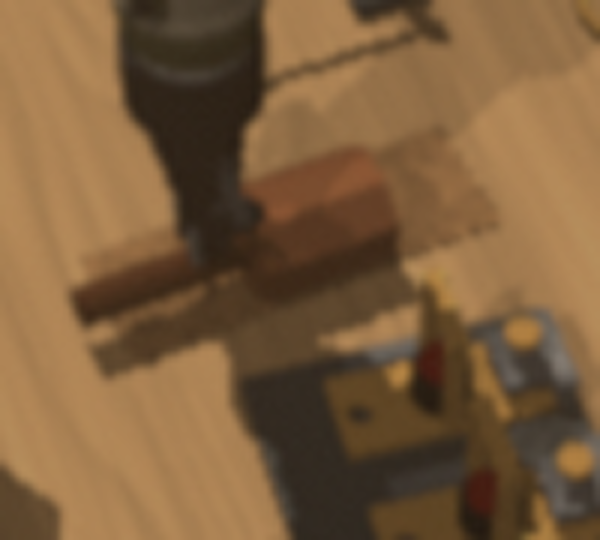

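```bash
python3 - <<'E'
from h import *
for z in(.016,.035,.06):print(z,((proj('side',[.431,-.0305,z])[0]-[225,180]+.5)*6).round())
crop('top','w3.png',290,215,120,100,6)
crop('side','w3s.png',275,225,100,90,8)
show()
E
```

```text
0.016 [205. 283.]
0.035 [204. 262.]
0.06 [202. 235.]
w3.png off 230 165 sc 6
w3s.png off 225 180 sc 8
t 46.58 tcp [ 0.4309 -0.0305  0.0159] xax [-0.  0. -1.] yhead 1.6318 F [-0.5  1.   0.9] T [-0.    0.03  0.03] gap 0.0119 q [-0.26  0.19 -0.6   0.78 -0.   -0.32]
```

View pics/w3.png

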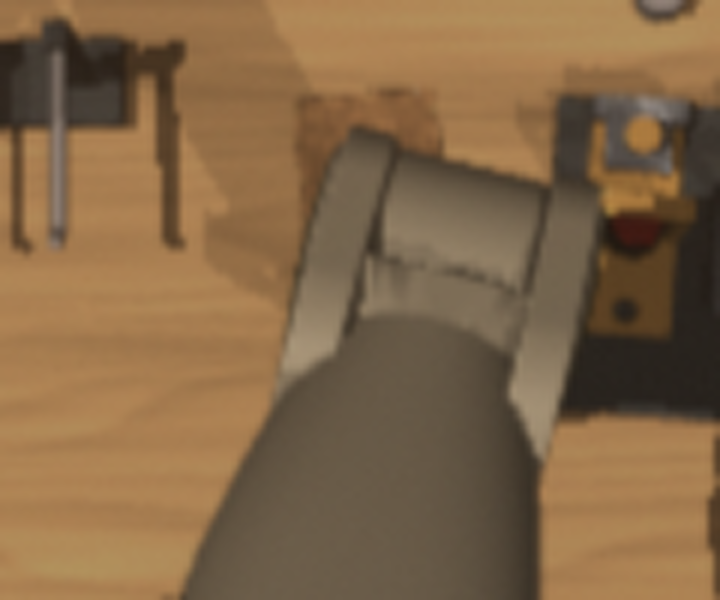

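View pics/w3s.png

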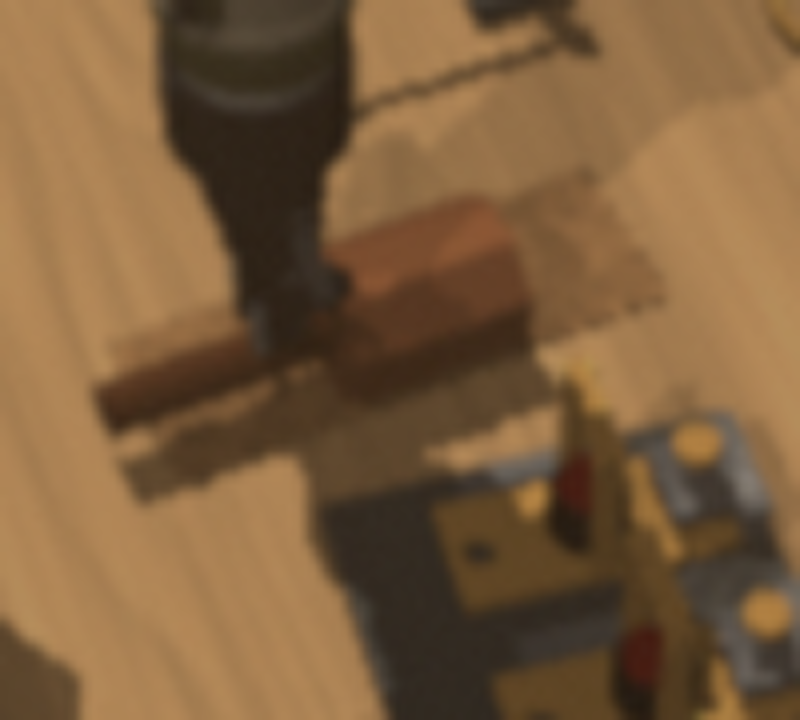

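```bash
python3 - <<'E'
import cv2,numpy as np
a=cv2.imread('pics/w1.png');b=cv2.imread('pics/w3s.png')
f=lambda i:np.clip(255*(i/255.)**.5,0,255).astype(np.uint8)
b=cv2.resize(b,None,fx=.75,fy=.75)
cv2.imwrite('pics/w4.png',f(cv2.hconcat([a[100:400,50:450],b[100:400,50:450]])))
E
```

```text
(no output)
```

View pics/w4.png

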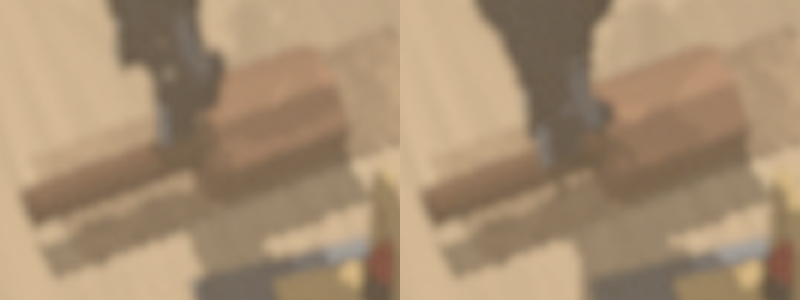

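Call:
drive_tool:
  moves:
    - [[0,0,0,0,0,0,255],[0,0,0,0,0,0,255],[0,0,0,0,0,0,255],[0,0,0,0,0,0,255],[0,0,0,0,0,0,255]]

```text
clock: 47.2
tcp_pos: [0.4309, -0.0305, 0.0159]
orientation: [0.707, -0.022, 0.707, 0.022]
wrist_force: [1.1, -0.9, 0.2]
finger_gap: 0.0003
```

```bash
python3 - <<'E'
from h import *
show()
M={}
im=cams.read_camera('side');cv2.imwrite('pics/w5.png',im)
for r in finder.regions_of('side','mallet')[:1]:
    M['side']=r['pixels'].astype(float);print(r['conf'],r['point'],r['pixels'].sum())
print(fitmal(M,[.43,-.03,.06]))
E
```

```text
t 47.2 tcp [ 0.4309 -0.0305  0.0159] xax [-0.  0. -1.] yhead 1.6318 F [ 1.1 -0.9  0.2] T [ 0.   -0.   -0.01] gap 0.0003 q [-0.26  0.19 -0.6   0.78 -0.   -0.32]
0.9 [275.2, 221.1] 680
(array([ 0.43030251, -0.02830219,  0.04128663]), np.float64(0.14559400230680505))
```

```bash
python3 - <<'E'
from h import *
im=cv2.imread('pics/w5.png');o=cv2.resize(im[190:260,235:305],None,fx=8,fy=8,interpolation=cv2.INTER_CUBIC)
o=np.clip(255*(o/255.)**.6,0,255).astype(np.uint8)
for z,c in((.016,(0,255,0)),(.035,(255,0,0)),(.1,(0,0,255))):
    u=((proj('side',[.4309,-.0305,z])[0]-[235,190]+.5)*8).astype(int);cv2.circle(o,tuple(int(v) for v in u),4,c,1)
cv2.imwrite('pics/w6.png',o)
E
```

```text
(no output)
```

View pics/w6.png

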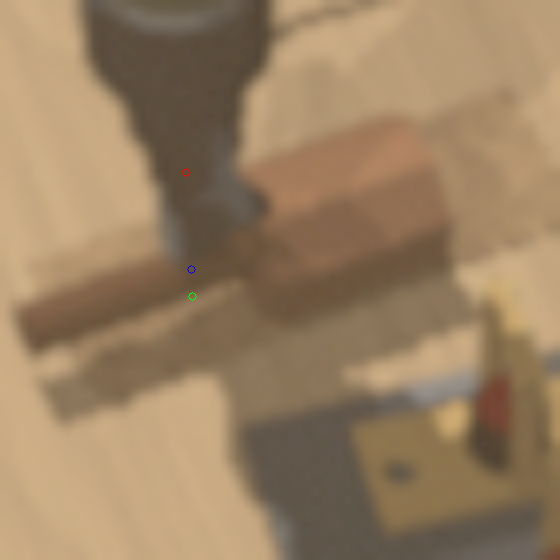

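```bash
python3 - <<'E'
from h import *
print(unproj('top',[301.4,254.4],.035),unproj('side',[237.4,231],.035))
print(tri([237.4,231],[301.4,253.8]))
# TCP in top: project; what about finger pixel in side: tip seen
print(unproj('side',np.array([205,255])/8+[235,190]-.5,.046),proj('top',[.4309,-.0305,.016]))
for X in[(.4309,-.0305,.1),(.4309,-.0305,.13),(.4309,-.0305,.16)]:print(((proj('side',X)[0]-[235,190])*8).round())
E
```

```text
[ 0.35370957 -0.03612046  0.035     ] [ 0.35610799 -0.03563244  0.035     ]
(array([ 0.35577869, -0.03616755,  0.03579716]), np.float64(0.060612673279422324))
[ 0.4362981  -0.03333014  0.046     ] [[299.13794062 230.82151923]]
[182. 168.]
[180. 121.]
[178.  73.]
```

Call:
drive_tool:
  moves:
    - [[0,0,0,0,0,0,90],[0,0,0,0,0,0,90],[0,0,0,0,0,0,90],[0,0,0,0,0,0,90],[0,0,0,0,0,0,90]]

```text
clock: 47.92
tcp_pos: [0.4309, -0.0305, 0.0159]
orientation: [0.707, -0.022, 0.707, 0.022]
wrist_force: [0.4, 0.7, -0.9]
finger_gap: 0.0551
```

```bash
python3 - <<'E'
from h import *
show()
im=cams.read_camera('side');o=cv2.resize(im[170:250,225:305],None,fx=7.5,fy=7.5,interpolation=cv2.INTER_CUBIC)
o=np.clip(255*(o/255.)**.5,0,255).astype(np.uint8)
for y in(-.0305-.027,-.0305+.027):
  for z,c in((.016,(0,255,0)),(.035,(255,0,0)),(.1,(0,0,255))):
    u=((proj('side',[.4309,y,z])[0]-[225,170]+.5)*7.5).astype(int);cv2.circle(o,tuple(int(v) for v in u),4,c,1)
cv2.imwrite('pics/w7.png',o)
E
```

```text
t 47.92 tcp [ 0.4309 -0.0305  0.0159] xax [-0.  0. -1.] yhead 1.6318 F [ 0.4  0.7 -0.9] T [ 0.   -0.04  0.02] gap 0.0551 q [-0.26  0.19 -0.6   0.78 -0.   -0.32]
```

View pics/w7.png

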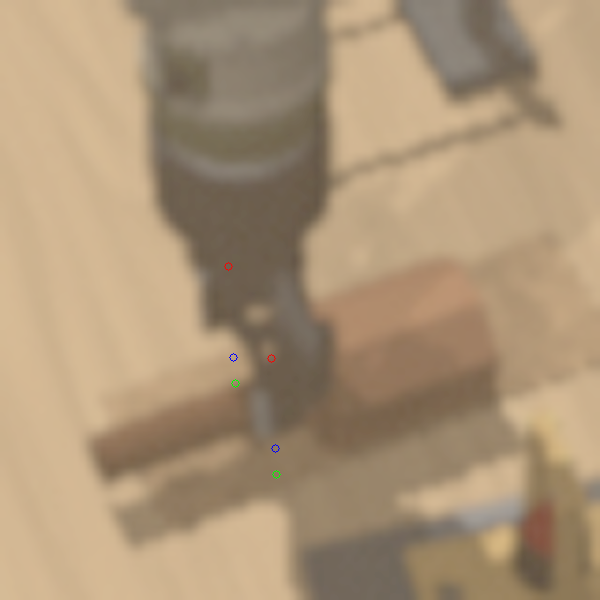

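Call:
drive_tool:
  moves:
    - [[0.004,0,-0.004,0,0,0,90],[0.01,0,-0.004,0,0,0,90],[0.015,0,-0.004,0,0,0,90],[0.015,0,-0.004,0,0,0,90],[0.015,0,-0.004,0,0,0,90]]

```text
clock: 48.6
tcp_pos: [0.4269, -0.0308, 0.0009]
orientation: [0.707, -0.022, 0.707, 0.022]
wrist_force: [1.2, 0.4, -0.3]
finger_gap: 0.0551
```

```bash
cat >> h.py <<'E'
def near(fn,marks=()):
    im=cams.read_camera('side');o=cv2.resize(im[170:250,225:305],None,fx=7.5,fy=7.5,interpolation=cv2.INTER_CUBIC)
    o=np.clip(255*(o/255.)**.5,0,255).astype(np.uint8)
    for X in marks:
        u=((proj('side',X)[0]-[225,170]+.5)*7.5).astype(int);cv2.circle(o,tuple(int(v) for v in u),4,(0,255,0),1)
    cv2.imwrite('pics/'+fn,o)
E
python3 - <<'E'
from h import *
show()
near('w8.png')
E
```

```text
t 48.6 tcp [ 0.4269 -0.0308  0.0009] xax [-0. -0. -1.] yhead 1.6318 F [ 1.2  0.4 -0.3] T [0.05 0.03 0.03] gap 0.0551 q [-0.26  0.2  -0.63  0.74 -0.   -0.32]
```

View pics/w8.png

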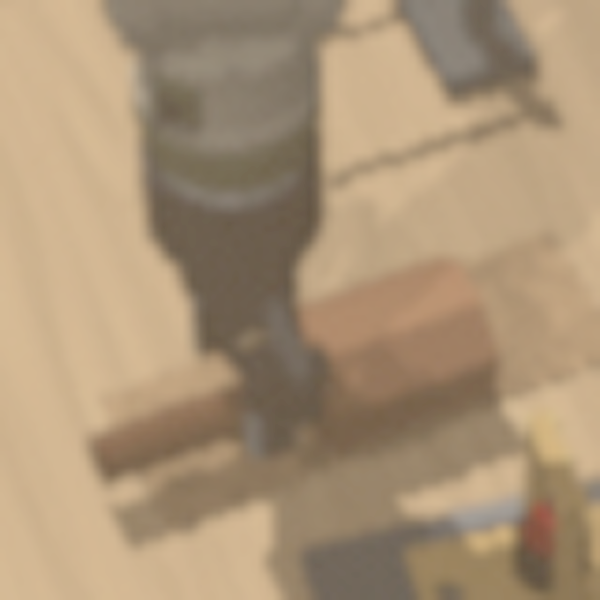

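Call:
drive_tool:
  moves:
    - [[0.003,0,0,0,0,0,90],[0.006,0,0,0,0,0,90],[0.007,0,0,0,0,0,90],[0.007,0,0,0,0,0,90],[0.007,0,0,0,0,0,90]]

```text
clock: 49.28
tcp_pos: [0.4271, -0.0308, -0.006]
orientation: [0.707, -0.022, 0.707, 0.022]
wrist_force: [-0.3, 0.8, -0.5]
finger_gap: 0.0553
```

Call:
drive_tool:
  moves:
    - [[0,0,0,0,0,0,220],[0,0,0,0,0,0,220],[0,0,0,0,0,0,220],[0,0,0,0,0,0,220],[0,0,0,0,0,0,220]]
  squeeze: 115

```text
clock: 49.9
tcp_pos: [0.4272, -0.031, -0.0055]
orientation: [0.707, -0.022, 0.707, 0.021]
wrist_force: [-1.8, 0.2, 4.8]
finger_gap: 0.0188
```

```bash
python3 - <<'E'
from h import *
show()
near('w9.png')
E
```

```text
t 49.9 tcp [ 0.4272 -0.031  -0.0055] xax [ 0.    -0.001 -1.   ] yhead 1.6316 F [-1.8  0.2  4.8] T [-0.05  0.32 -0.04] gap 0.0188 q [-0.26  0.21 -0.64  0.72 -0.   -0.32]
```

View pics/w9.png

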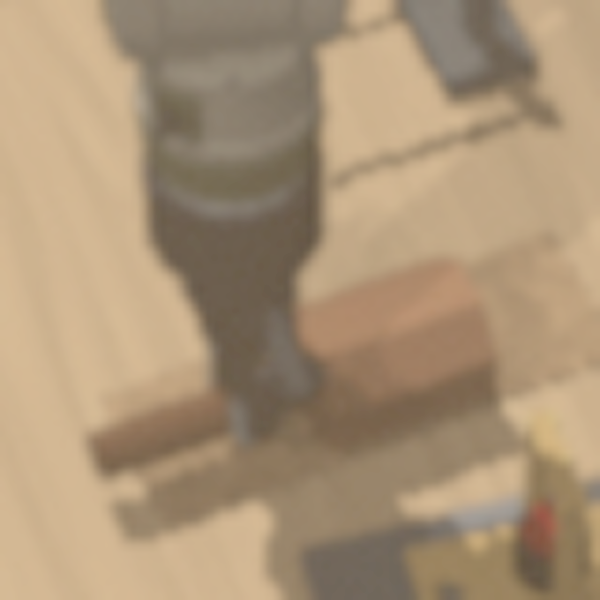

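Call:
drive_tool:
  moves:
    - [[0,0,0,0,0,0,90],[0,0,0,0,0,0,90],[0,0,0,0,0,0,90],[0.003,0,0,0,0,0,90],[0.004,0,0,0,0,0,90]]

```text
clock: 50.58
tcp_pos: [0.427, -0.0309, -0.0098]
orientation: [0.707, -0.022, 0.707, 0.021]
wrist_force: [-0.8, -1.3, 0.3]
finger_gap: 0.0552
```

Call:
drive_tool:
  moves:
    - [[0.002,0,0,0,0,0,90],[0.004,0,0,0,0,0,90],[0.006,0,0,0,0,0,90],[0.006,0,0,0,0,0,90],[0.006,0,0,0,0,0,90]]

```text
clock: 51.2
tcp_pos: [0.427, -0.0309, -0.0158]
orientation: [0.707, -0.022, 0.707, 0.021]
wrist_force: [0.1, 0.2, 0.7]
finger_gap: 0.0551
```

```bash
python3 - <<'E'
from h import *
show()
near('w10.png',[(.4269,-.0583,.003),(.4269,-.0583,.016)])
E
```

```text
t 51.2 tcp [ 0.427  -0.0309 -0.0158] xax [-0. -0. -1.] yhead 1.6317 F [0.1 0.2 0.7] T [-0.02  0.03  0.02] gap 0.0551 q [-0.26  0.23 -0.65  0.69 -0.   -0.32]
```

View pics/w10.png

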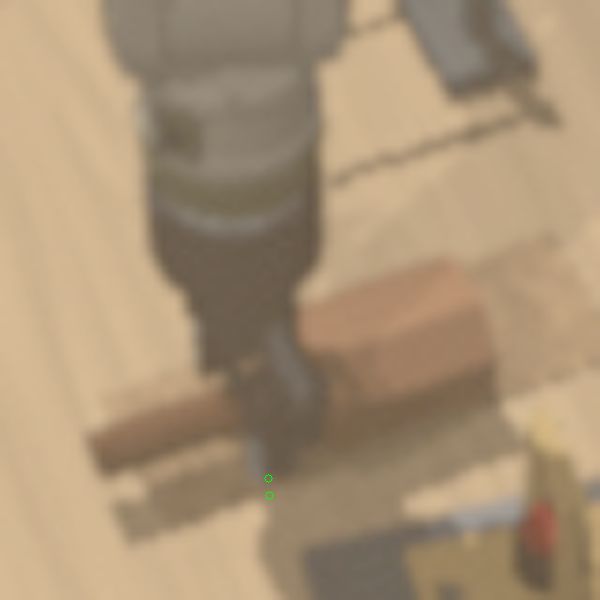

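Call:
drive_tool:
  moves:
    - [[0,0,0,0,0,0,220],[0,0,0,0,0,0,220],[0,0,0,0,0,0,220],[0,0,0,0,0,0,220],[0,0,0,0,0,0,220]]
  squeeze: 115

```text
clock: 51.88
tcp_pos: [0.4271, -0.0311, -0.0154]
orientation: [0.707, -0.022, 0.707, 0.021]
wrist_force: [-3.1, 0.8, 5.7]
finger_gap: 0.0195
```

```bash
python3 - <<'E'
from h import *
show()
near('w11.png')
E
```

```text
t 51.88 tcp [ 0.4271 -0.0311 -0.0154] xax [ 0.    -0.001 -1.   ] yhead 1.6316 F [-3.1  0.8  5.7] T [-0.1   0.32 -0.02] gap 0.0195 q [-0.26  0.23 -0.65  0.69 -0.   -0.32]
```

View pics/w11.png

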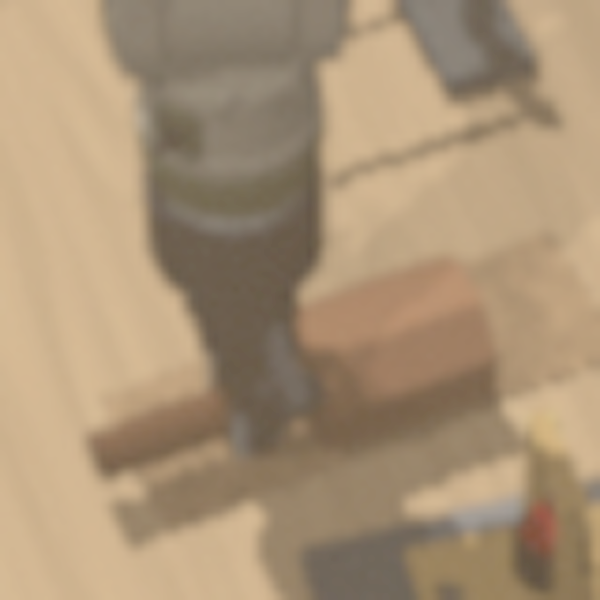

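Call:
drive_tool:
  moves:
    - [[-0.01,0,0,0,0,0,235],[-0.025,0,0,0,0,0,235],[-0.045,0,0,0,0,0,235],[-0.06,0,0,0,0,0,235],[-0.06,0,0,0,0,0,235]]

```text
clock: 52.55
tcp_pos: [0.4277, -0.0312, 0.0455]
orientation: [0.707, -0.022, 0.706, 0.021]
wrist_force: [1.1, -0.1, -4.4]
finger_gap: 0.0196
```

```bash
python3 - <<'E'
from h import *
show()
near('w12.png')
E
```

```text
t 52.55 tcp [ 0.4277 -0.0312  0.0455] xax [ 0.002 -0.001 -1.   ] yhead 1.6317 F [ 1.1 -0.1 -4.4] T [-0.05  0.19  0.03] gap 0.0196 q [-0.26  0.14 -0.57  0.85 -0.   -0.32]
```

View pics/w12.png

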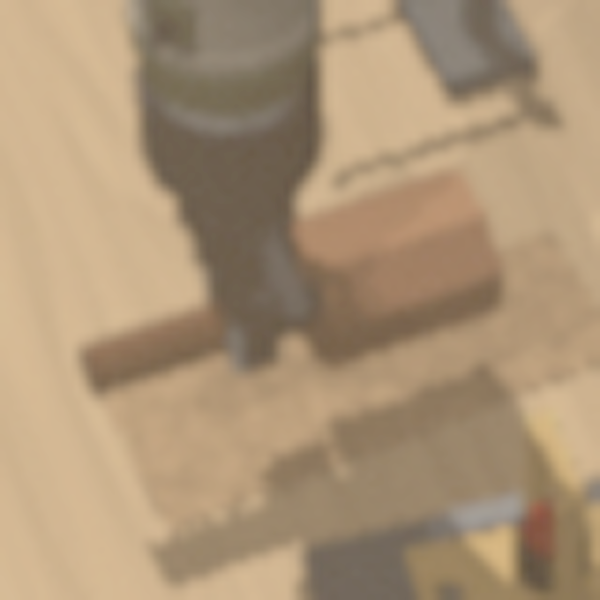

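```bash
python3 - <<'E'
from h import *
KH=jig[2]
for i in range(4):print(i,bay(i,.048,.042,0).round(4))
arc((*bay(3,.048,.042,0)[:2],.16),KH,10)
E
```

```text
0 [ 0.5515 -0.3616  0.012 ]
1 [ 0.5593 -0.278   0.012 ]
2 [ 0.567  -0.1943  0.012 ]
3 [ 0.5747 -0.1107  0.012 ]
row [-0.0115, -0.0073, 0.0148] [0.1724, 0.0004, 0.0009]
row [-0.023, -0.0149, 0.0296] [0.3447, 0.0005, 0.0008]
row [-0.0346, -0.0229, 0.0442] [0.5171, 0.0006, 0.0008]
row [-0.0461, -0.0312, 0.0587] [0.6894, 0.0007, 0.0007]
row [-0.0576, -0.0399, 0.073] [0.8618, 0.0007, 0.0007]
```

Call:
drive_tool:
  moves:
    - [[-0.05,0,0,0.05,0,0,235],[-0.1,0,0,0.2,0,0,235],[-0.115,0,0.01,0.36,0,0,235],[-0.115,-0.01,0.025,0.52,0,0,235],[-0.115,-0.02,0.04,0.68,0,0,235]]

```text
clock: 53.22
tcp_pos: [0.4679, -0.0483, 0.1589]
orientation: [0.673, 0.217, 0.673, -0.217]
wrist_force: [0.2, 0.6, -4.5]
finger_gap: 0.0198
```

```bash
python3 - <<'E'
from h import *
show()
arc((*bay(3,.048,.042,0)[:2],.15),jig[2],7)
E
```

```text
t 53.23 tcp [ 0.4679 -0.0483  0.1589] xax [-0.001 -0.    -1.   ] yhead 0.9467 F [ 0.2  0.6 -4.5] T [0.17 0.16 0.01] gap 0.0198 q [-0.27  0.13 -0.29  1.16 -0.    0.35]
row [0.0013, 0.0029, 0.0172] [0.1484, -0.0006, 0.0008]
row [0.0025, 0.0054, 0.0346] [0.2967, -0.0005, 0.0008]
row [0.0038, 0.0074, 0.052] [0.4451, -0.0005, 0.0009]
row [0.005, 0.0091, 0.0696] [0.5935, -0.0004, 0.0009]
row [0.0063, 0.0104, 0.0874] [0.7418, -0.0003, 0.001]
```

Call:
drive_tool:
  moves:
    - [[0.001,0.003,0.017,0.15,0,0.001,235],[0.002,0.005,0.035,0.3,0,0.001,235],[0.004,0.007,0.052,0.45,0,0.001,235],[0.005,0.009,0.07,0.6,0,0.001,235],[0.006,0.01,0.087,0.75,0,0.001,235]]

```text
clock: 53.85
tcp_pos: [0.5441, -0.0909, 0.1511]
orientation: [0.544, 0.45, 0.547, -0.45]
wrist_force: [0.6, -0.3, -5.2]
finger_gap: 0.0194
```

```bash
python3 - <<'E'
from h import *
show()
plan([((*bay(3,.048,.042,0)[:2],.15),jig[2])])
E
```

```text
t 53.85 tcp [ 0.5441 -0.0909  0.1511] xax [-0.003  0.002 -1.   ] yhead 0.1917 F [ 0.6 -0.3 -5.2] T [ 0.22 -0.02 -0.01] gap 0.0194 q [-0.31  0.29 -0.1   1.18  0.    1.07]
row [0.001, 0.0263, 0.0253] [0.2836, -0.0018, 0.0026]
```

Call:
drive_tool:
  moves:
    - [[0,0.013,0.012,0.14,-0.002,0.002,235],[0.001,0.026,0.025,0.284,-0.002,0.003,235],[0.001,0.026,0.025,0.284,-0.002,0.003,235],[0.001,0.026,0.025,0.284,-0.002,0.003,235],[0.001,0.026,0.025,0.284,-0.002,0.003,235]]

```text
clock: 54.48
tcp_pos: [0.5736, -0.1099, 0.1497]
orientation: [-0.477, -0.522, -0.477, 0.522]
wrist_force: [0.7, 1.1, -4.5]
finger_gap: 0.0197
```

```bash
cat >> h.py <<'E'
def rowsx(i,zs,xo=.048,yo=.042):
    plan([((*bay(i,xo,yo,0)[:2],z),jig[2]) for z in zs])
E
python3 - <<'E'
from h import *
cams.read_camera('side');cams.read_camera('side')
show();jloc(3)
rowsx(3,[.1,.06])
im=cams.read_camera('side');cv2.imwrite('pics/x1.png',cv2.resize(im[190:330,240:380],(600,600),interpolation=cv2.INTER_CUBIC))
im=cams.read_camera('top');cv2.imwrite('pics/x1t.png',cv2.resize(im[160:260,280:440],(800,500),interpolation=cv2.INTER_CUBIC))
E
```

```text
t 54.58 tcp [ 0.574  -0.11    0.1501] xax [ 0. -0. -1.] yhead -0.0913 F [-0.4  0.1 -3. ] T [ 0.28 -0.03 -0.01] gap 0.0198 q [-0.33  0.35 -0.02  1.2   0.    1.34]
bay loc 3 [0.0473 0.0426 0.1381] F bay [-0.4  0.1 -3. ]
row [0.0501, 0.0007, 0.0006] [0.0006, -0.0, -0.0003]
row [0.0901, 0.0007, 0.0006] [0.0006, -0.0, -0.0003]
```

View pics/x1.png

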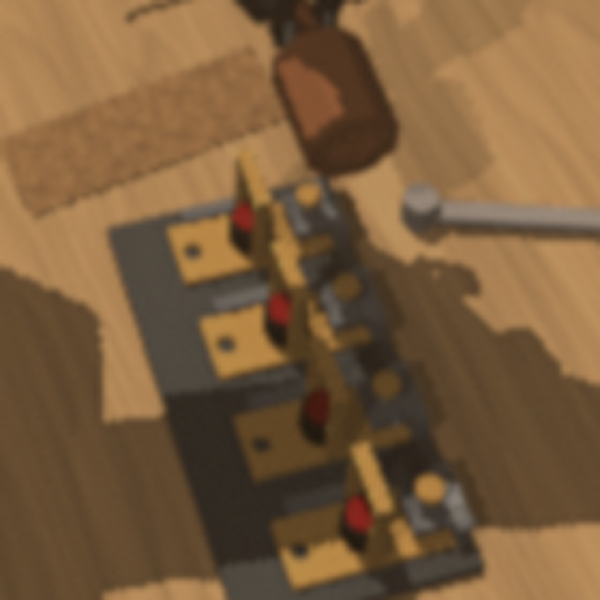

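View pics/x1t.png

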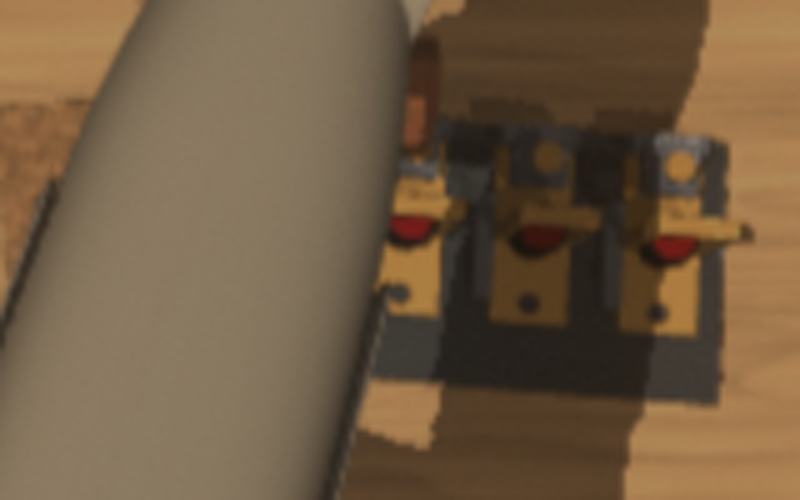

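```bash
python3 - <<'E'
from h import *
s,r=st();p=s['tcp_pos'];h=jig[2]-np.pi/2;d=np.array([np.cos(h),np.sin(h)])
cams.read_camera('side')
rs=finder.regions_of('side','mallet');print([(x['conf'],x['point']) for x in rs])
m=rs[0]['pixels']
pose=[*(p[:2]+.0025*d),h]
best=[]
ys,xs=np.nonzero(m);print('mask bbox',xs.min(),xs.max(),ys.min(),ys.max(),m.sum())
for z in(.19,.2,.21):
    mm=malmask('side',pose,z)>.5;big=mm.copy();ys,xs=np.nonzero(mm)
    print(z,xs.min(),xs.max(),ys.min(),ys.max(),mm.sum(),(mm&m).sum())
E
```

```text
[(0.86, [316.7, 213.1])]
mask bbox 303 333 190 231 845
0.19 300 333 179 233 934 764
0.2 300 333 177 231 945 811
0.21 300 333 175 229 949 764
```

Call:
drive_tool:
  moves:
    - [[0.03,0.001,0.001,0,0,0,235],[0.06,0.001,0.001,0,0,0,235],[0.085,0.001,0.001,0,0,0,235],[0.1,0.001,0.001,0,0,0,235],[0.1,0.001,0.001,0,0,0,235]]

```text
clock: 55.4
tcp_pos: [0.5744, -0.1111, 0.0493]
orientation: [-0.476, -0.522, -0.477, 0.523]
wrist_force: [-0.2, -0.5, -3.4]
finger_gap: 0.0196
```

```bash
python3 - <<'E'
from h import *
show();jloc(3)
im=cams.read_camera('side');cv2.imwrite('pics/x2.png',cv2.resize(im[190:330,240:380],(600,600),interpolation=cv2.INTER_CUBIC))
E
```

```text
t 55.4 tcp [ 0.5744 -0.1111  0.0493] xax [-0.001  0.    -1.   ] yhead -0.0918 F [-0.2 -0.5 -3.4] T [ 0.22 -0.    0.  ] gap 0.0196 q [-0.33  0.42 -0.18  0.98  0.    1.33]
bay loc 3 [0.0478 0.0416 0.0373] F bay [-0.2 -0.5 -3.4]
```

View pics/x2.png

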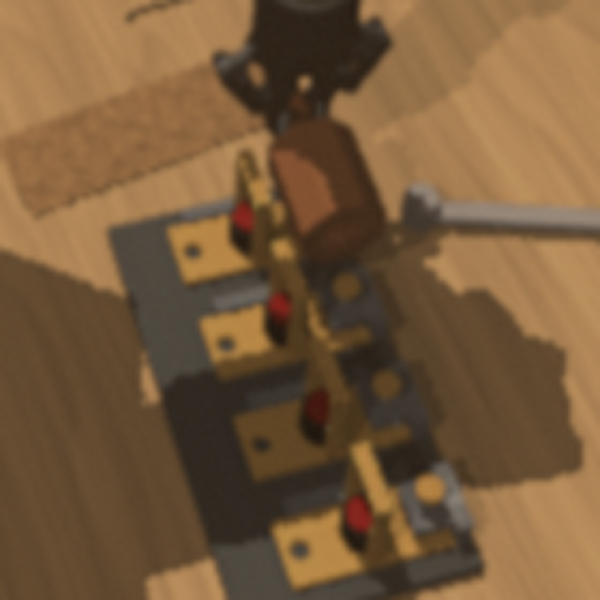

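Call:
drive_tool:
  moves:
    - [[0.006,0,0,0,0,0,235],[0.012,0,0,0,0,0,235],[0.018,0,0,0,0,0,235],[0.022,0,0,0,0,0,235],[0.022,0,0,0,0,0,235]]

```text
clock: 56.08
tcp_pos: [0.5762, -0.1116, 0.0287]
orientation: [0.477, 0.523, 0.476, -0.522]
wrist_force: [1.3, 0.9, 2.2]
finger_gap: 0.0197
```

```bash
python3 - <<'E'
from h import *
show();jloc(3)
im=cams.read_camera('side');cv2.imwrite('pics/x3.png',cv2.resize(im[190:330,240:380],(600,600),interpolation=cv2.INTER_CUBIC))
E
```

```text
t 56.08 tcp [ 0.5762 -0.1116  0.0287] xax [ 0.002 -0.001 -1.   ] yhead -0.0915 F [1.3 0.9 2.2] T [ 0.23 -0.33  0.07] gap 0.0197 q [-0.33  0.44 -0.2   0.93  0.    1.33]
bay loc 3 [0.0496 0.0412 0.0167] F bay [1.2 1.  2.2]
```

View pics/x3.png

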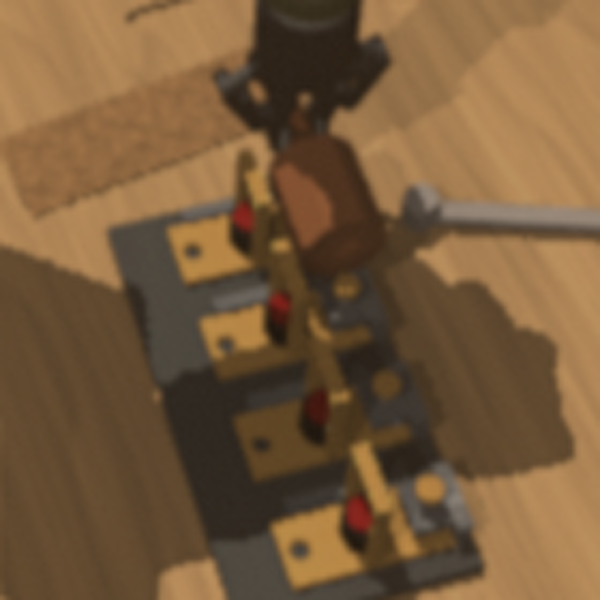

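Call:
drive_tool:
  moves:
    - [[0.003,0,-0.001,0,0,0,235],[0.006,0,-0.001,0,0,0,235],[0.009,0,-0.001,0,0,0,235],[0.011,0,-0.001,0,0,0,235],[0.011,0,-0.001,0,0,0,235]]

```text
clock: 56.75
tcp_pos: [0.5772, -0.1103, 0.0217]
orientation: [0.478, 0.523, 0.475, -0.521]
wrist_force: [-5.4, 6.7, 27.5]
finger_gap: 0.0194
```

```bash
python3 - <<'E'
from h import *
show();jloc(3)
im=cams.read_camera('side');cv2.imwrite('pics/x4.png',cv2.resize(im[190:330,240:380],(600,600),interpolation=cv2.INTER_CUBIC))
E
```

```text
t 56.75 tcp [ 0.5772 -0.1103  0.0217] xax [ 0.005 -0.001 -1.   ] yhead -0.0913 F [-5.4  6.7 27.5] T [ 0.52  1.72 -0.24] gap 0.0194 q [-0.33  0.44 -0.22  0.91  0.    1.34]
bay loc 3 [0.0505 0.0426 0.0097] F bay [-6.   6.2 27.5]
```

View pics/x4.png

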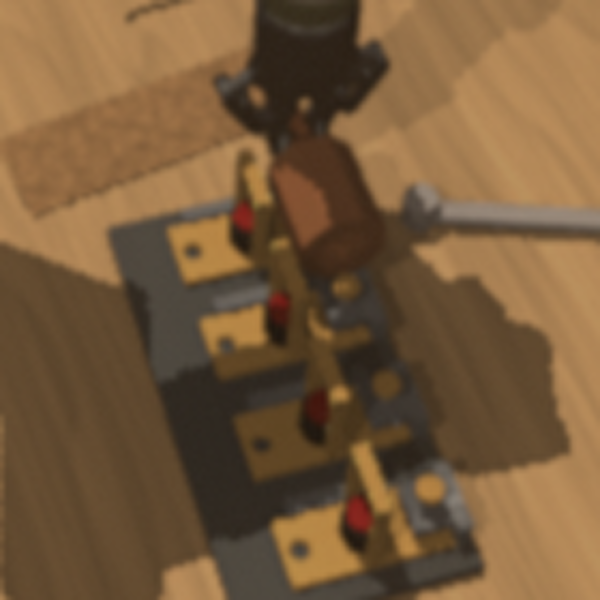

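Call:
drive_tool:
  moves:
    - [[-0.02,0,0,0,0,0,235],[-0.06,0,0,0,0,0,235],[-0.1,0,0,0,0,0,235],[-0.1,0,-0.04,0,0,0,235],[-0.1,0,-0.084,0,0,0,235]]

```text
clock: 57.42
tcp_pos: [0.5836, -0.0262, 0.1206]
orientation: [0.477, 0.524, 0.475, -0.522]
wrist_force: [0.1, 0.5, -4.5]
finger_gap: 0.0195
```

```bash
python3 - <<'E'
from h import *
for i in range(3):cams.read_camera('side')
show();jloc(2)
im=cams.read_camera('side');cv2.imwrite('pics/x5.png',cv2.resize(im[190:330,240:380],(600,600),interpolation=cv2.INTER_CUBIC))
print(proj('side',bay(3,.045,0,.046)),proj('side',bay(3,.045,0,.030)),((proj('side',bay(3,.045,0,.046))-[240,190])*600/140),((proj('side',bay(3,.045,0,.030))-[240,190])*600/140))
rowsx(2,[.05])
s,r=st();p=s['tcp_pos'];h=jig[2]-np.pi/2;d=np.array([np.cos(h),np.sin(h)])
rs=finder.regions_of('side','mallet');m=rs[0]['pixels'];ys,xs=np.nonzero(m);print('mask bbox',xs.min(),xs.max(),ys.min(),ys.max(),m.sum())
mm=malmask('side',[*(p[:2]+.0025*d),h],p[2]+.0504)>.5;ys,xs=np.nonzero(mm);print(xs.min(),xs.max(),ys.min(),ys.max(),mm.sum(),(mm&m).sum())
E
```

```text
t 57.58 tcp [ 0.5828 -0.0244  0.1198] xax [ 0.002 -0.    -1.   ] yhead -0.0881 F [-0.3  0.3 -4.2] T [ 0.25 -0.04  0.01] gap 0.0196 q [-0.18  0.36 -0.08  1.13 -0.    1.48]
bay loc 2 [0.0482 0.2127 0.1078] F bay [-0.3  0.2 -4.2]
[[311.37748941 234.90132965]] [[311.08874022 237.78041782]] [[305.90352606 192.43426993]] [[304.66602953 204.77321925]]
row [0.0701, -0.0011, 0.1694] [0.0023, 0.0008, -0.0022]
mask bbox 295 322 176 214 695
292 323 165 215 842 689
```

View pics/x5.png

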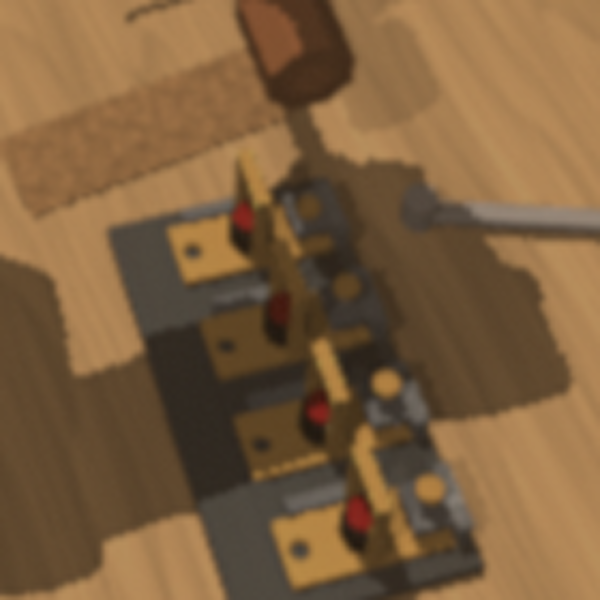

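Call:
drive_tool:
  moves:
    - [[0,0,0.045,0.002,0.001,-0.002,235],[0,0,0.1,0.002,0.001,-0.002,235],[0,-0.001,0.15,0.002,0.001,-0.002,235],[0,-0.001,0.169,0.002,0.001,-0.002,235],[0,-0.001,0.169,0.002,0.001,-0.002,235]]

```text
clock: 58.3
tcp_pos: [0.5661, -0.1967, 0.1196]
orientation: [0.475, 0.524, 0.475, -0.524]
wrist_force: [0.8, 0.1, -4.4]
finger_gap: 0.0193
```

```bash
python3 - <<'E'
from h import *
for i in range(3):cams.read_camera('side')
show();jloc(2);rowsx(2,[.045])
E
```

```text
t 58.45 tcp [ 0.5666 -0.1938  0.12  ] xax [-0.     0.001 -1.   ] yhead -0.0924 F [ 0.6 -0.4 -3.5] T [0.24 0.03 0.04] gap 0.0197 q [-0.46  0.39 -0.03  1.15  0.    1.2 ]
bay loc 2 [0.0476 0.0425 0.108 ] F bay [ 0.6 -0.4 -3.5]
row [0.075, 0.0004, 0.0005] [-0.0005, -0.0008, 0.0002]
```

Call:
drive_tool:
  moves:
    - [[0.03,0,0,0,0,0,235],[0.055,0,0,0,0,0,235],[0.072,0,0,0,0,0,235],[0.075,0,0,0,0,0,235],[0.075,0,0,0,0,0,235]]

```text
clock: 59.08
tcp_pos: [0.5671, -0.1936, 0.0455]
orientation: [0.477, 0.523, 0.477, -0.522]
wrist_force: [-0.1, 0.2, -4.0]
finger_gap: 0.0196
```

Call:
drive_tool:
  moves:
    - [[0.006,0,0,0,0,0,235],[0.012,0,0,0,0,0,235],[0.018,0,0,0,0,0,235],[0.022,0,0,0,0,0,235],[0.025,0,0,0,0,0,235]]

```text
clock: 59.7
tcp_pos: [0.5688, -0.1936, 0.0223]
orientation: [0.478, 0.523, 0.476, -0.521]
wrist_force: [0.2, 6.0, 20.7]
finger_gap: 0.0194
```

```bash
python3 - <<'E'
from h import *
show();jloc(2)
E
```

```text
t 59.7 tcp [ 0.5688 -0.1936  0.0223] xax [ 0.004  0.    -1.   ] yhead -0.0914 F [ 0.2  6.  20.7] T [ 0.19  0.2  -0.09] gap 0.0194 q [-0.46  0.46 -0.18  0.93  0.    1.2 ]
bay loc 2 [0.0498 0.0429 0.0103] F bay [-0.3  6.  20.7]
```

Call:
drive_tool:
  moves:
    - [[0.002,0,0,0,0,0,235],[0.004,0,0,0,0,0,235],[0.005,0,0,0,0,0,235],[0,0,0,0,0,0,235],[-0.02,0,0,0,0,0,235]]

```text
clock: 60.32
tcp_pos: [0.566, -0.1924, 0.0398]
orientation: [0.475, 0.523, 0.478, -0.522]
wrist_force: [0.6, 0.3, -4.4]
finger_gap: 0.0196
```

Call:
drive_tool:
  moves:
    - [[-0.05,0,0,0,0,0,235],[-0.08,0,0,0,0,0,235],[-0.08,0,0.045,0,0,0,235],[-0.08,0,0.084,0,0,0,235],[-0.08,0,0.084,0,0,0,235]]

```text
clock: 60.95
tcp_pos: [0.557, -0.2786, 0.1176]
orientation: [-0.473, -0.523, -0.478, 0.523]
wrist_force: [-0.7, 0.3, -4.1]
finger_gap: 0.0197
```

```bash
python3 - <<'E'
from h import *
for i in range(3):cams.read_camera('side')
show();jloc(1);rowsx(1,[.045])
im=cams.read_camera('side');cv2.imwrite('pics/x6.png',cv2.resize(im[190:330,240:380],(600,600),interpolation=cv2.INTER_CUBIC))
E
```

```text
t 61.1 tcp [ 0.5574 -0.2754  0.1181] xax [-0.004  0.005 -1.   ] yhead -0.092 F [ 0.6  0.5 -3.7] T [ 0.27 -0.04 -0.04] gap 0.0197 q [-0.59  0.44  0.04  1.17  0.    1.07]
bay loc 1 [0.0459 0.0444 0.1061] F bay [ 0.5  0.5 -3.7]
row [0.0731, 0.0025, 0.0028] [-0.0001, -0.0049, 0.0047]
```

View pics/x6.png

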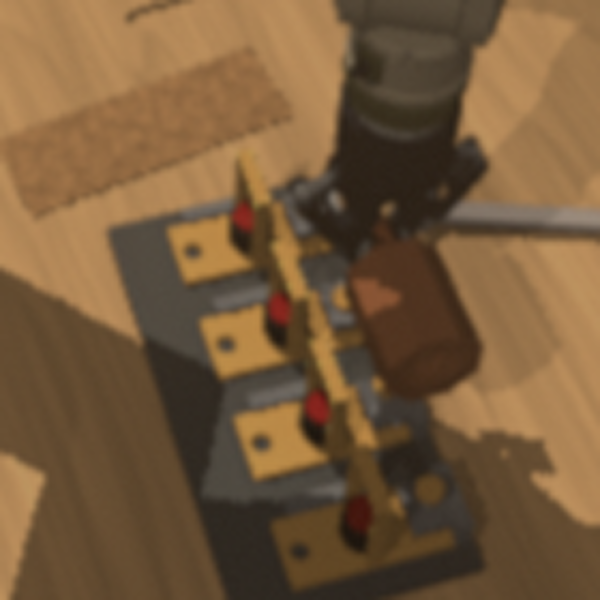

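Call:
drive_tool:
  moves:
    - [[0.02,0.002,0.003,0,-0.005,0.005,235],[0.045,0.002,0.003,0,-0.005,0.005,235],[0.068,0.002,0.003,0,-0.005,0.005,235],[0.073,0.002,0.003,0,-0.005,0.005,235],[0.073,0.002,0.003,0,-0.005,0.005,235]]

```text
clock: 61.78
tcp_pos: [0.5591, -0.2771, 0.0455]
orientation: [0.477, 0.522, 0.477, -0.522]
wrist_force: [-0.8, 0.2, -3.9]
finger_gap: 0.0195
```

```bash
python3 - <<'E'
from h import *
show();jloc(1)
E
```

```text
t 61.77 tcp [ 0.5591 -0.2771  0.0455] xax [ 0. -0. -1.] yhead -0.0903 F [-0.8  0.2 -3.9] T [ 0.2  -0.04 -0.01] gap 0.0195 q [-0.59  0.49 -0.08  1.01 -0.    1.07]
bay loc 1 [0.0478 0.0428 0.0335] F bay [-0.8  0.1 -3.9]
```

Call:
drive_tool:
  moves:
    - [[0.006,0,0,0,0,0,235],[0.012,0,0,0,0,0,235],[0.018,0,0,0,0,0,235],[0.023,0,0,0,0,0,235],[0.026,0,0,0,0,0,235]]

```text
clock: 62.4
tcp_pos: [0.5601, -0.2772, 0.0201]
orientation: [0.478, 0.522, 0.476, -0.521]
wrist_force: [0.8, 7.9, 13.6]
finger_gap: 0.0196
```

Call:
drive_tool:
  moves:
    - [[0.002,0,0,0,0,0,235],[0.004,0,0,0,0,0,235],[0.005,0,0,0,0,0,235],[0.005,0,0,0,0,0,235],[0.005,0,0,0,0,0,235]]

```text
clock: 63.02
tcp_pos: [0.5608, -0.2766, 0.0189]
orientation: [0.479, 0.523, 0.476, -0.521]
wrist_force: [-5.6, 9.9, 25.1]
finger_gap: 0.0195
```

Call:
drive_tool:
  moves:
    - [[-0.03,0,-0.0,0,0,0,235],[-0.06,0,0,0,0,0,235],[-0.09,0,0,0,0,0,235],[-0.09,0,0.045,0,0,0,235],[-0.09,0,0.084,0,0,0,235]]

```text
clock: 63.65
tcp_pos: [0.5523, -0.3611, 0.1082]
orientation: [0.479, 0.522, 0.476, -0.521]
wrist_force: [0.9, -0.1, -4.3]
finger_gap: 0.0195
```

```bash
python3 - <<'E'
from h import *
for i in range(3):cams.read_camera('side')
show();jloc(0);rowsx(0,[.045])
im=cams.read_camera('side');cv2.imwrite('pics/x7.png',cv2.resize(im[190:330,240:380],(600,600),interpolation=cv2.INTER_CUBIC))
E
```

```text
t 63.8 tcp [ 0.5514 -0.3621  0.107 ] xax [ 0.002 -0.    -1.   ] yhead -0.0928 F [-0.3  1.4 -4.8] T [ 0.25 -0.03 -0.02] gap 0.0195 q [-0.7   0.51  0.12  1.18  0.    0.96]
bay loc 0 [0.0479 0.0415 0.095 ] F bay [-0.4  1.4 -4.8]
row [0.062, -0.0, -0.0005] [-0.0009, 0.0001, -0.0024]
```

View pics/x7.png

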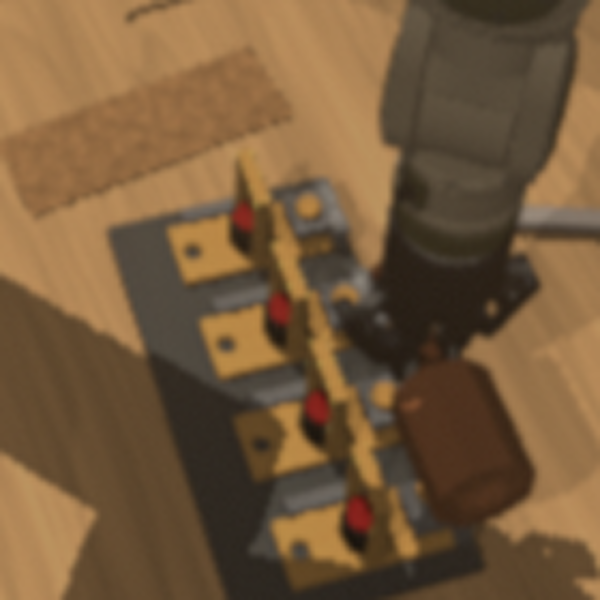

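Call:
drive_tool:
  moves:
    - [[0.02,0,0,0,0,-0.002,235],[0.045,0,0,0,0,-0.002,235],[0.06,0,0,0,0,-0.002,235],[0.062,0,0,0,0,-0.002,235],[0.062,0,0,0,0,-0.002,235]]

```text
clock: 64.47
tcp_pos: [0.552, -0.3604, 0.0455]
orientation: [0.477, 0.522, 0.477, -0.522]
wrist_force: [0.3, -0.5, -3.7]
finger_gap: 0.0193
```

Call:
drive_tool:
  moves:
    - [[0.006,0,0,0,0,0,235],[0.012,0,0,0,0,0,235],[0.018,0,0,0,0,0,235],[0.023,0,0,0,0,0,235],[0.026,0,0,0,0,0,235]]

```text
clock: 65.1
tcp_pos: [0.5528, -0.3607, 0.0201]
orientation: [0.477, 0.523, 0.476, -0.522]
wrist_force: [1.0, 2.6, 9.6]
finger_gap: 0.0196
```

Call:
drive_tool:
  moves:
    - [[0.002,0,0,0,0,0,235],[0.004,0,0,0,0,0,235],[0.005,0,0,0,0,0,235],[0.005,0,0,0,0,0,235],[0.005,0,0,0,0,0,235]]

```text
clock: 65.72
tcp_pos: [0.5534, -0.3603, 0.019]
orientation: [0.478, 0.523, 0.476, -0.521]
wrist_force: [-5.2, 9.6, 22.2]
finger_gap: 0.0194
```

```bash
python3 - <<'E'
from h import *
show();jloc(0)
im=cams.read_camera('side');cv2.imwrite('pics/x8.png',cv2.resize(im[210:350,260:400],(600,600),interpolation=cv2.INTER_CUBIC))
E
```

```text
t 65.72 tcp [ 0.5534 -0.3603  0.019 ] xax [ 0.004 -0.002 -1.   ] yhead -0.0902 F [-5.2  9.6 22.2] T [ 1.33  1.08 -0.16] gap 0.0194 q [-0.7   0.57 -0.01  0.99  0.    0.96]
bay loc 0 [0.0497 0.0435 0.007 ] F bay [-6.   9.1 22.2]
```

View pics/x8.png

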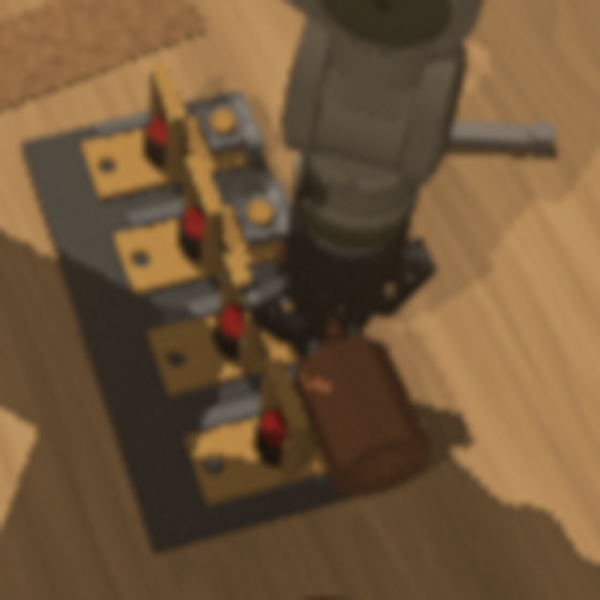

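Call:
drive_tool:
  moves:
    - [[-0.02,0,0,0,0,0,235],[-0.06,0,0,0,0,0,235],[-0.11,0,0,0,0,0,235],[-0.14,0,-0.04,0,0,0,235],[-0.14,0,-0.1,0,0,0,235]]

```text
clock: 66.4
tcp_pos: [0.563, -0.2623, 0.1607]
orientation: [0.479, 0.524, 0.473, -0.522]
wrist_force: [0.1, 1.1, -4.3]
finger_gap: 0.0197
```

```bash
python3 - <<'E'
from h import *
show()
arc((.4715,-.0145,.16),1.626,11)
E
```

```text
t 66.4 tcp [ 0.563  -0.2623  0.1607] xax [ 0.008 -0.005 -1.   ] yhead -0.0939 F [ 0.1  1.1 -4.3] T [ 0.27 -0.09  0.06] gap 0.0197 q [-0.57  0.41  0.09  1.25  0.    1.1 ]
row [-0.0001, -0.0057, -0.0258] [-0.1564, 0.0046, -0.0079]
row [-0.0002, -0.0124, -0.0508] [-0.3127, 0.0052, -0.0075]
row [-0.0003, -0.0202, -0.0752] [-0.4691, 0.0058, -0.0071]
row [-0.0004, -0.0291, -0.0987] [-0.6254, 0.0064, -0.0067]
row [-0.0005, -0.0388, -0.1214] [-0.7818, 0.0069, -0.0062]
```

Call:
drive_tool:
  moves:
    - [[0,-0.006,-0.035,-0.156,0.005,-0.008,235],[0,-0.015,-0.07,-0.313,0.005,-0.008,235],[0,-0.025,-0.105,-0.469,0.006,-0.007,235],[0,-0.035,-0.135,-0.625,0.006,-0.007,235],[0,-0.045,-0.165,-0.782,0.007,-0.006,235]]

```text
clock: 67.03
tcp_pos: [0.5324, -0.0929, 0.1581]
orientation: [0.639, 0.3, 0.641, -0.301]
wrist_force: [0.1, 0.2, -4.3]
finger_gap: 0.0194
```

```bash
python3 - <<'E'
from h import *
show()
arc((.4715,-.0145,.13),1.626,6)
crop('side','y1.png',310,270,150,140,4)
E
```

```text
t 67.03 tcp [ 0.5324 -0.0929  0.1581] xax [-0.003  0.    -1.   ] yhead 0.693 F [ 0.1  0.2 -4.3] T [0.18 0.09 0.  ] gap 0.0194 q [-0.32  0.26 -0.12  1.19 -0.    0.56]
row [0.0047, 0.002, -0.0169] [-0.1555, -0.0021, 0.0015]
row [0.0094, 0.0034, -0.0337] [-0.311, -0.0022, 0.0014]
row [0.0142, 0.0043, -0.0504] [-0.4665, -0.0023, 0.0012]
row [0.0189, 0.0045, -0.0668] [-0.622, -0.0024, 0.001]
row [0.0236, 0.0042, -0.0831] [-0.7775, -0.0025, 0.0009]
y1.png off 235 200 sc 4
```

View pics/y1.png

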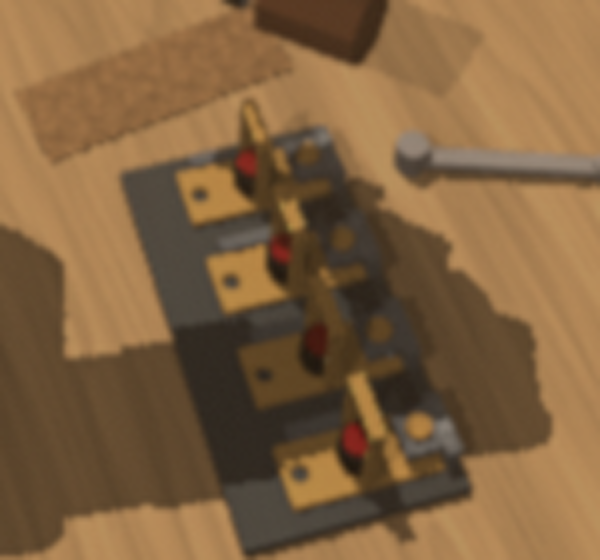

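```bash
python3 - <<'E'
from h import *
for i in range(4):
    print(i,[((proj('side',bay(i,.045,0,z))[0]-[235,200]+.5)*4).round(1).tolist() for z in(.046,.037,.030)])
for c in((17,92),(240,10),(292,65),(52,162)):print(unproj('side',np.array(c)/4+[235,200]-.5,.003).round(4))
E
```

```text
0 [[419.3, 416.8], [418.0, 422.6], [417.0, 427.1]]
1 [[379.4, 318.4], [378.3, 324.5], [377.5, 329.2]]
2 [[342.2, 226.9], [341.3, 233.3], [340.7, 238.1]]
3 [[307.5, 141.6], [306.9, 148.1], [306.4, 153.1]]
[0.3768 0.0194 0.003 ]
[0.5887 0.0344 0.003 ]
[ 0.607  -0.0386  0.003 ]
[ 0.3811 -0.0599  0.003 ]
```

Call:
drive_tool:
  moves:
    - [[0.003,0.002,-0.017,-0.155,-0.002,0.001,235],[0.006,0.003,-0.034,-0.311,-0.002,0.001,235],[0.01,0.004,-0.05,-0.466,-0.002,0.001,235],[0.012,0.0045,-0.067,-0.622,-0.002,0.001,235],[0.015,0.004,-0.083,-0.778,-0.002,0.001,235]]

```text
clock: 67.7
tcp_pos: [0.479, -0.0228, 0.1424]
orientation: [0.705, 0.032, 0.708, -0.03]
wrist_force: [-0.9, 0.4, -4.3]
finger_gap: 0.0193
```

```bash
python3 - <<'E'
from h import *
show()
plan([((.4715,-.0145,.13),1.626)])
E
```

```text
t 67.7 tcp [ 0.479  -0.0228  0.1424] xax [-0.004  0.004 -1.   ] yhead 1.483 F [-0.9  0.4 -4.3] T [-0.03  0.2   0.  ] gap 0.0193 q [-0.22  0.16 -0.29  1.13  0.   -0.13]
row [0.0124, 0.0076, -0.0082] [-0.143, -0.0046, -0.0035]
```

Call:
drive_tool:
  moves:
    - [[0.006,0.004,-0.004,-0.08,-0.004,-0.003,235],[0.012,0.008,-0.008,-0.143,-0.005,-0.003,235],[0.012,0.008,-0.008,-0.143,-0.005,-0.003,235],[0.012,0.008,-0.008,-0.143,-0.005,-0.003,235],[0.012,0.008,-0.008,-0.143,-0.005,-0.003,235]]

```text
clock: 68.32
tcp_pos: [0.472, -0.0145, 0.1305]
orientation: [0.707, -0.019, 0.707, 0.019]
wrist_force: [-0.1, -0.9, -4.6]
finger_gap: 0.0192
```

```bash
python3 - <<'E'
from h import *
cams.read_camera('side');cams.read_camera('side')
show();s,r=st();p=s['tcp_pos']
im=cams.read_camera('side')
rs=finder.regions_of('side','mallet');print(rs[0]['conf'],rs[0]['point']);m=rs[0]['pixels']
o=cv2.resize(im[150:250,225:325],None,fx=6,fy=6,interpolation=cv2.INTER_CUBIC)
pose=[p[0]+.0025,p[1],.055]
mm=(malmask('side',pose,p[2]+.0504)*255).astype(np.uint8)[150:250,225:325]
mm=cv2.resize(mm,None,fx=6,fy=6,interpolation=cv2.INTER_LINEAR)
cs,_=cv2.findContours((mm>127).astype(np.uint8),cv2.RETR_EXTERNAL,cv2.CHAIN_APPROX_NONE);cv2.drawContours(o,cs,-1,(0,255,0),1)
L=W([.489,-.0135,.055],[(x,y,.003) for x,y in((.115,.04),(.115,-.04),(-.115,-.04),(-.115,.04))])
u=((proj('side',L)-[225,150]+.5)*6).astype(np.int32);cv2.polylines(o,[u],True,(255,0,255),1)
cv2.imwrite('pics/y2.png',o)
E
```

```text
t 68.42 tcp [ 0.472  -0.0144  0.1305] xax [ 0.001  0.    -1.   ] yhead 1.6252 F [-1.1  0.  -4.9] T [0.03 0.19 0.04] gap 0.0197 q [-0.2   0.15 -0.33  1.09  0.   -0.26]
0.24 [359.3, 238.0]
```

View pics/y2.png

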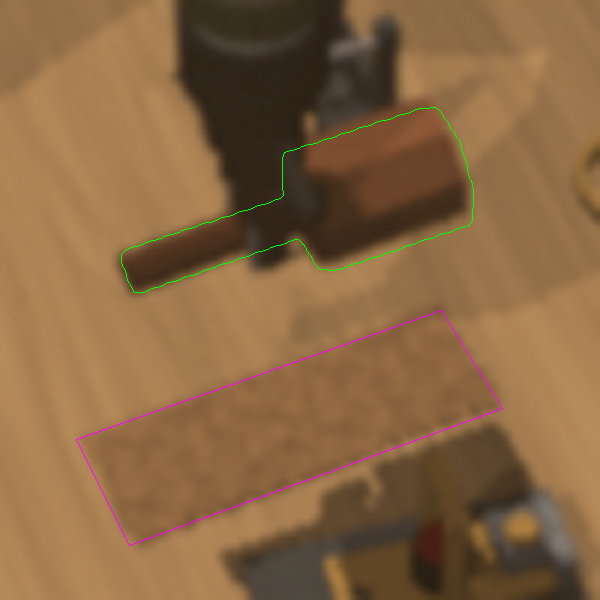

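Call:
drive_tool:
  moves:
    - [[0.04,0,0,0,0,0,235],[0.08,0,0,0,0,0,235],[0.115,0,0,0,0,0,235],[0.135,0,0,0,0,0,235],[0.135,0,0,0,0,0,235]]

```text
clock: 69.15
tcp_pos: [0.4704, -0.014, -0.0058]
orientation: [0.706, -0.019, 0.708, 0.02]
wrist_force: [0.0, 0.6, -3.4]
finger_gap: 0.0191
```

```bash
python3 - <<'E'
from h import *
show()
im=cams.read_camera('side');cv2.imwrite('pics/y3.png',cv2.resize(im[170:260,225:315],None,fx=6,fy=6,interpolation=cv2.INTER_CUBIC))
E
```

```text
t 69.15 tcp [ 0.4704 -0.014  -0.0058] xax [-0.003  0.001 -1.   ] yhead 1.6254 F [ 0.   0.6 -3.4] T [-0.06  0.27 -0.06] gap 0.0191 q [-0.2   0.28 -0.54  0.75  0.   -0.26]
```

View pics/y3.png

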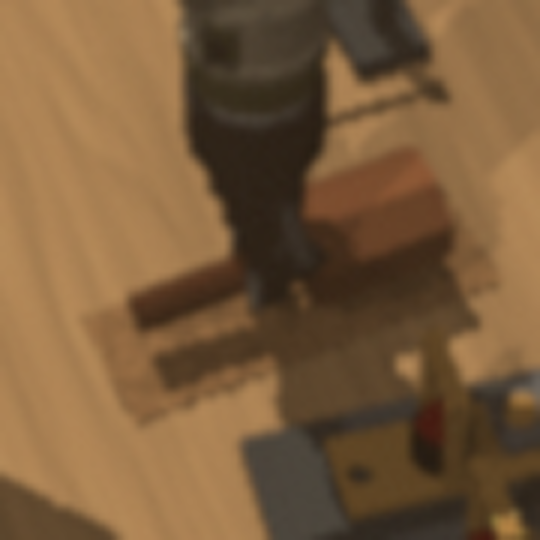

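Call:
drive_tool:
  moves:
    - [[0.003,0,0.001,0,0.003,0,235],[0.005,0,0.001,0,0.003,0,235],[0.007,0,0.001,0,0.003,0,235],[0.009,0,0.001,0,0.003,0,235],[0.009,0,0.001,0,0.003,0,235]]

```text
clock: 69.82
tcp_pos: [0.4724, -0.0141, -0.0138]
orientation: [0.705, -0.019, 0.708, 0.02]
wrist_force: [-0.6, 0.1, -4.6]
finger_gap: 0.0196
```

Call:
drive_tool:
  moves:
    - [[0.001,0,0,0,0,0,235],[0.002,0,0,0,0,0,235],[0.003,0,0,0,0,0,235],[0.004,0,0,0,0,0,235],[0.004,0,0,0,0,0,235]]

```text
clock: 70.45
tcp_pos: [0.4724, -0.0141, -0.0176]
orientation: [0.705, -0.019, 0.708, 0.019]
wrist_force: [-0.9, -0.3, -2.0]
finger_gap: 0.02
```

```bash
python3 - <<'E'
from h import *
show()
im=cams.read_camera('side');cv2.imwrite('pics/y4.png',cv2.resize(im[170:260,225:315],None,fx=6,fy=6,interpolation=cv2.INTER_CUBIC))
E
```

```text
t 70.45 tcp [ 0.4724 -0.0141 -0.0176] xax [-0.004  0.    -1.   ] yhead 1.6254 F [-0.9 -0.3 -2. ] T [0.   0.35 0.  ] gap 0.02 q [-0.2   0.3  -0.55  0.72 -0.   -0.25]
```

View pics/y4.png

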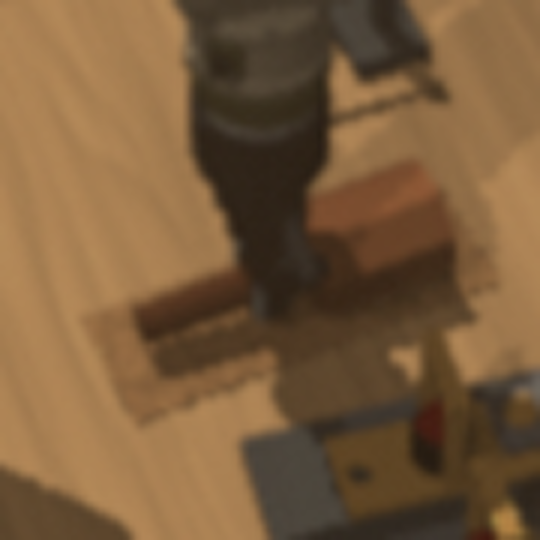

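Call:
drive_tool:
  moves:
    - [[0.001,0,0,0,0,0,235],[0.0015,0,0,0,0,0,235],[0.002,0,0,0,0,0,235],[0.003,0,0,0,0,0,235],[0.003,0,0,0,0,0,235]]

```text
clock: 71.12
tcp_pos: [0.4719, -0.0143, -0.0185]
orientation: [0.706, -0.019, 0.708, 0.019]
wrist_force: [-10.0, 0.0, 20.7]
finger_gap: 0.0194
```

Call:
drive_tool:
  moves:
    - [[-0.001,0,0,0,0,0,235],[-0.001,0,0,0,0,0,170],[-0.001,0,0,0,0,0,90],[-0.001,0,0,0,0,0,90],[-0.001,0,0,0,0,0,90]]

```text
clock: 71.75
tcp_pos: [0.4719, -0.0143, -0.0177]
orientation: [0.705, -0.019, 0.708, 0.019]
wrist_force: [0.3, -0.3, 1.2]
finger_gap: 0.055
```

```bash
python3 - <<'E'
from h import *
show()
im=cams.read_camera('side');cv2.imwrite('pics/y5.png',cv2.resize(im[170:260,225:315],None,fx=6,fy=6,interpolation=cv2.INTER_CUBIC))
E
```

```text
t 71.75 tcp [ 0.4719 -0.0143 -0.0177] xax [-0.004 -0.    -1.   ] yhead 1.6255 F [ 0.3 -0.3  1.2] T [-0.01  0.02 -0.04] gap 0.055 q [-0.2   0.3  -0.55  0.72 -0.   -0.25]
```

View pics/y5.png

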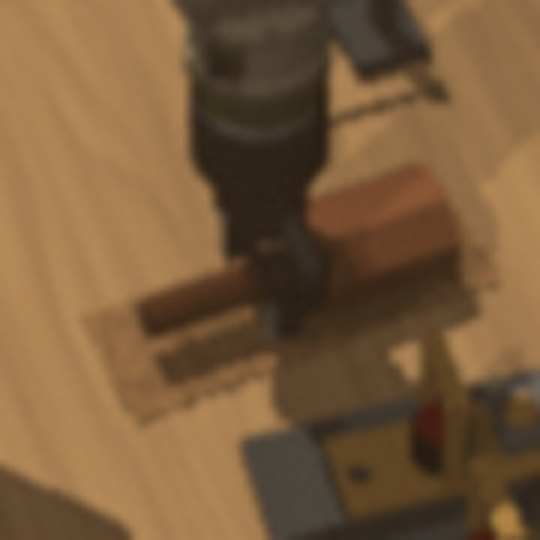

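Lift straight up and away, then measure the mallet.

Call:
drive_tool:
  moves:
    - [[-0.03,0,0,0,0,0,90],[-0.08,0,0,0,0,0,90],[-0.14,0,0,0,0,0,90],[-0.2,0,-0.02,0,0,0,90],[-0.25,0.02,-0.04,0,0,0,90]]

```text
clock: 72.42
tcp_pos: [0.4319, 0.003, 0.2348]
orientation: [0.706, -0.019, 0.708, 0.018]
wrist_force: [0.5, -0.1, -0.1]
finger_gap: 0.0552
```

Call:
drive_tool:
  moves:
    - [[0,0.05,0,0,0,0,90],[0,0.11,0,0,0,0,90],[0,0.17,0,0,0,0,90],[0,0.23,0,0,0,0,90],[0,0.28,0,0,0,0,90]]

```text
clock: 73.05
tcp_pos: [0.4166, 0.2849, 0.2346]
orientation: [0.706, -0.019, 0.707, 0.019]
wrist_force: [1.1, -2.0, 0.4]
finger_gap: 0.0553
```

```bash
python3 - <<'E'
from h import *
show();cams.read_camera('side')
M={};I={}
for c in('side','top'):
    I[c]=cams.read_camera(c);cv2.imwrite(f'pics/z_{c}.png',I[c])
    for n in('mallet','mat'):
        for r in finder.regions_of(c,n)[:1]:
            print(c,n,r['conf'],r['point'],r['pixels'].sum())
            if n=='mallet':M[c]=r['pixels'].astype(float)
q={}
for ks in(('top',),('side',),('side','top')):
    q,f=fitmal({k:M[k] for k in ks},[.474,-.0145,.055]);print(ks,q,f,'mid',W(q,[.015,0,0])[0][:2])
out=[]
for c,(x0,y0) in(('top',(265,165)),('side',(225,170))):
    o=cv2.resize(I[c][y0:y0+100,x0:x0+80],None,fx=5,fy=5,interpolation=cv2.INTER_CUBIC)
    m=(malmask(c,q)*255).astype(np.uint8)[y0:y0+100,x0:x0+80];m=cv2.resize(m,None,fx=5,fy=5,interpolation=cv2.INTER_LINEAR)
    cs,_=cv2.findContours((m>127).astype(np.uint8),cv2.RETR_EXTERNAL,cv2.CHAIN_APPROX_NONE);cv2.drawContours(o,cs,-1,(0,255,0),1)
    L=W([.489,-.0135,.055],[(x,y,.003) for x,y in((.115,.04),(.115,-.04),(-.115,-.04),(-.115,.04))])
    u=((proj(c,L)-[x0,y0]+.5)*5).astype(np.int32);cv2.polylines(o,[u],True,(255,0,255),1)
    out.append(o)
cv2.imwrite('pics/z2.png',cv2.hconcat(out))
E
```

```text
t 73.05 tcp [0.4166 0.2849 0.2346] xax [-0.002 -0.    -1.   ] yhead 1.6247 F [ 1.1 -2.   0.4] T [ 0.01 -0.05 -0.02] gap 0.0553 q [ 0.44  0.17 -0.05  1.35  0.    0.39]
side mat 0.98 [261.8, 228.3] 596
top mallet 0.93 [295.1, 204.0] 726
top mat 0.55 [289.5, 227.4] 756
('top',) [ 0.47220868 -0.01519802  0.05214568] 0.06762815318965051 mid [ 0.48718829 -0.01441619]Traceback (most recent call last):
  File "<stdin>", line 12, in <module>
KeyError: 'side'
```

View pics/z_top.png

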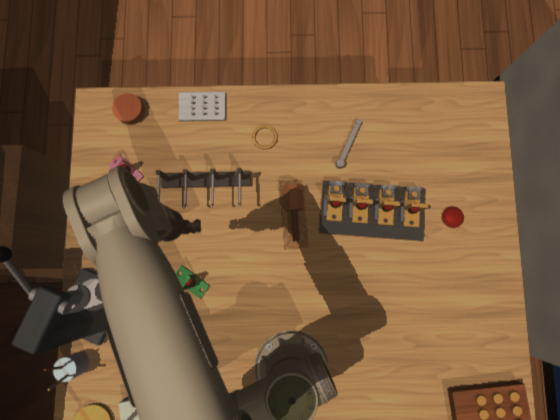

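View pics/z_side.png

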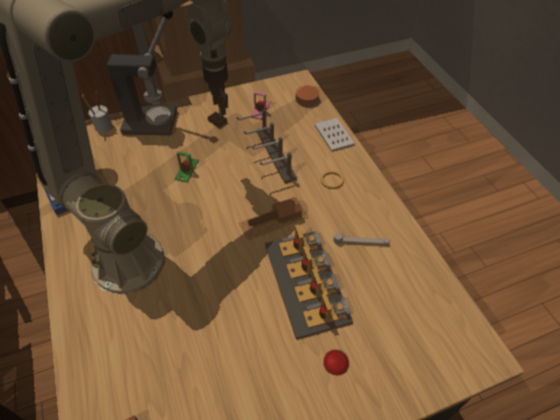

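```bash
python3 - <<'E'
from h import *
q=[.4725,-.0150,.053]
I={c:cv2.imread(f'pics/z_{c}.png') for c in('side','top')}
out=[]
for c,(x0,y0) in(('top',(265,165)),('side',(225,170))):
    o=cv2.resize(I[c][y0:y0+100,x0:x0+80],None,fx=5,fy=5,interpolation=cv2.INTER_CUBIC)
    m=(malmask(c,q)*255).astype(np.uint8)[y0:y0+100,x0:x0+80];m=cv2.resize(m,None,fx=5,fy=5,interpolation=cv2.INTER_LINEAR)
    cs,_=cv2.findContours((m>127).astype(np.uint8),cv2.RETR_EXTERNAL,cv2.CHAIN_APPROX_NONE);cv2.drawContours(o,cs,-1,(0,255,0),1)
    L=W([.489,-.0135,.055],[(x,y,.003) for x,y in((.115,.04),(.115,-.04),(-.115,-.04),(-.115,.04))])
    u=((proj(c,L)-[x0,y0]+.5)*5).astype(np.int32);cv2.polylines(o,[u],True,(255,0,255),1)
    out.append(o)
cv2.imwrite('pics/z2.png',cv2.hconcat(out))
o=cv2.resize(I['side'][225:335,260:360],None,fx=5,fy=5,interpolation=cv2.INTER_CUBIC)
for i in range(4):
    for X,c in(((.045,0,.046),(0,0,255)),((.045,0,.03),(0,255,0)),((-.045,0,.006),(255,255,0)),((-.058,.025,.006),(255,0,255)),((-.058,-.025,.006),(255,0,255))):
        u=((proj('side',bay(i,*X))[0]-[260,225]+.5)*5).astype(int);cv2.circle(o,(int(u[0]),int(u[1])),2,c,-1)
cv2.imwrite('pics/z3.png',o)
E
```

```text
(no output)
```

View pics/z2.png

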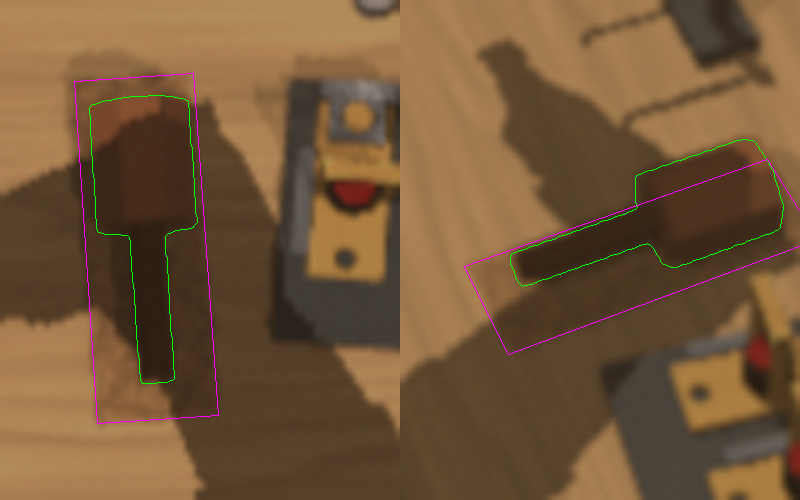

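View pics/z3.png

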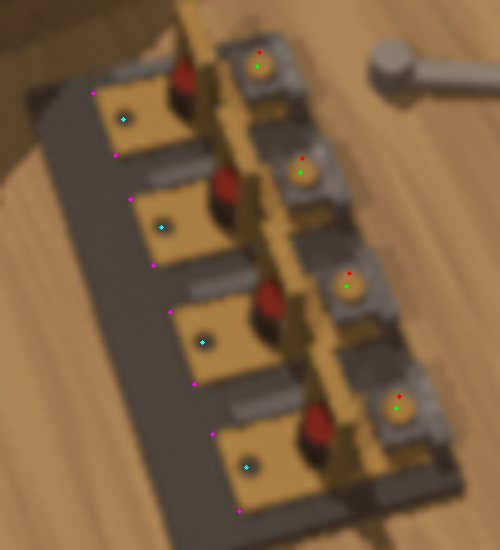

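```bash
python3 - <<'E'
from workcell import env,readout
print(readout.get_state()['clock']);print(env.hand_in())
E
```

```text
73.4
the job is handed in; nothing more can be done
None
```

I hung all four brass lamps in bays 0–3 and pushed each one against its end and side stops. I then pressed pins 3, 2, 1 and 0 down with the mallet, pushing steadily until each one bottomed out, and laid the mallet back on its mat. The job was handed in at 73.4 s.

**Last checks, from the camera images:**
- **Pins:** all four heads sit within about 2 mm of their "fully down" image position. Each press ended at about 25–31 N, well above the 10 N the pins need.
- **Lamps:** their straps and holes match the home positions within about 1 pixel (roughly 3 mm). All four stand upright.
- **Mallet:** the top view puts its middle about 2 mm from the mat centre and in line with the mat. The side-view finder missed it there, but the overlay drawn on that picture agreed.
- **Bystanders and look-alikes:** the lens, wrench, ring, pink lamp and green lamp look unmoved. The arm hid the switch cover in the last pictures, so I could not check it; nothing worked near it.

**What disagreed or went wrong:**
- **Fingertip position:** the fingertips sat about 3 cm behind the reported TCP. My first two grasps of the mallet therefore failed: the first closed on air above the handle, and the second caught it too high. I corrected the height from the pictures.
- **Mallet shift:** the mallet was knocked a few centimetres during the run, so I measured it again before gripping.
- **Sideways move:** one move between bays 3 and 2 went the wrong way, in free air above the jig, and touched nothing.

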